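# Load the nozzle dryer and start it

## Robot

A 7-joint arm with a two-finger parallel gripper is mounted at the origin on a cart in front of the work surface, level with it; the furniture and walls round the work are solid. World frame = base frame: x ahead of the robot, y to its left, z up, the work surface at z = 0. Lengths are in m, angles in rad, forces in N, time in s.
With the tool pointing down it reaches from about 0.425 to 0.95 m from the base axis. Payload 4.7 kg.
Tool frame: the origin (TCP) lies midway between the tips of the shut fingers; the grasp point (between the pads) lies 19 mm behind it (bot.pinch_z is the distance from the TCP to the grasp point, in m); z points along the fingers, y is the direction in which the jaws open and shut (so a half turn about z gives the same grasp; the last joint's range is limited). The gripper opens to 87 mm and grips with 3 to 60 N. Pads are 19 mm wide; open, the fingers measure 117 mm over their backs; the gripper's body (75 mm by 190 mm) begins 51 mm behind the grasp point.
Start: joints at [1.144, 0.469, -0.049, 1.532, 0.024, 1.141, -0.082], TCP at [0.262, -0.622, 0.223] pointing down, gripper open.
Joint ranges: [-2.59, 2.59], [-0.33, 1.99], [-1.39, 1.29], [0.1, 2.45], [-1.04, 4.18], [0.21, 1.99], [-2.66, 2.66]. Speed limits (rad/s): [2.57, 2.57, 3.14, 3.14, 3.14, 3.14, 3.14].

## Interface

Orientations are given as [roll, pitch, yaw] about the fixed x, y, z axes, in that order (R = Rz(yaw) Ry(pitch) Rx(roll)).
In Python, from cell import bot gives the robot as it stands.
- The arm moves only by the tool move_arm, never from a script. Its argument "series" is text: rows parted by semicolons, each of 7 numbers parted by spaces: the shift along the tool's x, y, z in m, then the turn, a rotation vector about the tool's x, y, z in rad, then the closure in counts, from 0 (fully open) to 255 (shut). In form: dx dy dz wx wy wz hand; .... A call has 1 to 10 rows; each row shifts and turns the pose as measured when the row begins, along the tool's axes as they then stand; what a row does not reach is not made up. A row lasts 1/12 s, in which the tool goes at most 41.7 mm and 7.16 degrees, less where a joint would pass 70% of its speed; a pose out of reach is approached as far as the arm can. A call is refused whole if a number of a shift passes 0.0417 or a number of a turn 0.125, either way. A call with a gripper value outside its range is refused whole. The fingers move at their own pace and stop on an object; the grip force is fixed at half the most. Time passes only in rows, so rows that do not move let the fingers close. It gives the time, the measured TCP pose, the force and the opening at its end, in the units of the state.
- bot.state(): the state, without advancing time (a new reading comes with each control period).
- bot.grab_frame(name): name is "scene" or "side" or "wrist"; returns a dict with "color" (400x640x3 uint8, red, green, blue), "K" (3x3 intrinsics, pixels), "rvec" (rotation vector, rad) and "tvec" (3), from world to camera coordinates, as OpenCV has them. Camera axes: x right, y down, z forward; pixel columns grow to the right and rows downward; lengths in m; the calibration is good to about 2 mm. A picture is of the moment at which its call begins. There is no depth.
- bot.job_done(): hands the job in, once; it reports no verdict.
Trained networks look in the newest picture that a camera, given by its name, has taken for a name from the list of things; names that differ only in an ending like _2 or _b are one class to them, and where a whole thing is asked for, a point or a joint stands for the part that bears it (a point fixed in the world has none). Each returns a list of dicts, best first, with "p" (0 to 1); they miss things now and then, are a little off and sometimes report something else, mostly with a low value. They report only what shows in the picture. A call takes as long as a camera call.
- bot.cut_out(camera, target): "region" (400x640 bool, what is visible of it).
- bot.spot_point(camera, target): "position" ([x, y, z] in m, in world coordinates, good to about 4 mm: a listed point, or the origin of a listed thing).
The state is a dict: "time": time; "q": joint angles; "qd": joint speeds; "tau": joint torques, N m; "tool_pos": TCP position; "tool_rot": TCP orientation; "wrist_force": force on the tool from outside, world axes, zero at the start; "wrist_torque": the same for the moment, N m; "finger_gap": finger opening in m.
Only numpy, scipy, OpenCV 4.12 (cv2) and the standard library are available. Lean on these libraries where they do the work, as an engineer would, in place of code of your own. Each camera call takes 0.05 s, during which the arm holds its last target.

## Task

Get the washed piping nozzles drying: first slide the fan fader on the control box fully to its off end (black dot), then stand every nozzle on the table upright, wide end down, in the middle of a tray bay of its own. With the fan still off, swing the keeper bar fully home into its fork over the nozzles and turn the timer knob until its pointer stands at the red zero mark. Last of all slide the fader until its white line points at the red arrow, let go, and leave the other things on the table where they are.

Things in the scene. Friction and masses are not known exactly. Their poses are not given: they have to be found in the camera images.
- tray: Nozzle drying tray, a fixed aluminium slab 80 (its x) x 300 (its y) x 20 mm high with four bays in a row along its y. Origin: centre of the underside on the table; its x points roughly away from the robot. Bays are 46 x 46 mm inside, fenced all round by grey walls 4 mm thick that rise 12 mm above the floor (fingers that straddle a wall must stay above it); pitch 50 mm. A catch fork 76 mm high stands at its +y end and a hinge pillar at its -y end.
- bay_1 (a point): Centre of bay 1 on its floor (20 mm above the table), marked by a white disc; axes as the tray's. Bay 1 is next to the keeper hinge, bay 4 next to the catch fork.
- bay_2 (a point): Centre of bay 2 on its floor (20 mm above the table), marked by a white disc; axes as the tray's. Bay 1 is next to the keeper hinge, bay 4 next to the catch fork.
- bay_3 (a point): Centre of bay 3 on its floor (20 mm above the table), marked by a white disc; axes as the tray's. Bay 1 is next to the keeper hinge, bay 4 next to the catch fork.
- bay_4 (a point): Centre of bay 4 on its floor (20 mm above the table), marked by a white disc; axes as the tray's. Bay 1 is next to the keeper hinge, bay 4 next to the catch fork.
- keeper (a joint): Steel keeper bar that swings level about an upright hinge at the tray's -y end, 47 to 55 mm above the bay floors. 0 rad = shut: over the middle of the bays, its far end in the catch fork, against the stop. It grows as the bar opens towards the robot's side (counter-clockwise from above), up to 2.4; it stands wide open at the start. Stays where it is left (about 0.5 N at the post moves it).
- keeper_post (a point): Middle of the red upright post on the keeper bar, 14 mm diameter, 36 mm high (from 75 to 111 mm above the table), 120 mm from the hinge axis. Take or push the bar here.
- keeper_hinge (a point): Hinge axis (upright) of the keeper bar, at the height of the bar's middle (71 mm above the table).
- control_box: Fixed grey control box of the dryer, 150 (its x) x 200 (its y) x 40 mm high; origin: centre of the underside; its x points roughly away from the robot. The fan fader runs along its y, 25 mm behind its middle; the timer bezel lies 34 mm in front of its middle.
- fader (a joint): Fan fader: 0 = off, at the stop at the box's -y end (black dot); grows towards +y of the box, up to 0.12 m. Friction about 1.5 N, stays where it is left.
- fader_grip (a point): Centre of the black fader grip: 12 mm along the track (its y), 24 mm across (its x), 22 mm high, its top 24 mm above the panel (64 mm above the table), white index line across its top.
- red_arrow (a joint): Position of the flat red arrow beside the fader's scale, in the same measure as joint fader: the fader points at the arrow when both values are equal. It is only a mark (cannot be felt or moved); it differs from start to start.
- arrow_tip (a point): Tip of the red arrow, on the panel; its y axis runs along the fader's track, as the box's.
- timer (a joint): Timer bezel knob, friction about 0.03 N m, stays where it is left. 0 rad = its white pointer line stands at the red zero mark (far side of the dial, box +x); grows counter-clockwise seen from above, from -1.7 to 1.7.
- timer_grip (a point): On the axis of the timer knob at grip height. The knob is a bar 44 mm long (its x, pointer towards +x) x 12 mm wide (its y) x 20 mm high, from 46 to 66 mm above the table, on a flat disc of 48 mm diameter; this point turns with the knob.
- cutter: Bystander: steel ring cutter, 67 mm across, 28 mm high, loose; origin under its centre.
- thermometer: Bystander: red folding thermometer lying flat, 132 x 47 x 17 mm, loose; origin under its centre, long axis x.
- mid_a (a point): Steel piping nozzle a, a cone 30 mm across at its foot, about 10 mm at its top, 40 mm high, 30 g, standing on its wide end. This point: on its axis half-way up (20 mm above its foot); its z points along the cone to the narrow end. May be absent.
- mid_b (a point): Steel piping nozzle b, a cone 27 mm across at its foot, about 10 mm at its top, 36 mm high, 30 g, standing on its wide end. This point: on its axis half-way up (18 mm above its foot); its z points along the cone to the narrow end. May be absent.
- mid_c (a point): Steel piping nozzle c, a cone 30 mm across at its foot, about 10 mm at its top, 40 mm high, 30 g, standing on its wide end. This point: on its axis half-way up (20 mm above its foot); its z points along the cone to the narrow end. May be absent.
- mid_d (a point): Steel piping nozzle d, a cone 27 mm across at its foot, about 10 mm at its top, 36 mm high, 30 g, standing on its wide end. This point: on its axis half-way up (18 mm above its foot); its z points along the cone to the narrow end. May be absent.

How it is judged:
On the way, in this order (a step that is already met when the one before it is completed fails the run):
1. the fan fader is at its off end (value of joint fader below 0.005 m), for 0.2 s.
2. with the fader still off, every nozzle stands upright in a bay of its own (value of joint fader below 0.005 m and (horizontal distance between mid_a and bay_1 below 0.013 m or horizontal distance between mid_a and bay_2 below 0.013 m or horizontal distance between mid_a and bay_3 below 0.013 m or horizontal distance between mid_a and bay_4 below 0.013 m) and angle between each of mid_a, mid_b, mid_c, mid_d's own z axis and vertical below 0.15 rad and z of each of mid_a, mid_b, mid_c, mid_d in the frame of bay_1 below 0.025 m and (horizontal distance between mid_b and bay_1 below 0.013 m or horizontal distance between mid_b and bay_2 below 0.013 m or horizontal distance between mid_b and bay_3 below 0.013 m or horizontal distance between mid_b and bay_4 below 0.013 m) and (horizontal distance between mid_c and bay_1 below 0.013 m or horizontal distance between mid_c and bay_2 below 0.013 m or horizontal distance between mid_c and bay_3 below 0.013 m or horizontal distance between mid_c and bay_4 below 0.013 m) and (horizontal distance between mid_d and bay_1 below 0.013 m or horizontal distance between mid_d and bay_2 below 0.013 m or horizontal distance between mid_d and bay_3 below 0.013 m or horizontal distance between mid_d and bay_4 below 0.013 m)), for 0.2 s.
3. with the fader still off and the nozzles in place, the keeper bar is shut and the timer is at zero (all of step 2 and value of joint keeper below 0.06 rad and value of joint timer between -0.1 and 0.1 rad), for 0.2 s.
4. the fader points at the red arrow (y of fader_grip in the frame of arrow_tip between -0.005 and 0.005 m), for 0.2 s.
At the end, for the whole second after the job is handed in: Every nozzle present stands upright (within 0.15 rad) on the floor of a bay of its own, within 13 mm of its centre; the keeper bar is shut (below 0.06 rad), the timer within 0.1 rad of zero, and the fader within 5 mm of the red arrow (all of step 4 and (horizontal distance between mid_a and bay_1 below 0.013 m or horizontal distance between mid_a and bay_2 below 0.013 m or horizontal distance between mid_a and bay_3 below 0.013 m or horizontal distance between mid_a and bay_4 below 0.013 m) and angle between each of mid_a, mid_b, mid_c, mid_d's own z axis and vertical below 0.15 rad and z of each of mid_a, mid_b, mid_c, mid_d in the frame of bay_1 below 0.025 m and (horizontal distance between mid_b and bay_1 below 0.013 m or horizontal distance between mid_b and bay_2 below 0.013 m or horizontal distance between mid_b and bay_3 below 0.013 m or horizontal distance between mid_b and bay_4 below 0.013 m) and (horizontal distance between mid_c and bay_1 below 0.013 m or horizontal distance between mid_c and bay_2 below 0.013 m or horizontal distance between mid_c and bay_3 below 0.013 m or horizontal distance between mid_c and bay_4 below 0.013 m) and (horizontal distance between mid_d and bay_1 below 0.013 m or horizontal distance between mid_d and bay_2 below 0.013 m or horizontal distance between mid_d and bay_3 below 0.013 m or horizontal distance between mid_d and bay_4 below 0.013 m) and value of joint keeper below 0.06 rad and value of joint timer between -0.1 and 0.1 rad and velocity of joint fader below 0.01 m/s); the robot touches nothing.
It fails at once if the ring cutter is shoved aside (more than 30 mm) (distance of cutter from where it was at the start of the episode above 0.03 m).
It fails at once if the thermometer is shoved aside (more than 30 mm) (distance of thermometer from where it was at the start of the episode above 0.03 m).
Of nozzle_a, nozzle_b, nozzle_c, nozzle_d only 2 to 4 are there at a start; the rules pass over those that are not, and their reading is None.
At some moment in a run one of nozzle_a, nozzle_b, nozzle_c, nozzle_d may be knocked a few centimetres aside while the robot is not near it.
It also fails if it takes over 210 s, if anything falls off the work surface, if the arm or the gripper's body presses on something with over 40 N, if the wrist force passes 120 N, or if a joint passes its speed limit or range.

## Working session

There is one attempt and no reset: what is moved stays moved. The work goes in short steps, Python scripts to look and compute and a tool call to move; the robot and the scene stay as the last step left them, time stands still between calls to the robot, and variables do not carry over. Pictures are saved under pics/ and viewed, and the job is handed in when it is done.

Besides the shell and the picture viewer there is one more tool, called after ">>>" as name(argument=value, ...), one argument or row to a line, values as JSON. move_arm: Moves the arm, as the interface text tells. Its arguments: {"type":"object","properties":{"series":{"type":"string"}},"required":["series"]}

```bash
ls; mkdir -p pics; cat > h.py <<'E'
from cell import bot
import numpy as np, cv2
from scipy.spatial.transform import Rotation as R
def save(cam,name):
    f=bot.grab_frame(cam); cv2.imwrite(f'pics/{name}.png',f['color'][:,:,::-1]); return f
def proj(f,P):
    p,_=cv2.projectPoints(np.array(P,float).reshape(-1,3),f['rvec'],f['tvec'],f['K'],None); return p.reshape(-1,2)
def ray(f,uv,z):
    Rm,_=cv2.Rodrigues(f['rvec']); c=-Rm.T@f['tvec'].reshape(3)
    d=Rm.T@np.linalg.inv(f['K'])@np.array([uv[0],uv[1],1.]); return c+d*(z-c[2])/d[2]
def st():
    s=bot.state(); print('t',round(s['time'],2),'pos',np.round(s['tool_pos'],4),'rot',np.round(s['tool_rot'],3),'F',np.round(s['wrist_force'],1),'gap',round(s['finger_gap'],4),'q',np.round(s['q'],2)); return s
def dl(target,yaw=None):
    s=bot.state(); Rm=R.from_euler('xyz',s['tool_rot']); 
    print('tool delta',np.round(Rm.inv().apply(np.array(target)-s['tool_pos']),4))
def spots(cam,names,n=2):
    for t in names:
        try:
            for r in bot.spot_point(cam,t)[:n]: print(cam,t,round(r['p'],2),np.round(r['position'],4))
        except Exception as e: print(cam,t,e)
E
python3 - <<'E'
from h import *
st()
for c in ['scene','side','wrist']:
    f=save(c,c+'0'); print(c,f['K'][0,0])
N=['tray','bay_1','bay_4','keeper_post','keeper_hinge','control_box','fader_grip','arrow_tip','timer_grip','cutter','thermometer']
spots('scene',N,1); spots('side',N,1)
spots('scene',['mid_a'],5); spots('side',['mid_a'],5)
E
```

```text
pics
t 0.0 pos [ 0.2612 -0.6217  0.2215] rot [-3.14   0.     0.398] F [ 0.9  1.  -0.2] gap 0.0871 q [ 1.14  0.47 -0.05  1.53  0.02  1.14 -0.08]
scene 497.50481764543144
side 487.6457066550877
wrist 293.9290792235802
scene tray 0.67 [0.5744 0.0698 0.0029]
scene bay_1 0.92 [0.5676 0.0481 0.0193]
scene bay_4 0.92 [0.5676 0.0481 0.0193]
scene keeper_post 0.93 [ 0.4578 -0.0907  0.0932]
scene keeper_hinge 0.75 [ 0.5697 -0.0462  0.0695]
scene control_box 0.61 [4.857e-01 3.673e-01 2.000e-04]
scene fader_grip 0.44 [0.5109 0.4064 0.0525]
scene arrow_tip 0.68 [ 0.4609 -0.024   0.0181]
scene timer_grip 0.6 [0.4497 0.37   0.0563]
scene cutter 0.63 [ 0.6463  0.2709 -0.0033]
scene thermometer 0.96 [0.3272 0.3547 0.0004]
side tray 0.93 [0.5698 0.0745 0.0045]
side bay_1 0.95 [0.5749 0.1011 0.0187]
side bay_4 0.95 [0.5749 0.1011 0.0187]
side keeper_post 0.95 [ 0.4589 -0.094   0.0936]
side keeper_hinge 0.63 [ 0.5682 -0.0473  0.0761]
side control_box 0.85 [ 0.4823  0.3719 -0.0034]
side fader_grip 0.66 [0.51   0.4037 0.05  ]
side arrow_tip 0.57 [0.5379 0.3937 0.041 ]
side timer_grip 0.72 [0.4503 0.3721 0.0562]
side cutter 0.57 [0.6536 0.2763 0.0023]
side thermometer 0.74 [0.536  0.3935 0.0427]
scene mid_a 0.63 [0.4465 0.0668 0.0229]
scene mid_a 0.63 [0.5711 0.0491 0.0182]
scene mid_a 0.61 [0.4592 0.1392 0.0133]
scene mid_a 0.52 [ 0.4599 -0.023   0.0158]
side mid_a 0.71 [0.4552 0.1394 0.0196]
side mid_a 0.67 [0.4414 0.1927 0.0209]
side mid_a 0.54 [ 0.4583 -0.0233  0.0157]
side mid_a 0.53 [0.448  0.0638 0.0192]
side mid_a 0.38 [0.514  0.4058 0.0525]
```

View pics/scene0.png

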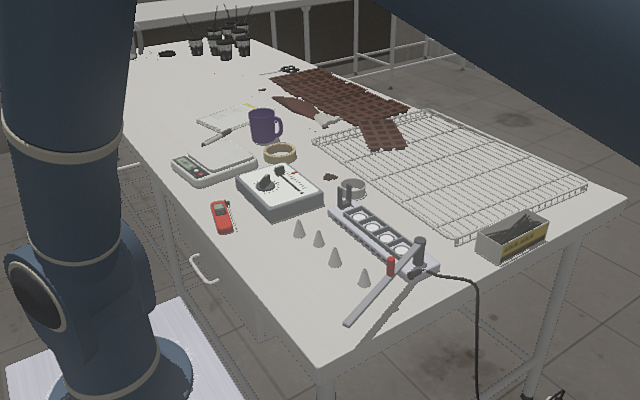

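View pics/side0.png

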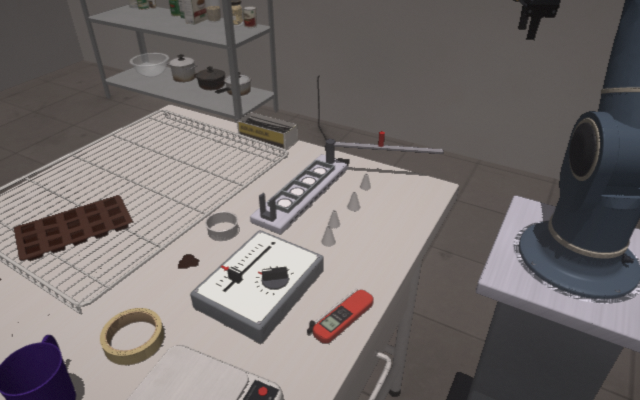

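```bash
python3 - <<'E'
from h import *
spots('scene',['bay_1'],6); spots('side',['bay_1'],6)
for c in ['scene','side']:
    a=cv2.imread(f'pics/{c}0.png')
    f=bot.grab_frame(c)
    u,v=proj(f,[0.485,0.37,0.04])[0]
    u,v=int(u),int(v); a=a[max(0,v-70):v+70,max(0,u-95):u+95]; cv2.imwrite(f'pics/{c}0b.png',cv2.resize(a,None,fx=4,fy=4)); print(u,v)
E
```

```text
scene bay_1 0.92 [0.5676 0.0481 0.0193]
scene bay_1 0.84 [ 5.752e-01 -5.000e-04  1.640e-02]
scene bay_1 0.56 [0.5743 0.0992 0.0199]
scene bay_1 0.31 [ 0.5684 -0.0475  0.0705]
side bay_1 0.95 [0.5749 0.1011 0.0187]
side bay_1 0.94 [0.5692 0.0549 0.0166]
side bay_1 0.93 [0.5748 0.1523 0.0206]
side bay_1 0.74 [ 0.4573 -0.025   0.0165]
side bay_1 0.61 [0.5096 0.4015 0.0511]
side bay_1 0.58 [5.701e-01 5.000e-04 1.880e-02]
275 183
258 273
```

View zooms.

View pics/scene0b.png

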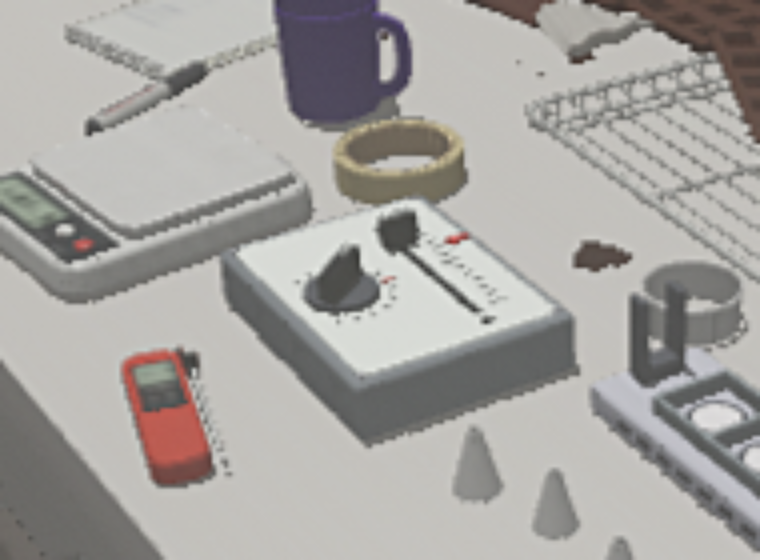

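View pics/side0b.png

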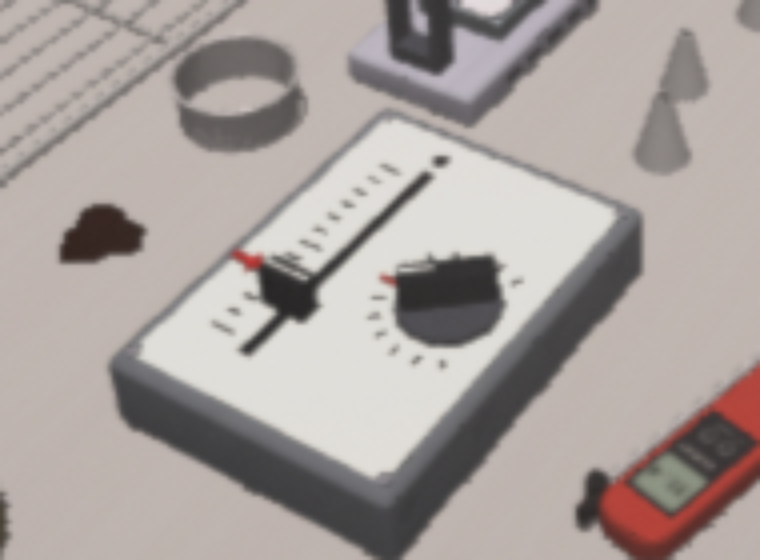

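>>> move_arm(
  series="0 0 0 0 0 -0.117 255;0 0 0 0 0 -0.117 255;0 0 0 0 0 -0.117 255;0 0 0 0 0 -0.117 255;0 0 0 0 0 -0.117 255;0 0 0 0 0 -0.117 255;0 0 0 0 0 -0.117 255;0 0 0 0 0 -0.117 255;0 0 0 0 0 -0.117 255;0 0 0 0 0 -0.117 255",
)

```text
time: 2.38
tool_pos: [0.2616, -0.6223, 0.2227]
tool_rot: [-3.141, 0.001, 1.624]
wrist_force: [-0.2, 0.0, -0.7]
finger_gap: 0.0283
```

```bash
python3 - <<'E'
from h import *
st()
f=bot.grab_frame('side'); o=np.array([163,203])
P={}
for n,uv in dict(dot=(441,160),tr1=(432,175),tr0=(247,350),arrow=(265,265),tmark=(395,282),cTL=(388,112),cTR=(638,212),cBL=(115,360),cBR=(385,487)).items():
    print(n,np.round(ray(f,o+np.array(uv)/4.,0.04),4))
print(np.round(ray(f,o+np.array((287,272))/4.,0.064),4), 'timer pointer', np.round(ray(f,o+np.array((402,270))/4.,0.066),4),np.round(ray(f,o+np.array((496,262))/4.,0.066),4))
f=bot.grab_frame('scene'); o=np.array([180,113])
for n,uv in dict(dot=(487,320),arrow=(447,241),tmark=(393,279)).items():
    print('scene',n,np.round(ray(f,o+np.array(uv)/4.,0.04),4))
E
```

```text
t 2.38 pos [ 0.2616 -0.6223  0.2227] rot [-3.141e+00  1.000e-03  1.624e+00] F [-0.2  0.  -0.7] gap 0.0283 q [ 1.32  0.49 -0.31  1.52  0.16  1.16  1.04]
dot [0.5083 0.2894 0.04  ]
tr1 [0.5061 0.3004 0.04  ]
tr0 [0.5125 0.4319 0.04  ]
arrow [0.5375 0.3872 0.04  ]
tmark [0.4808 0.3675 0.04  ]
cTL [0.5507 0.2723 0.04  ]
cTR [0.4092 0.2752 0.04  ]
cBL [0.5577 0.464  0.04  ]
cBR [0.4195 0.4633 0.04  ]
[0.5092 0.4044 0.064 ] timer pointer [0.4658 0.381  0.066 ] [0.4335 0.3572 0.066 ]
scene dot [0.5122 0.2904 0.04  ]
scene arrow [0.5441 0.3913 0.04  ]
scene tmark [0.4909 0.3678 0.04  ]
```

>>> move_arm(
  series="0.039 0.02 0 0 0 0.08 255;0.039 0.02 0 0 0 0 255;0.039 0.02 0 0 0 0 255;0.039 0.02 0 0 0 0 255;0.039 0.02 0 0 0 0 255;0.039 0.02 0 0 0 0 255;0.039 0.02 0 0 0 0 255;0.039 0.02 0 0 0 0 255;0.039 0.02 0 0 0 0 255;0.039 0.02 0 0 0 0 255",
)

```text
time: 3.32
tool_pos: [0.4674, -0.2662, 0.22]
tool_rot: [-3.141, 0.009, 1.468]
wrist_force: [0.8, -0.2, 0.5]
finger_gap: 0.0001
```

>>> move_arm(
  series="0.04 0.013 0 0 0 0 255;0.04 0.013 0 0 0 0 255;0.04 0.013 0 0 0 0 255;0.04 0.013 0 0 0 0 255;0.04 0.013 0 0 0 0 255;0.04 0.013 0 0 0 0 255",
)

```text
time: 3.82
tool_pos: [0.5707, -0.0386, 0.22]
tool_rot: [3.136, 0.011, 1.443]
wrist_force: [1.3, -1.5, -0.8]
finger_gap: 0.0007
```

>>> move_arm(
  series="0.038 -0.007 0 0 0 -0.05 255;0.038 -0.007 0 0 0 -0.05 255;0.038 -0.006 0 0 0 0 255;0.038 -0.006 0 0 0 0 255;0.038 -0.006 0 0 0 0 255;0.038 -0.006 0 0 0 0 255;0.038 -0.006 0 0 0 0 255;0.038 -0.006 0 0 0 0 255;0.038 -0.006 0 0 0 0 255;0.038 -0.006 0 0 0 0 255",
)

```text
time: 4.65
tool_pos: [0.5327, 0.3621, 0.2171]
tool_rot: [3.13, 0.01, 1.504]
wrist_force: [1.1, 0.1, 0.5]
finger_gap: 0.0003
```

>>> move_arm(
  series="0.035 -0.006 0 0 0 0 255;0.035 -0.006 0 0 0 0 255;0.03 -0.006 0 0 0 0 255;0 0 0 0 0 0 255",
)

```text
time: 4.98
tool_pos: [0.5153, 0.4778, 0.2155]
tool_rot: [3.133, 0.004, 1.5]
wrist_force: [-0.8, -0.2, 0.4]
finger_gap: 0.0003
```

```bash
python3 - <<'E'
from h import *
st();dl([0.51,0.445,0.06])
spots('side',['fader_grip','control_box','timer_grip'],1);spots('scene',['fader_grip','control_box','timer_grip'],1)
save('wrist','w1')
E
```

```text
t 4.98 pos [0.5153 0.4778 0.2155] rot [3.133 0.004 1.5  ] F [-0.8 -0.2  0.4] gap 0.0003 q [-0.42  0.59 -0.62  1.44  0.36  1.22 -1.15]
tool delta [-0.0325 -0.0043  0.1556]
side fader_grip 0.55 [0.5101 0.4021 0.0528]
side control_box 0.86 [0.4827 0.3719 0.0017]
side timer_grip 0.88 [0.4498 0.3739 0.056 ]
scene fader_grip 0.62 [0.5129 0.4054 0.0543]
scene control_box 0.43 [0.4502 0.0672 0.0217]
scene timer_grip 0.67 [0.4501 0.3728 0.057 ]
```

View pics/w1.png

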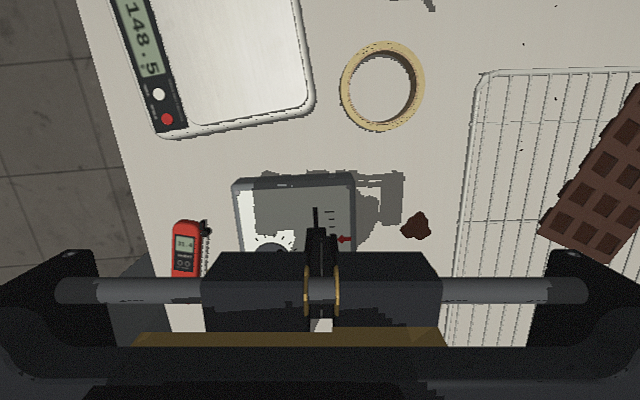

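>>> move_arm(
  series="-0.008 -0.001 0.036 0 0 0 255;-0.008 -0.001 0.036 0 0 0 255;-0.008 -0.001 0.036 0 0 0 255;-0.004 -0.001 0.036 0 0 0 255;0 0 0.015 0 0 0 255;0 0 0 0 0 0 255",
)

```text
time: 5.83
tool_pos: [0.5249, 0.4317, 0.0573]
tool_rot: [3.118, 0.004, 1.474]
wrist_force: [-0.2, -0.5, -0.0]
finger_gap: 0.0006
```

```bash
python3 - <<'E'
from h import *
st();dl([0.512,0.43,0.05])
save('side','s1')
E
```

```text
t 5.83 pos [0.5249 0.4317 0.0573] rot [3.118 0.004 1.474] F [-0.2 -0.5 -0. ] gap 0.0006 q [-0.39  0.7  -0.55  1.65  0.47  0.91 -1.22]
tool delta [-0.0029 -0.0128  0.007 ]
```

View pics/s1.png

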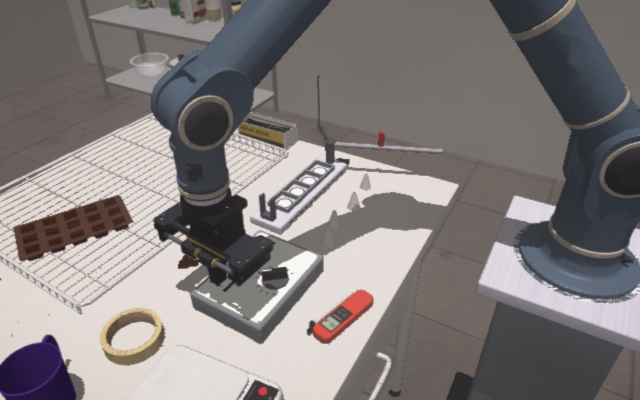

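>>> move_arm(
  series="0 -0.012 0.008 0 0 -0.03 255;0 0 0 0 0 0 255;-0.015 0 0 0 0 0 255;-0.015 0 0 0 0 0 255;-0.015 0 0 0 0 0 255;-0.015 0 0 0 0 0 255;-0.015 0 0 0 0 0 255;-0.01 0 0 0 0 0 255;0 0 0 0 0 0 255",
)

```text
time: 6.63
tool_pos: [0.515, 0.3471, 0.0624]
tool_rot: [3.102, -0.014, 1.496]
wrist_force: [-0.3, 1.4, -1.0]
finger_gap: 0.0005
```

```bash
python3 - <<'E'
from h import *
st()
save('side','s2')
E
```

```text
t 6.63 pos [0.515  0.3471 0.0624] rot [ 3.102 -0.014  1.496] F [-0.3  1.4 -1. ] gap 0.0005 q [-0.26  0.61 -0.57  1.81  0.47  0.81 -1.14]
```

```bash
cat >> h.py <<'E'
def go(target,yaw):
    s=bot.state(); Rm=R.from_euler('xyz',s['tool_rot']); T=R.from_euler('xyz',[np.pi,0,yaw])
    print('shift',np.round(Rm.inv().apply(np.array(target)-s['tool_pos']),4),'rot',np.round((Rm.inv()*T).as_rotvec(),3), 'shift in target frame',np.round(T.inv().apply(np.array(target)-s['tool_pos']),4))
E
python3 - <<'E'
from h import *
go([0.515,0.347,0.05],1.53)
E
```

```text
shift [-0.0011 -0.0006  0.0125] rot [ 0.04  -0.014 -0.034] shift in target frame [-0.0009 -0.0002  0.0126]
```

View pics/s2.png

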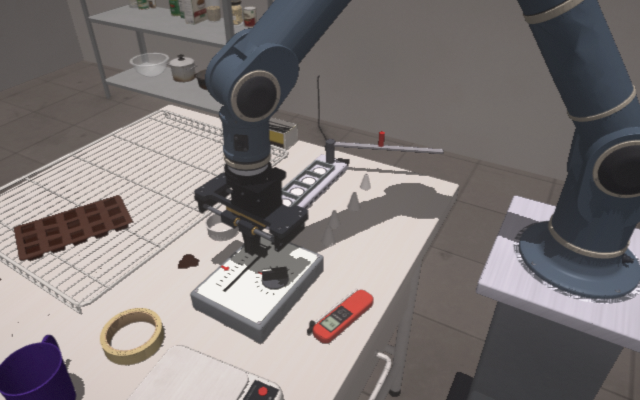

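>>> move_arm(
  series="0.002 0 0.007 0.04 -0.014 -0.03 255;0 0 0.006 0 0 0 255;0 0 0 0 0 0 255",
)

```text
time: 6.93
tool_pos: [0.5169, 0.3496, 0.0507]
tool_rot: [3.14, -0.0, 1.526]
wrist_force: [0.2, 0.2, -0.3]
finger_gap: 0.0008
```

```bash
python3 - <<'E'
from h import *
st();go([0.512,0.32,0.05],1.53)
E
```

```text
t 6.93 pos [0.5169 0.3496 0.0507] rot [ 3.14  -0.     1.526] F [ 0.2  0.2 -0.3] gap 0.0008 q [-0.25  0.65 -0.58  1.78  0.46  0.85 -1.09]
shift [-0.0298 -0.0035  0.0007] rot [ 0.002 -0.    -0.004] shift in target frame [-0.0298 -0.0036  0.0007]
```

>>> move_arm(
  series="-0.01 0 0.001 0 0 0 255;-0.01 -0.001 0.001 0 0 0 255;-0.008 -0.001 0.001 0 0 0 255;0 0 0 0 0 0 255",
)

```text
time: 7.27
tool_pos: [0.5139, 0.326, 0.0489]
tool_rot: [3.134, -0.012, 1.529]
wrist_force: [1.6, 3.4, -1.9]
finger_gap: 0.0002
```

```bash
python3 - <<'E'
from h import *
st();go([0.512,0.32,0.05],1.53)
E
```

```text
t 7.27 pos [0.5139 0.326  0.0489] rot [ 3.134 -0.012  1.529] F [ 1.6  3.4 -1.9] gap 0.0002 q [-0.21  0.63 -0.58  1.83  0.46  0.81 -1.07]
shift [-0.006  -0.0016 -0.0012] rot [ 0.008 -0.012 -0.002] shift in target frame [-0.006  -0.0016 -0.0011]
```

>>> move_arm(
  series="-0.008 0 0 0 0 0 255;-0.01 0 0 0 0 0 255;-0.01 0 0 0 0 0 255",
)

```text
time: 7.52
tool_pos: [0.513, 0.3259, 0.0522]
tool_rot: [3.119, -0.07, 1.541]
wrist_force: [3.3, 20.3, -12.2]
finger_gap: 0.0008
```

>>> move_arm(
  series="-0.012 0 0 0 0 0 255;-0.014 0 0 0 0 0 255",
)

```text
time: 7.68
tool_pos: [0.5123, 0.3257, 0.0549]
tool_rot: [3.106, -0.12, 1.554]
wrist_force: [2.5, 30.1, -15.9]
finger_gap: 0.0007
```

>>> move_arm(
  series="0.015 0 0 0 0 0 255;0.01 0 -0.03 0 -0.06 0 255;0 0 -0.04 0.02 -0.06 0.01 255;0 0 -0.04 0 0 0 255;0 0 0 0 0 0 255",
)

```text
time: 8.1
tool_pos: [0.5039, 0.3423, 0.1685]
tool_rot: [3.136, 0.008, 1.543]
wrist_force: [1.1, 1.7, 0.3]
finger_gap: 0.0006
```

```bash
python3 - <<'E'
from h import *
st();go([0.45,0.1,0.25],1.571)
save('side','s3');spots('side',['fader_grip'],1)
spots('scene',['mid_a'],5); spots('side',['mid_a'],5)
E
```

```text
t 8.1 pos [0.5039 0.3423 0.1685] rot [3.136 0.008 1.543] F [1.1 1.7 0.3] gap 0.0006 q [-0.19  0.5  -0.66  1.73  0.36  1.04 -1.  ]
shift [-0.2443 -0.0466 -0.0799] rot [ 0.005  0.008 -0.028] shift in target frame [-0.2423 -0.0539 -0.0815]
side fader_grip 0.55 [0.5069 0.3077 0.0545]
scene mid_a 0.74 [ 0.4582 -0.0221  0.0165]
scene mid_a 0.54 [0.4442 0.1964 0.0218]
scene mid_a 0.54 [0.4589 0.1421 0.0168]
scene mid_a 0.45 [0.4465 0.0654 0.0249]
scene mid_a 0.45 [0.5725 0.099  0.0211]
side mid_a 0.73 [0.4399 0.1959 0.0185]
side mid_a 0.65 [0.4472 0.0655 0.0187]
side mid_a 0.63 [ 0.4569 -0.0212  0.0167]
side mid_a 0.49 [0.4569 0.1395 0.0191]
```

View pics/s3.png

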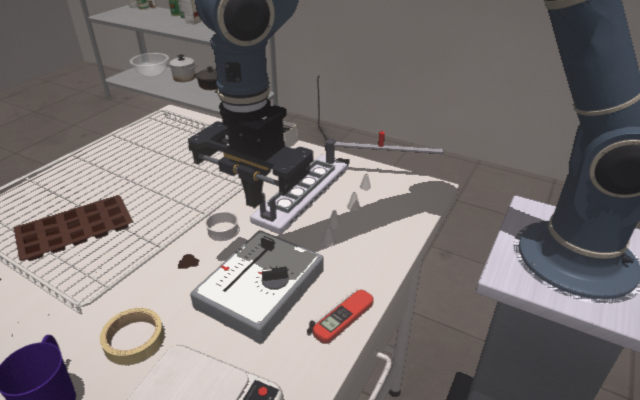

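>>> move_arm(
  series="-0.037 0 -0.014 0.005 0.008 -0.028 150;-0.037 0 -0.014 0 0 0 150;-0.037 0 -0.014 0 0 0 150;-0.037 0 -0.014 0 0 0 150;-0.037 0 -0.014 0 0 0 150;-0.037 0 -0.014 0 0 0 150;-0.037 0 -0.014 0 0 0 150;-0.037 0 -0.014 0 0 0 150;-0.037 0 -0.014 0 0 0 150;-0.037 0 -0.014 0 0 0 150",
)

```text
time: 9.13
tool_pos: [0.4889, -0.0486, 0.286]
tool_rot: [-3.085, 0.015, 1.58]
wrist_force: [0.8, 0.1, -0.7]
finger_gap: 0.0357
```

```bash
python3 - <<'E'
from h import *
st()
save('wrist','w2');
spots('wrist',['mid_a','bay_1'],6); spots('wrist',['keeper_hinge','keeper_post'],1)
E
```

```text
t 9.13 pos [ 0.4889 -0.0486  0.286 ] rot [-3.085  0.015  1.58 ] F [ 0.8  0.1 -0.7] gap 0.0357 q [ 0.54  0.19 -0.62  1.81  0.13  1.23 -0.11]
wrist mid_a 0.8 [0.4598 0.1448 0.0182]
wrist mid_a 0.75 [ 0.4541 -0.0196  0.0164]
wrist mid_a 0.55 [0.4504 0.065  0.0209]
wrist bay_1 0.97 [0.5723 0.0487 0.02  ]
wrist bay_1 0.85 [0.5727 0.1469 0.0209]
wrist bay_1 0.74 [0.5687 0.0033 0.018 ]
wrist bay_1 0.71 [0.5712 0.0986 0.0198]
wrist keeper_hinge 0.71 [ 0.5685 -0.0487  0.0711]
```

View pics/w2.png

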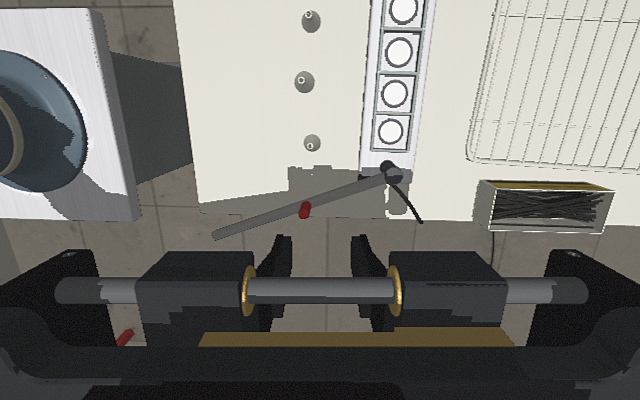

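```bash
python3 - <<'E'
from h import *
f=bot.grab_frame('wrist')
g=cv2.cvtColor(f['color'],cv2.COLOR_RGB2GRAY)
c=cv2.HoughCircles(cv2.resize(g[0:160,360:440],None,fx=4,fy=4,interpolation=cv2.INTER_CUBIC),cv2.HOUGH_GRADIENT,1,80,param1=100,param2=25,minRadius=35,maxRadius=70)
for x,y,r in c[0]: 
    uv=(x/4-.375+360,y/4-.375); print(np.round(uv,1),r/4,np.round(ray(f,uv,0.02),4))
for r in bot.cut_out('wrist','mid_a')[:6]:
    m=r['region']; ys,xs=np.nonzero(m); print(round(r['p'],2),xs.mean(),ys.mean(),m.sum())
for uv in [(310,13),(301,81),(310,145)]: print(uv,np.round(ray(f,uv,0.04),4),np.round(ray(f,uv,0.036),4))
for n,u in dict(a=(311,21),b=(305,82),c=(312,143)).items(): print(n,np.round(ray(f,u,0.01),4))
E
```

```text
[394.   94.2] 12.625 [0.5736 0.0509 0.02  ]
[389.5 133. ] 12.475 [ 5.718e-01 -3.000e-04  2.000e-02]
[395.5  54. ] 15.975 [0.5713 0.1001 0.02  ]
[401.2  10. ] 13.175 [0.574  0.1497 0.02  ]
0.78 309.6964856230032 24.690095846645367 313
0.74 302.99674267100977 83.78501628664495 307
0.53 310.6162790697674 144.5077519379845 258
(310, 13) [0.4617 0.1418 0.04  ] [0.4613 0.1428 0.036 ]
(301, 81) [0.4499 0.0654 0.04  ] [0.4494 0.0657 0.036 ]
(310, 145) [ 0.4614 -0.0163  0.04  ] [ 0.4611 -0.0169  0.036 ]
a [0.4603 0.1404 0.01  ]
b [0.4519 0.0662 0.01  ]
c [ 0.4617 -0.0174  0.01  ]
```

```bash
python3 - <<'E'
from h import *
go([0.459,-0.02,0.12],1.571)
E
```

```text
shift [ 0.027  -0.0215  0.1671] rot [-0.055  0.014  0.013] shift in target frame [ 0.0243 -0.031   0.166 ]
```

>>> move_arm(
  series="0.015 -0.016 0 -0.055 0.014 0.013 90;0.01 -0.015 0.03 0 0 0 90;0 0 0.035 0 0 0 90;0 0 0.035 0 0 0 90;0 0 0.035 0 0 0 90;0 0 0.025 0 0 0 90;0 0 0 0 0 0 90",
)

```text
time: 10.07
tool_pos: [0.4569, -0.0075, 0.1195]
tool_rot: [3.138, -0.002, 1.592]
wrist_force: [-0.6, 0.1, 1.0]
finger_gap: 0.0561
```

```bash
python3 - <<'E'
from h import *
st();go([0.459,-0.02,0.016],1.571)
E
```

```text
t 10.07 pos [ 0.4569 -0.0075  0.1195] rot [ 3.138e+00 -2.000e-03  1.592e+00] F [-0.6  0.1  1. ] gap 0.0561 q [ 0.45  0.31 -0.62  2.12  0.25  0.78 -0.3 ]
shift [-0.0128  0.0015  0.1035] rot [ 0.003 -0.002  0.021] shift in target frame [-0.0125  0.0021  0.1035]
```

>>> move_arm(
  series="-0.008 0.002 0 0 0 0.02 90;-0.005 0 0.02 0 0 0 90;0 0 0.025 0 0 0 90;0 0 0.025 0 0 0 90;0 0 0.02 0 0 0 90;0 0 0 0 0 0 90",
)

```text
time: 10.57
tool_pos: [0.4674, -0.0187, 0.0334]
tool_rot: [3.125, -0.001, 1.574]
wrist_force: [0.5, -1.0, -0.8]
finger_gap: 0.0563
```

```bash
python3 - <<'E'
from h import *
st();go([0.459,-0.02,0.016],1.571)
save('side','s4')
a=cv2.imread('pics/s4.png')[130:250,280:420];cv2.imwrite('pics/s4b.png',cv2.resize(a,None,fx=5,fy=5))
E
```

```text
t 10.57 pos [ 0.4674 -0.0187  0.0334] rot [ 3.125e+00 -1.000e-03  1.574e+00] F [ 0.5 -1.  -0.8] gap 0.0563 q [ 0.37  0.46 -0.51  2.17  0.4   0.59 -0.43]
shift [-0.0013 -0.0087  0.0172] rot [ 0.016 -0.002  0.003] shift in target frame [-0.0013 -0.0084  0.0174]
```

View pics/s4b.png

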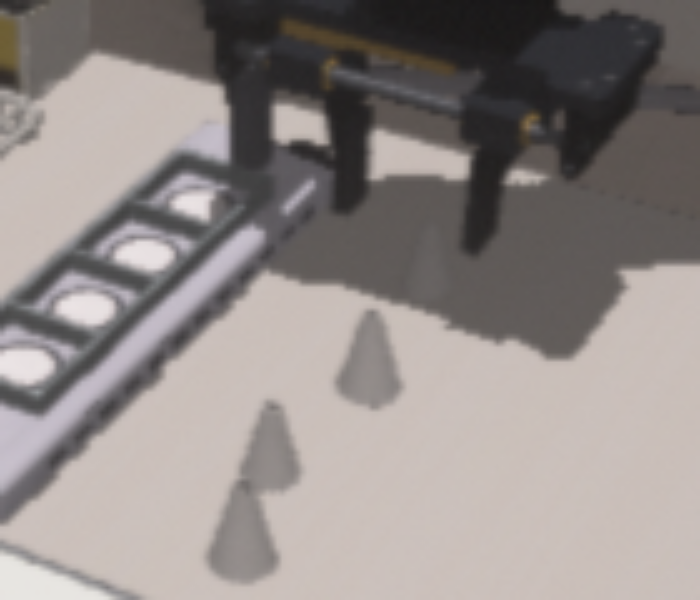

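>>> move_arm(
  series="-0.001 -0.009 0 0.016 0 0 90;0 -0.001 0.01 0 0 0 90;0 -0.001 0.008 0 0 0 90;0 0 0 0 0 0 90",
)

```text
time: 10.95
tool_pos: [0.4619, -0.0199, 0.0213]
tool_rot: [3.129, -0.0, 1.572]
wrist_force: [-0.5, 0.4, 0.3]
finger_gap: 0.0562
```

>>> move_arm(
  series="0 0 0 0 0 0 255;0 0 0 0 0 0 255;0 0 0 0 0 0 255;0 0 0 0 0 0 255;0 0 0 0 0 0 255;0 0 0 0 0 0 255;0 0 0 0 0 0 255;0 0 0 0 0 0 255",
)

```text
time: 11.62
tool_pos: [0.463, -0.02, 0.0228]
tool_rot: [3.126, 0.0, 1.572]
wrist_force: [0.5, -0.2, -0.8]
finger_gap: 0.012
```

```bash
python3 - <<'E'
from h import *
st();go([0.459,-0.02,0.016],1.571)
save('side','s5')
a=cv2.imread('pics/s5.png')[130:250,280:420];cv2.imwrite('pics/s5b.png',cv2.resize(a,None,fx=5,fy=5))
E
```

```text
t 11.62 pos [ 0.463  -0.02    0.0228] rot [3.126 0.    1.572] F [ 0.5 -0.2 -0.8] gap 0.012 q [ 0.36  0.47 -0.5   2.18  0.42  0.56 -0.45]
shift [-0.     -0.0041  0.0067] rot [0.016 0.    0.001] shift in target frame [-0.     -0.004   0.0068]
```

View pics/s5b.png

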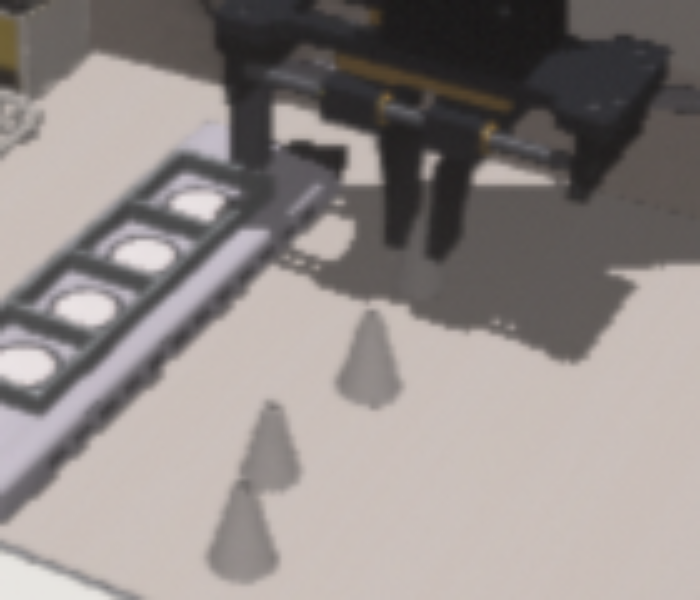

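>>> move_arm(
  series="0 0 0 0.015 0 0 140;0 0 0 0 0 0 140;0 -0.003 0.006 0 0 0 140;0 -0.001 0.005 0 0 0 140;0 0 0 0 0 0 140",
)

```text
time: 12.08
tool_pos: [0.4591, -0.02, 0.0109]
tool_rot: [-3.142, 0.0, 1.572]
wrist_force: [0.2, -0.0, 0.2]
finger_gap: 0.0353
```

```bash
python3 - <<'E'
from h import *
st();go([0.461,-0.02,0.014],1.571)
E
```

```text
t 12.08 pos [ 0.4591 -0.02    0.0109] rot [-3.142  0.     1.572] F [ 0.2 -0.   0.2] gap 0.0353 q [ 0.35  0.49 -0.49  2.19  0.43  0.55 -0.46]
shift [ 0.      0.0019 -0.0031] rot [-0.     0.     0.001] shift in target frame [ 0.      0.0019 -0.0031]
```

>>> move_arm(
  series="0 0.001 -0.003 0 0 0 140;0 0 0 0 0 0 255;0 0 0 0 0 0 255;0 0 0 0 0 0 255;0 0 0 0 0 0 255;0 0 0 0 0 0 255;0 0 0 0 0 0 255",
)

```text
time: 12.67
tool_pos: [0.4597, -0.0199, 0.0137]
tool_rot: [-3.14, 0.0, 1.572]
wrist_force: [0.3, 0.5, 0.1]
finger_gap: 0.0166
```

>>> move_arm(
  series="0 0 -0.01 0 0 0 255;0 0 -0.02 0 0 0 255;0 0 -0.025 0 0 0 255;0 0 -0.025 0 0 0 255;0 0 0 0 0 0 255",
)

```text
time: 13.08
tool_pos: [0.4583, -0.0191, 0.0978]
tool_rot: [-3.136, -0.001, 1.574]
wrist_force: [0.9, 1.3, -0.2]
finger_gap: 0.0168
```

```bash
python3 - <<'E'
from h import *
st();go([0.572,0.0,0.095],1.571)
f=save('side','s6')
a=cv2.imread('pics/s6.png')[90:250,250:420];cv2.imwrite('pics/s6b.png',cv2.resize(a,None,fx=4,fy=4))
spots('side',['mid_a'],5)
E
```

```text
t 13.08 pos [ 0.4583 -0.0191  0.0978] rot [-3.136e+00 -1.000e-03  1.574e+00] F [ 0.9  1.3 -0.2] gap 0.0168 q [ 0.45  0.35 -0.6   2.12  0.28  0.75 -0.32]
shift [0.0187 0.1137 0.0021] rot [-0.006 -0.001  0.003] shift in target frame [0.0191 0.1137 0.0028]
side mid_a 0.76 [0.4413 0.1971 0.0175]
side mid_a 0.53 [0.45   0.0671 0.022 ]
side mid_a 0.48 [0.4557 0.1426 0.018 ]
side mid_a 0.45 [ 0.4552 -0.0226  0.0981]
side mid_a 0.19 [0.5707 0.0512 0.0204]
```

View pics/s6b.png

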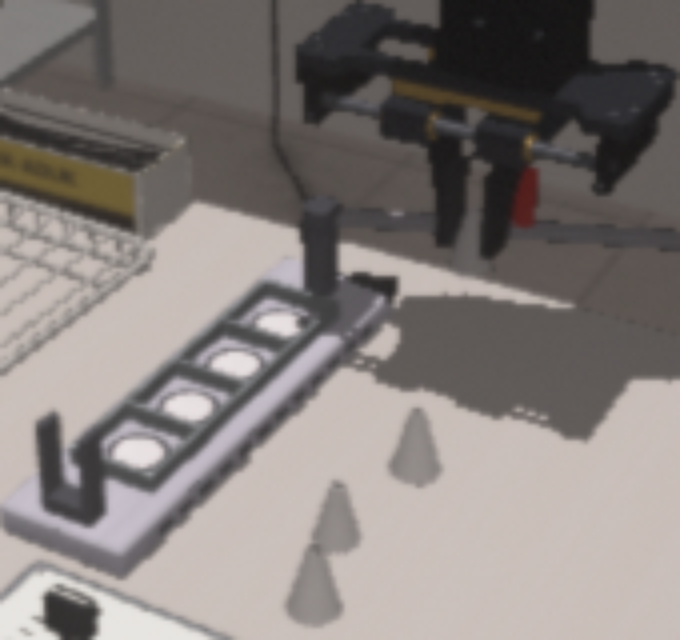

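>>> move_arm(
  series="0.005 0.028 0 0 0 0 255;0.005 0.028 0 0 0 0 255;0.005 0.028 0 0 0 0 255;0.004 0.028 0 0 0 0 255;0 0 0 0 0 0 255;0 0 0 0 0 0 255",
)

```text
time: 13.68
tool_pos: [0.5649, -0.0018, 0.0862]
tool_rot: [-3.115, 0.003, 1.573]
wrist_force: [-0.4, -0.7, -0.3]
finger_gap: 0.017
```

```bash
python3 - <<'E'
from h import *
st();go([0.572,0.0,0.045],1.571)
E
```

```text
t 13.68 pos [ 0.5649 -0.0018  0.0862] rot [-3.115e+00  3.000e-03  1.573e+00] F [-0.4 -0.7 -0.3] gap 0.017 q [ 0.34  0.52 -0.55  1.88  0.35  0.86 -0.38]
shift [0.0019 0.0081 0.041 ] rot [-0.026  0.003  0.002] shift in target frame [0.0018 0.0071 0.0412]
```

>>> move_arm(
  series="0.002 0.007 0 -0.026 0.003 0 255;0 0 0.02 0 0 0 255;0 0 0.016 0 0 0 255;0 0 0 0 0 0 255",
)

```text
time: 14.02
tool_pos: [0.5674, -0.0002, 0.046]
tool_rot: [-3.135, 0.0, 1.573]
wrist_force: [-0.8, -0.1, -0.5]
finger_gap: 0.0167
```

```bash
python3 - <<'E'
from h import *
st();go([0.572,0.0,0.036],1.571)
E
```

```text
t 14.02 pos [ 5.674e-01 -2.000e-04  4.600e-02] rot [-3.135  0.     1.573] F [-0.8 -0.1 -0.5] gap 0.0167 q [ 0.32  0.57 -0.52  1.92  0.4   0.76 -0.42]
shift [0.0002 0.0046 0.0099] rot [-0.006  0.     0.002] shift in target frame [0.0002 0.0046 0.01  ]
```

>>> move_arm(
  series="0 0.005 0 -0.006 0 0 255;0 0.001 0.006 0 0 0 255;0 0 0.004 0 0 0 255;0 0 0 0 0 0 255",
)

```text
time: 14.35
tool_pos: [0.5712, -0.0009, 0.0351]
tool_rot: [-3.138, 0.001, 1.573]
wrist_force: [0.1, 0.3, -0.2]
finger_gap: 0.0167
```

```bash
python3 - <<'E'
from h import *
st();go([0.572,0.0,0.035],1.571)
f=save('side','s7')
a=cv2.imread('pics/s7.png')[90:250,230:400];cv2.imwrite('pics/s7b.png',cv2.resize(a,None,fx=4,fy=4))
E
```

```text
t 14.35 pos [ 0.5712 -0.0009  0.0351] rot [-3.138e+00  1.000e-03  1.573e+00] F [ 0.1  0.3 -0.2] gap 0.0167 q [ 0.31  0.59 -0.51  1.92  0.41  0.74 -0.43]
shift [0.0009 0.0008 0.0001] rot [-0.003  0.001  0.002] shift in target frame [0.0009 0.0008 0.0001]
```

View pics/s7b.png

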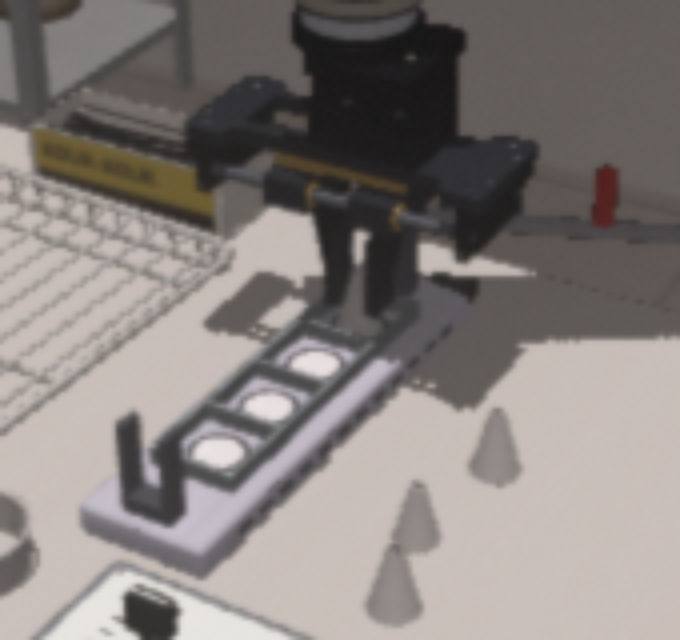

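>>> move_arm(
  series="0 0 0.001 0 0 0 255;0 0 0 0 0 0 190;0 0 0 0 0 0 150;0 0 0 0 0 0 130;0 0 0 0 0 0 130;0 0 0 0 0 0 130",
)

```text
time: 14.9
tool_pos: [0.5727, -0.0007, 0.0363]
tool_rot: [3.141, 0.001, 1.573]
wrist_force: [-0.7, -0.1, -0.0]
finger_gap: 0.0393
```

>>> move_arm(
  series="0 0 -0.01 0 0 0 130;0 0 -0.03 0 0 0 130;0 0 -0.035 0 0 0 90;0 0 -0.03 0 0 0 90;0 0 0 0 0 0 90",
)

```text
time: 15.32
tool_pos: [0.5714, 0.0, 0.1461]
tool_rot: [-3.138, 0.0, 1.575]
wrist_force: [0.8, 0.9, 0.4]
finger_gap: 0.0534
```

```bash
python3 - <<'E'
from h import *
st();go([0.449,0.066,0.12],1.571)
f=save('side','s8')
a=cv2.imread('pics/s8.png')[90:250,230:400];cv2.imwrite('pics/s8b.png',cv2.resize(a,None,fx=4,fy=4))
spots('side',['mid_a'],5);spots('scene',['mid_a'],5)
E
```

```text
t 15.32 pos [0.5714 0.     0.1461] rot [-3.138  0.     1.575] F [0.8 0.9 0.4] gap 0.0534 q [ 0.37  0.45 -0.58  1.84  0.3   0.95 -0.34]
shift [ 0.0665 -0.122   0.0266] rot [-0.004  0.     0.004] shift in target frame [ 0.066  -0.1224  0.0261]
side mid_a 0.68 [0.4496 0.0664 0.0209]
side mid_a 0.61 [ 0.5707 -0.0034  0.0369]
side mid_a 0.49 [0.4427 0.196  0.0189]
side mid_a 0.49 [0.4557 0.1389 0.0193]
scene mid_a 0.74 [ 0.4582 -0.0221  0.0165]
scene mid_a 0.54 [0.4442 0.1964 0.0218]
scene mid_a 0.54 [0.4589 0.1421 0.0168]
scene mid_a 0.45 [0.4465 0.0654 0.0249]
scene mid_a 0.45 [0.5725 0.099  0.0211]
```

View pics/s8b.png

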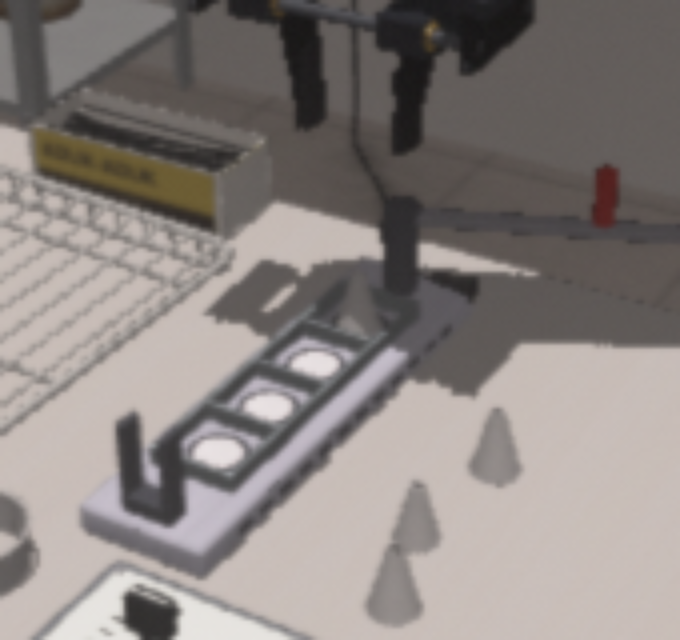

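>>> move_arm(
  series="0.018 -0.03 0 0 0 0 90;0.018 -0.03 0 0 0 0 90;0.016 -0.03 0 0 0 0 90;0.013 -0.027 0 0 0 0 90;0 0 0.025 0 0 0 90;0 0 0.025 0 0 0 90;0 0 0 0 0 0 90",
)

```text
time: 16.05
tool_pos: [0.4384, 0.0631, 0.0839]
tool_rot: [-3.115, 0.003, 1.572]
wrist_force: [-1.2, -0.2, -0.4]
finger_gap: 0.0562
```

```bash
python3 - <<'E'
from h import *
st();go([0.449,0.066,0.05],1.571)
E
```

```text
t 16.05 pos [0.4384 0.0631 0.0839] rot [-3.115e+00  3.000e-03  1.572e+00] F [-1.2 -0.2 -0.4] gap 0.0562 q [ 0.28  0.36 -0.62  2.15  0.3   0.74 -0.54]
shift [0.003  0.0115 0.0336] rot [-0.027  0.003  0.001] shift in target frame [0.0029 0.0106 0.0339]
```

>>> move_arm(
  series="0.003 0.01 0 -0.027 0.003 0 90;0 0 0.018 0 0 0 90;0 0 0.014 0 0 0 90;0 0 0 0 0 0 90",
)

```text
time: 16.38
tool_pos: [0.451, 0.0665, 0.0508]
tool_rot: [3.138, -0.001, 1.571]
wrist_force: [-0.0, 0.0, 0.2]
finger_gap: 0.0565
```

```bash
python3 - <<'E'
from h import *
st();go([0.449,0.066,0.015],1.571)
E
```

```text
t 16.38 pos [0.451  0.0665 0.0508] rot [ 3.138e+00 -1.000e-03  1.571e+00] F [-0.   0.   0.2] gap 0.0565 q [ 0.23  0.42 -0.57  2.17  0.38  0.64 -0.61]
shift [-0.0005 -0.0021  0.0358] rot [ 0.004 -0.001  0.   ] shift in target frame [-0.0005 -0.002   0.0358]
```

>>> move_arm(
  series="0 -0.004 0.015 0.004 0 0 90;0 -0.003 0.014 0 0 0 90;0 0 0.006 0 0 0 90;0 0 0 0 0 0 90",
)

```text
time: 16.72
tool_pos: [0.4497, 0.0672, 0.0179]
tool_rot: [3.134, -0.003, 1.569]
wrist_force: [-0.4, 0.2, -0.0]
finger_gap: 0.0566
```

```bash
python3 - <<'E'
from h import *
st();go([0.449,0.066,0.0145],1.571)
E
```

```text
t 16.72 pos [0.4497 0.0672 0.0179] rot [ 3.134e+00 -3.000e-03  1.569e+00] F [-0.4  0.2 -0. ] gap 0.0566 q [ 0.19  0.48 -0.52  2.2   0.45  0.56 -0.67]
shift [-0.0012 -0.0007  0.0034] rot [ 0.008 -0.003 -0.002] shift in target frame [-0.0012 -0.0007  0.0034]
```

>>> move_arm(
  series="-0.001 0 0.003 0.008 -0.003 0 90;0 0 0 0 0 0 90;0 0 0 0 0 0 255;0 0 0 0 0 0 255;0 0 0 0 0 0 255;0 0 0 0 0 0 255;0 0 0 0 0 0 255;0 0 0 0 0 0 255;0 0 0 0 0 0 255",
)

```text
time: 17.47
tool_pos: [0.4541, 0.0665, 0.0187]
tool_rot: [3.134, -0.001, 1.567]
wrist_force: [0.9, -0.2, -0.9]
finger_gap: 0.0176
```

>>> move_arm(
  series="0 0 -0.01 0 0 0 255;0 0 -0.02 0 0 0 255;0 0 -0.025 0 0 0 255;0 0 -0.025 0 0 0 255;0 0 0 0 0 0 255",
)

```text
time: 17.88
tool_pos: [0.4516, 0.067, 0.1024]
tool_rot: [3.14, -0.001, 1.57]
wrist_force: [0.2, -0.0, -0.5]
finger_gap: 0.0164
```

```bash
python3 - <<'E'
from h import *
st();go([0.572,0.05,0.095],1.571)
f=save('side','s9')
spots('side',['mid_a'],5)
E
```

```text
t 17.88 pos [0.4516 0.067  0.1024] rot [ 3.14e+00 -1.00e-03  1.57e+00] F [ 0.2 -0.  -0.5] gap 0.0164 q [ 0.3   0.34 -0.63  2.13  0.29  0.75 -0.53]
shift [-0.0169  0.1204  0.0076] rot [ 0.001 -0.001 -0.001] shift in target frame [-0.0171  0.1204  0.0074]
side mid_a 0.54 [ 0.5692 -0.0041  0.0337]
side mid_a 0.52 [0.44   0.1974 0.0178]
side mid_a 0.47 [0.4574 0.1403 0.0209]
side mid_a 0.46 [0.4517 0.0626 0.1018]
```

>>> move_arm(
  series="-0.005 0.031 0 0 0 0 255;-0.004 0.031 0 0 0 0 255;-0.004 0.031 0 0 0 0 255;-0.004 0.03 0 0 0 0 255;0 0 0 0 0 0 255;0 0 0 0 0 0 255",
)

```text
time: 18.48
tool_pos: [0.5702, 0.0461, 0.0916]
tool_rot: [-3.124, 0.005, 1.572]
wrist_force: [-1.1, -0.9, -0.1]
finger_gap: 0.0166
```

```bash
python3 - <<'E'
from h import *
st();go([0.572,0.05,0.055],1.571)
f=save('side','s10')
a=cv2.imread('pics/s10.png')[90:250,230:400];cv2.imwrite('pics/s10b.png',cv2.resize(a,None,fx=4,fy=4))
spots('side',['mid_a'],5)
E
```

```text
t 18.48 pos [0.5702 0.0461 0.0916] rot [-3.124  0.005  1.572] F [-1.1 -0.9 -0.1] gap 0.0166 q [ 0.27  0.52 -0.57  1.87  0.36  0.87 -0.48]
shift [0.0041 0.0024 0.0366] rot [-0.018  0.005  0.001] shift in target frame [0.0039 0.0018 0.0366]
side mid_a 0.68 [ 0.5704 -0.0021  0.0369]
side mid_a 0.58 [0.4542 0.1385 0.017 ]
side mid_a 0.5 [0.5693 0.0437 0.0926]
side mid_a 0.48 [0.4364 0.1975 0.02  ]
```

View pics/s10b.png

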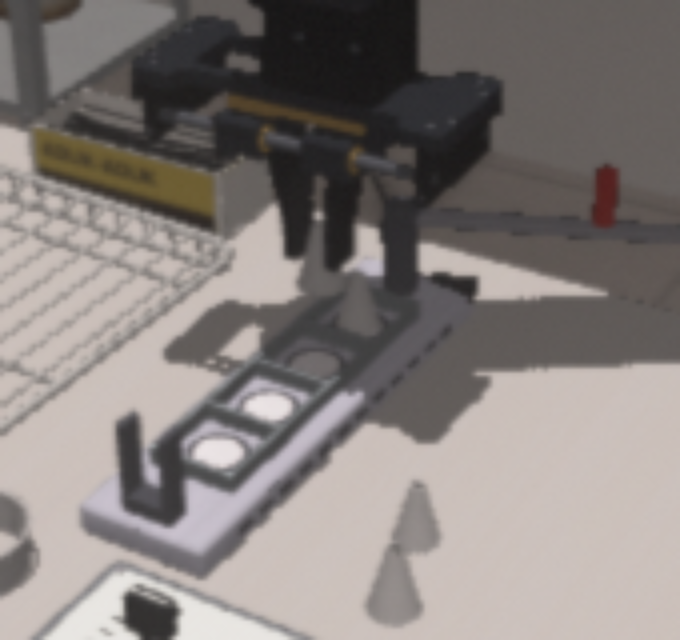

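>>> move_arm(
  series="0.005 0.002 0 -0.018 0.005 0 255;0 0 0.02 0 0 0 255;0 0 0.014 0 0 0 255;0 0 0 0 0 0 255",
)

```text
time: 18.92
tool_pos: [0.5676, 0.0532, 0.0571]
tool_rot: [3.14, 0.0, 1.576]
wrist_force: [-0.8, -0.8, -0.6]
finger_gap: 0.0166
```

```bash
python3 - <<'E'
from h import *
st();go([0.572,0.051,0.042],1.571)
E
```

```text
t 18.92 pos [0.5676 0.0532 0.0571] rot [3.14  0.    1.576] F [-0.8 -0.8 -0.6] gap 0.0166 q [ 0.24  0.56 -0.54  1.91  0.4   0.78 -0.52]
shift [-0.0022  0.0043  0.0151] rot [0.002 0.    0.005] shift in target frame [-0.0022  0.0044  0.0151]
```

>>> move_arm(
  series="-0.002 0.005 0 0 0 0.005 255;0 0 0.009 0 0 0 255;0 0 0.004 0 0 0 255;0 0 0 0 0 0 255",
)

```text
time: 19.25
tool_pos: [0.5717, 0.0523, 0.0448]
tool_rot: [3.138, 0.0, 1.573]
wrist_force: [-0.4, 0.9, -0.2]
finger_gap: 0.0167
```

```bash
python3 - <<'E'
from h import *
st();go([0.572,0.051,0.0415],1.571)
E
```

```text
t 19.25 pos [0.5717 0.0523 0.0448] rot [3.138 0.    1.573] F [-0.4  0.9 -0.2] gap 0.0167 q [ 0.23  0.58 -0.53  1.91  0.42  0.76 -0.53]
shift [-0.0013  0.0003  0.0033] rot [0.004 0.    0.002] shift in target frame [-0.0013  0.0003  0.0033]
```

>>> move_arm(
  series="-0.002 0 0.003 0 0 0 255;0 0 0.001 0 0 0 255;0 0 0 0 0 0 255;0 0 0 0 0 0 190;0 0 0 0 0 0 150;0 0 0 0 0 0 130;0 0 0 0 0 0 130;0 0 0 0 0 0 130",
)

```text
time: 19.92
tool_pos: [0.5729, 0.0502, 0.042]
tool_rot: [3.135, -0.0, 1.572]
wrist_force: [1.4, 0.1, 0.1]
finger_gap: 0.0394
```

>>> move_arm(
  series="0 0 -0.01 0 0 0 130;0 0 -0.03 0 0 0 130;0 0 -0.035 0 0 0 90;0 0 -0.02 0 0 0 90;0 0 0 0 0 0 90",
)

```text
time: 20.33
tool_pos: [0.5711, 0.0508, 0.1416]
tool_rot: [3.139, -0.001, 1.574]
wrist_force: [1.2, 0.6, 0.4]
finger_gap: 0.0533
```

```bash
python3 - <<'E'
from h import *
st();go([0.458,0.141,0.12],1.571)
f=save('side','s11');bot.grab_frame('scene')
a=cv2.imread('pics/s11.png')[90:250,230:400];cv2.imwrite('pics/s11b.png',cv2.resize(a,None,fx=4,fy=4))
spots('side',['mid_a'],5);spots('scene',['mid_a'],5)
E
```

```text
t 20.33 pos [0.5711 0.0508 0.1416] rot [ 3.139e+00 -1.000e-03  1.574e+00] F [1.2 0.6 0.4] gap 0.0533 q [ 0.3   0.46 -0.6   1.84  0.32  0.94 -0.44]
shift [ 0.0905 -0.1129  0.0213] rot [ 0.002 -0.001  0.003] shift in target frame [ 0.0902 -0.1131  0.0216]
side mid_a 0.78 [0.4404 0.198  0.0215]
side mid_a 0.55 [ 0.5694 -0.0024  0.0344]
side mid_a 0.52 [0.4556 0.1362 0.0191]
side mid_a 0.52 [0.5737 0.0494 0.0371]
side mid_a 0.25 [0.5314 0.3924 0.0413]
scene mid_a 0.69 [0.4587 0.1392 0.0157]
scene mid_a 0.56 [ 0.5734 -0.0046  0.0347]
scene mid_a 0.49 [0.57   0.0519 0.0428]
scene mid_a 0.45 [0.4429 0.1942 0.0187]
```

View pics/s11b.png

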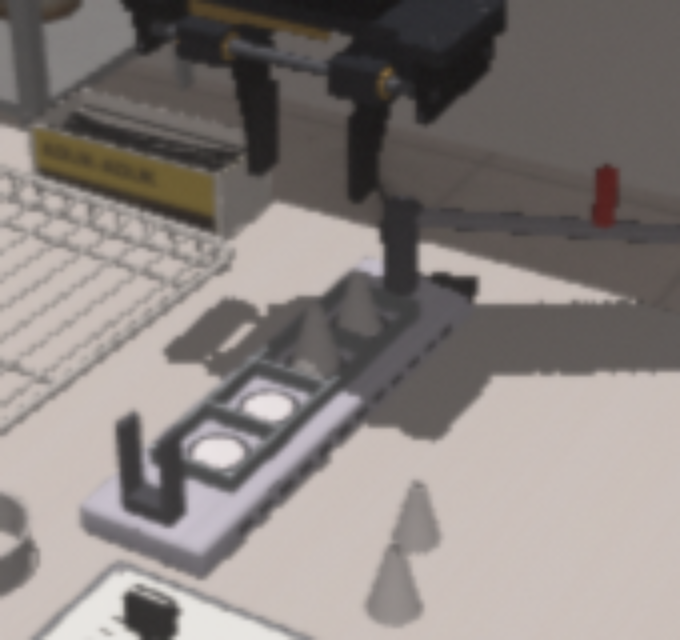

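>>> move_arm(
  series="0.024 -0.028 0 0 0 0 90;0.023 -0.028 0 0 0 0 90;0.022 -0.027 0 0 0 0 90;0.018 -0.024 0 0 0 0 90;0 0 0.025 0 0 0 90;0 0 0.02 0 0 0 90;0 0 0 0 0 0 90",
)

```text
time: 21.12
tool_pos: [0.45, 0.1364, 0.082]
tool_rot: [-3.12, 0.004, 1.571]
wrist_force: [-0.2, -1.2, 0.4]
finger_gap: 0.0562
```

```bash
python3 - <<'E'
from h import *
st();go([0.457,0.1395,0.05],1.571)
E
```

```text
t 21.12 pos [0.45   0.1364 0.082 ] rot [-3.12   0.004  1.571] F [-0.2 -1.2  0.4] gap 0.0562 q [ 0.13  0.41 -0.63  2.1   0.34  0.75 -0.71]
shift [0.0032 0.0077 0.0318] rot [-0.022  0.004 -0.   ] shift in target frame [0.0031 0.007  0.032 ]
```

>>> move_arm(
  series="0.003 0.006 0 -0.022 0.004 0 90;0 -0.002 0.018 0 0 0 90;0 -0.002 0.014 0 0 0 90;0 0 0 0 0 0 90",
)

```text
time: 21.45
tool_pos: [0.4532, 0.1394, 0.0483]
tool_rot: [3.14, -0.001, 1.57]
wrist_force: [0.3, -0.5, 0.6]
finger_gap: 0.0561
```

```bash
python3 - <<'E'
from h import *
st();go([0.457,0.1395,0.015],1.571)
E
```

```text
t 21.45 pos [0.4532 0.1394 0.0483] rot [ 3.14e+00 -1.00e-03  1.57e+00] F [ 0.3 -0.5  0.6] gap 0.0561 q [ 0.09  0.46 -0.59  2.13  0.41  0.66 -0.78]
shift [0.     0.0038 0.0333] rot [ 0.001 -0.001 -0.001] shift in target frame [0.0001 0.0038 0.0333]
```

>>> move_arm(
  series="0 0.003 0.012 0 0 0 90;0 0 0.012 0 0 0 90;0 0 0.008 0 0 0 90;0 0 0 0 0 0 90",
)

```text
time: 21.78
tool_pos: [0.4599, 0.1395, 0.0169]
tool_rot: [3.135, -0.003, 1.567]
wrist_force: [0.0, 0.5, 0.8]
finger_gap: 0.0566
```

```bash
python3 - <<'E'
from h import *
st();go([0.457,0.1395,0.013],1.571)
E
```

```text
t 21.78 pos [0.4599 0.1395 0.0169] rot [ 3.135e+00 -3.000e-03  1.567e+00] F [0.  0.5 0.8] gap 0.0566 q [ 0.05  0.51 -0.54  2.14  0.47  0.6  -0.83]
shift [-0.     -0.0029  0.0039] rot [ 0.006 -0.003 -0.004] shift in target frame [-0.     -0.0029  0.0039]
```

>>> move_arm(
  series="0 -0.003 0.004 0.006 -0.003 -0.004 90;0 0 0.001 0 0 0 90;0 0 0 0 0 0 255;0 0 0 0 0 0 255;0 0 0 0 0 0 255;0 0 0 0 0 0 255;0 0 0 0 0 0 255;0 0 0 0 0 0 255;0 0 0 0 0 0 255",
)

```text
time: 22.53
tool_pos: [0.4583, 0.1401, 0.0137]
tool_rot: [3.138, -0.0, 1.571]
wrist_force: [-0.2, -0.1, -0.5]
finger_gap: 0.0178
```

>>> move_arm(
  series="0 0 -0.01 0 0 0 255;0 0 -0.02 0 0 0 255;0 0 -0.025 0 0 0 255;0 0 -0.025 0 0 0 255;0 0 0 0 0 0 255",
)

```text
time: 22.95
tool_pos: [0.4563, 0.1403, 0.0976]
tool_rot: [-3.14, 0.0, 1.573]
wrist_force: [0.5, 0.1, 0.0]
finger_gap: 0.0166
```

```bash
python3 - <<'E'
from h import *
st();go([0.572,0.1,0.095],1.571)
f=save('side','s12')
spots('side',['mid_a'],5)
E
```

```text
t 22.95 pos [0.4563 0.1403 0.0976] rot [-3.14   0.     1.573] F [0.5 0.1 0. ] gap 0.0166 q [ 0.14  0.39 -0.64  2.09  0.33  0.77 -0.7 ]
shift [-0.0405  0.1156  0.0025] rot [-0.001  0.     0.002] shift in target frame [-0.0403  0.1157  0.0026]
side mid_a 0.69 [0.4418 0.1959 0.0196]
side mid_a 0.53 [0.5728 0.0481 0.0405]
side mid_a 0.53 [ 0.5712 -0.0024  0.0348]
side mid_a 0.41 [0.454  0.1388 0.1009]
```

>>> move_arm(
  series="-0.011 0.03 0 0 0 0 255;-0.01 0.03 0 0 0 0 255;-0.01 0.03 0 0 0 0 255;-0.009 0.028 0 0 0 0 255;0 0 0 0 0 0 255;0 0 0 0 0 0 255",
)

```text
time: 23.55
tool_pos: [0.571, 0.0956, 0.0874]
tool_rot: [-3.124, 0.008, 1.576]
wrist_force: [-1.2, -0.4, -0.8]
finger_gap: 0.0163
```

```bash
python3 - <<'E'
from h import *
st();go([0.572,0.1,0.055],1.571)
f=save('side','s13')
a=cv2.imread('pics/s13.png')[90:250,230:400];cv2.imwrite('pics/s13b.png',cv2.resize(a,None,fx=4,fy=4))
spots('side',['mid_a'],5)
E
```

```text
t 23.55 pos [0.571  0.0956 0.0874] rot [-3.124  0.008  1.576] F [-1.2 -0.4 -0.8] gap 0.0163 q [ 0.19  0.54 -0.58  1.85  0.38  0.88 -0.57]
shift [0.0046 0.0016 0.0323] rot [-0.018  0.008  0.005] shift in target frame [0.0044 0.001  0.0324]
side mid_a 0.63 [0.4415 0.1959 0.0193]
side mid_a 0.55 [0.5717 0.0485 0.0401]
side mid_a 0.53 [0.5703 0.0966 0.0936]
side mid_a 0.45 [ 0.5702 -0.002   0.034 ]
```

View pics/s13b.png

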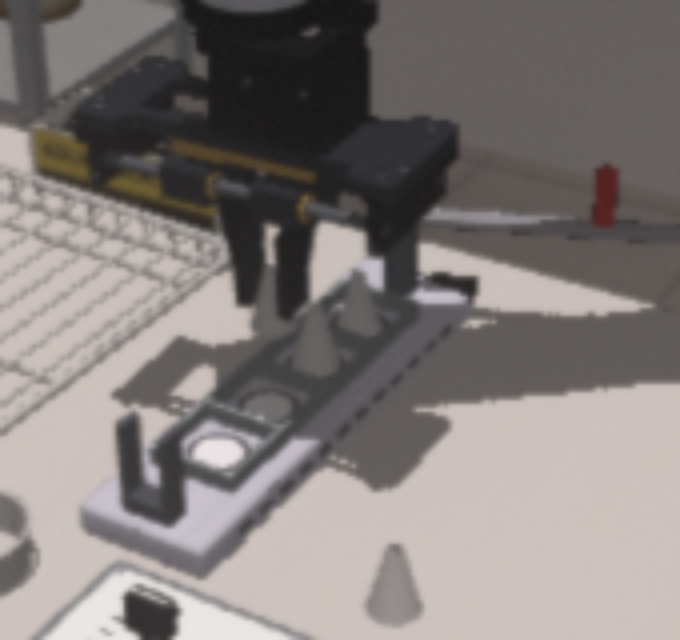

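>>> move_arm(
  series="0.004 0.003 0 -0.018 0.008 0.005 255;0 0.002 0.02 0 0 0 255;0 0 0.012 0 0 0 255;0 0 0 0 0 0 255",
)

```text
time: 23.98
tool_pos: [0.5718, 0.1028, 0.0546]
tool_rot: [3.14, -0.001, 1.577]
wrist_force: [-0.3, -0.3, 0.1]
finger_gap: 0.0166
```

```bash
python3 - <<'E'
from h import *
st();go([0.572,0.1,0.036],1.571)
E
```

```text
t 23.98 pos [0.5718 0.1028 0.0546] rot [ 3.140e+00 -1.000e-03  1.577e+00] F [-0.3 -0.3  0.1] gap 0.0166 q [ 0.17  0.58 -0.56  1.89  0.42  0.79 -0.61]
shift [-0.0028  0.0002  0.0186] rot [ 0.001 -0.001  0.006] shift in target frame [-0.0028  0.0002  0.0186]
```

>>> move_arm(
  series="-0.003 0 0.009 0 0 0.005 255;0 -0.001 0.006 0 0 0 255;0 0 0.002 0 0 0 255;0 0 0 0 0 0 255",
)

```text
time: 24.32
tool_pos: [0.5689, 0.1008, 0.0365]
tool_rot: [3.141, -0.001, 1.574]
wrist_force: [-0.0, 0.2, -0.2]
finger_gap: 0.0164
```

```bash
python3 - <<'E'
from h import *
st();go([0.572,0.1,0.0365],1.571)
E
```

```text
t 24.32 pos [0.5689 0.1008 0.0365] rot [ 3.141e+00 -1.000e-03  1.574e+00] F [-0.   0.2 -0.2] gap 0.0164 q [ 0.16  0.6  -0.54  1.9   0.44  0.76 -0.63]
shift [-0.0008  0.0031  0.    ] rot [ 0.001 -0.001  0.003] shift in target frame [-0.0008  0.0031  0.    ]
```

>>> move_arm(
  series="0 0.003 0 0 0 0 255;0 0 0 0 0 0 255;0 0 0 0 0 0 190;0 0 0 0 0 0 150;0 0 0 0 0 0 130;0 0 0 0 0 0 130;0 0 0 0 0 0 130",
)

```text
time: 24.9
tool_pos: [0.5741, 0.1012, 0.0385]
tool_rot: [3.137, -0.002, 1.573]
wrist_force: [0.3, -1.4, 0.2]
finger_gap: 0.0392
```

>>> move_arm(
  series="0 0 -0.01 0 0 0 130;0 0 -0.03 0 0 0 130;0 0 -0.035 0 0 0 90;0 0 -0.02 0 0 0 90;0 0 0 0 0 0 90",
)

```text
time: 25.32
tool_pos: [0.5723, 0.1013, 0.138]
tool_rot: [3.141, -0.002, 1.575]
wrist_force: [-0.6, 0.4, 0.1]
finger_gap: 0.053
```

```bash
python3 - <<'E'
from h import *
st();go([0.442,0.196,0.12],1.571)
f=save('side','s14');bot.grab_frame('scene')
a=cv2.imread('pics/s14.png')[90:250,230:400];cv2.imwrite('pics/s14b.png',cv2.resize(a,None,fx=4,fy=4))
spots('side',['mid_a'],5);spots('scene',['mid_a'],5)
E
```

```text
t 25.32 pos [0.5723 0.1013 0.138 ] rot [ 3.141e+00 -2.000e-03  1.575e+00] F [-0.6  0.4  0.1] gap 0.053 q [ 0.22  0.48 -0.62  1.82  0.33  0.94 -0.54]
shift [ 0.0951 -0.1299  0.0182] rot [ 0.    -0.002  0.004] shift in target frame [ 0.0947 -0.1303  0.018 ]
side mid_a 0.66 [0.5717 0.1014 0.0432]
side mid_a 0.66 [0.5732 0.0492 0.0391]
side mid_a 0.63 [0.4439 0.1967 0.0169]
scene mid_a 0.61 [0.4435 0.1984 0.0187]
scene mid_a 0.51 [0.5716 0.051  0.0465]
scene mid_a 0.49 [ 0.5734 -0.0077  0.0385]
scene mid_a 0.47 [0.5737 0.1036 0.0386]
```

View pics/s14b.png

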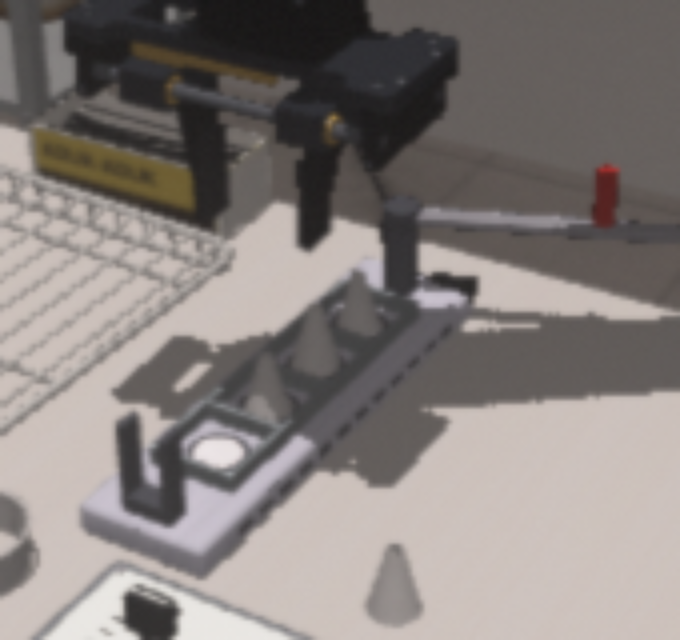

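>>> move_arm(
  series="0.025 -0.031 0 0 0 0 90;0.024 -0.031 0 0 0 0 90;0.023 -0.03 0 0 0 0 90;0.021 -0.028 0 0 0 0 90;0 0 0.025 0 0 0 90;0 0 0.02 0 0 0 90;0 0 0 0 0 0 90",
)

```text
time: 26.1
tool_pos: [0.4384, 0.192, 0.0788]
tool_rot: [-3.119, 0.004, 1.571]
wrist_force: [0.3, -1.0, 0.3]
finger_gap: 0.0566
```

```bash
python3 - <<'E'
from h import *
st();go([0.4425,0.197,0.05],1.571)
E
```

```text
t 26.1 pos [0.4384 0.192  0.0788] rot [-3.119  0.004  1.571] F [ 0.3 -1.   0.3] gap 0.0566 q [ 0.02  0.43 -0.64  2.08  0.36  0.76 -0.84]
shift [0.0051 0.0048 0.0287] rot [-0.023  0.004  0.   ] shift in target frame [0.005  0.0041 0.0288]
```

>>> move_arm(
  series="0.005 0.003 0 -0.023 0.004 0 90;0 -0.001 0.016 0 0 0 90;0 -0.001 0.01 0 0 0 90;0 0 0 0 0 0 90",
)

```text
time: 26.43
tool_pos: [0.4395, 0.1971, 0.0509]
tool_rot: [3.142, 0.0, 1.57]
wrist_force: [-0.2, 0.2, 0.7]
finger_gap: 0.0567
```

```bash
python3 - <<'E'
from h import *
st();go([0.4425,0.197,0.015],1.571)
E
```

```text
t 26.43 pos [0.4395 0.1971 0.0509] rot [3.142 0.    1.57 ] F [-0.2  0.2  0.7] gap 0.0567 q [-0.02  0.47 -0.6   2.11  0.42  0.68 -0.91]
shift [-0.0001  0.003   0.0359] rot [ 0.     0.    -0.001] shift in target frame [-0.0001  0.003   0.0359]
```

>>> move_arm(
  series="0 0.001 0.014 0 0 0 90;0 -0.001 0.013 0 0 0 90;0 -0.001 0.01 0 0 0 90;0 -0.002 0.002 0 0 0 90;0 0 0 0 0 0 90",
)

```text
time: 26.85
tool_pos: [0.4401, 0.1976, 0.0127]
tool_rot: [3.136, -0.002, 1.567]
wrist_force: [-0.4, 0.3, 1.0]
finger_gap: 0.0562
```

```bash
python3 - <<'E'
from h import *
st();go([0.4425,0.197,0.014],1.571)
E
```

```text
t 26.85 pos [0.4401 0.1976 0.0127] rot [ 3.136e+00 -2.000e-03  1.567e+00] F [-0.4  0.3  1. ] gap 0.0562 q [-0.07  0.53 -0.55  2.14  0.49  0.6  -0.97]
shift [-0.0006  0.0024 -0.0013] rot [ 0.006 -0.002 -0.004] shift in target frame [-0.0006  0.0024 -0.0013]
```

>>> move_arm(
  series="0 0.002 -0.002 0.006 -0.002 -0.004 90;0 0 0 0 0 0 255;0 0 0 0 0 0 255;0 0 0 0 0 0 255;0 0 0 0 0 0 255;0 0 0 0 0 0 255;0 0 0 0 0 0 255;0 0 0 0 0 0 255",
)

```text
time: 27.52
tool_pos: [0.4446, 0.1983, 0.0179]
tool_rot: [3.137, -0.001, 1.57]
wrist_force: [0.2, -0.3, -0.4]
finger_gap: 0.0179
```

>>> move_arm(
  series="0 0 -0.01 0 0 0 255;0 0 -0.02 0 0 0 255;0 0 -0.025 0 0 0 255;0 0 -0.03 0 0 0 255;0 0 0 0 0 0 255",
)

```text
time: 27.93
tool_pos: [0.4422, 0.1983, 0.1066]
tool_rot: [-3.14, 0.0, 1.572]
wrist_force: [-0.0, -0.3, -0.2]
finger_gap: 0.017
```

```bash
python3 - <<'E'
from h import *
st();go([0.573,0.15,0.105],1.571)
f=save('side','s15')
spots('side',['mid_a'],5)
E
```

```text
t 27.93 pos [0.4422 0.1983 0.1066] rot [-3.14   0.     1.572] F [-0.  -0.3 -0.2] gap 0.017 q [ 0.04  0.39 -0.67  2.06  0.33  0.8  -0.82]
shift [-0.0485  0.1307  0.0014] rot [-0.002  0.     0.001] shift in target frame [-0.0483  0.1308  0.0016]
side mid_a 0.62 [0.4433 0.1964 0.1088]
side mid_a 0.61 [0.5702 0.1001 0.0411]
side mid_a 0.6 [0.5714 0.0474 0.0419]
```

>>> move_arm(
  series="-0.013 0.033 -0.003 0 0 0 255;-0.012 0.033 -0.003 0 0 0 255;-0.012 0.033 -0.003 0 0 0 255;-0.011 0.033 -0.003 0 0 0 255;0 0 0 0 0 0 255;0 0 0 0 0 0 255",
)

```text
time: 28.53
tool_pos: [0.5715, 0.1445, 0.1079]
tool_rot: [-3.123, 0.009, 1.577]
wrist_force: [-1.4, 0.0, -0.1]
finger_gap: 0.017
```

```bash
python3 - <<'E'
from h import *
st();go([0.573,0.151,0.06],1.571)
f=save('side','s16')
a=cv2.imread('pics/s16.png')[90:250,230:400];cv2.imwrite('pics/s16b.png',cv2.resize(a,None,fx=4,fy=4))
spots('side',['mid_a'],5)
E
```

```text
t 28.53 pos [0.5715 0.1445 0.1079] rot [-3.123  0.009  1.577] F [-1.4  0.  -0.1] gap 0.017 q [ 0.13  0.54 -0.61  1.81  0.37  0.93 -0.64]
shift [0.0069 0.0025 0.0478] rot [-0.019  0.009  0.006] shift in target frame [0.0065 0.0015 0.0479]
side mid_a 0.67 [0.569  0.1421 0.1083]
side mid_a 0.64 [ 0.5724 -0.0045  0.0352]
side mid_a 0.61 [0.5726 0.0481 0.0417]
side mid_a 0.57 [0.5732 0.0991 0.0375]
side mid_a 0.41 [ 0.6482  0.2728 -0.0012]
```

View pics/s16b.png

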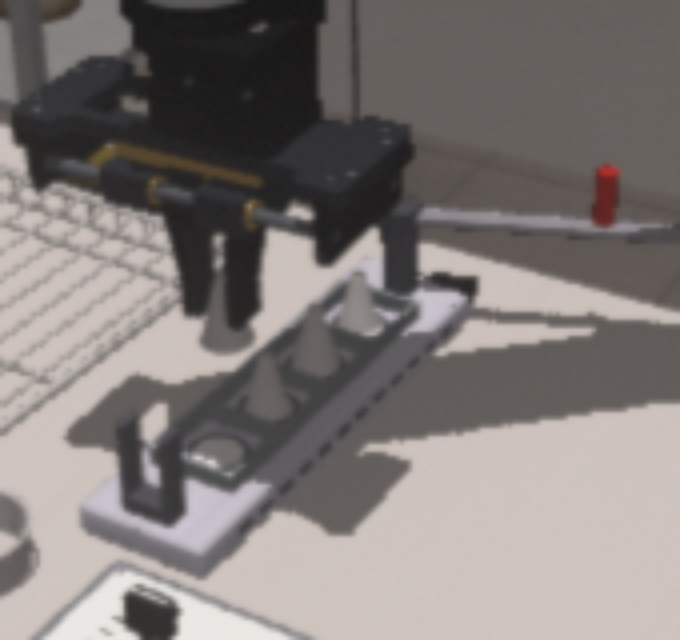

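>>> move_arm(
  series="0.007 0.004 0 -0.019 0.009 0.006 255;0 0.002 0.025 0 0 0 255;0 0.001 0.018 0 0 0 255;0 0 0 0 0 0 255",
)

```text
time: 28.97
tool_pos: [0.5743, 0.1561, 0.064]
tool_rot: [3.138, -0.001, 1.578]
wrist_force: [-0.6, 0.8, -0.4]
finger_gap: 0.017
```

```bash
python3 - <<'E'
from h import *
st();go([0.573,0.151,0.041],1.571)
E
```

```text
t 28.97 pos [0.5743 0.1561 0.064 ] rot [ 3.138e+00 -1.000e-03  1.578e+00] F [-0.6  0.8 -0.4] gap 0.017 q [ 0.09  0.59 -0.58  1.85  0.42  0.83 -0.7 ]
shift [-0.0052 -0.0014  0.023 ] rot [ 0.003 -0.001  0.007] shift in target frame [-0.0051 -0.0013  0.023 ]
```

>>> move_arm(
  series="-0.005 -0.002 0.003 0.003 0 0.006 255;0 -0.001 0.01 0 0 0 255;0 -0.001 0.006 0 0 0 255;0 0 0 0 0 0 255",
)

```text
time: 29.3
tool_pos: [0.5677, 0.1536, 0.0452]
tool_rot: [3.141, -0.002, 1.576]
wrist_force: [-0.5, 1.0, -0.9]
finger_gap: 0.0169
```

```bash
python3 - <<'E'
from h import *
st();go([0.573,0.151,0.040],1.571)
E
```

```text
t 29.3 pos [0.5677 0.1536 0.0452] rot [ 3.141e+00 -2.000e-03  1.576e+00] F [-0.5  1.  -0.9] gap 0.0169 q [ 0.08  0.61 -0.56  1.87  0.44  0.79 -0.71]
shift [-0.0026  0.0053  0.0052] rot [ 0.001 -0.002  0.005] shift in target frame [-0.0026  0.0053  0.0052]
```

>>> move_arm(
  series="-0.003 0.005 0.003 0 0 0.005 255;0 0 0.002 0 0 0 255;0 0 0 0 0 0 255",
)

```text
time: 29.55
tool_pos: [0.5737, 0.1507, 0.0407]
tool_rot: [3.139, -0.003, 1.57]
wrist_force: [-0.0, -1.3, -0.2]
finger_gap: 0.0171
```

```bash
python3 - <<'E'
from h import *
st();go([0.573,0.151,0.040],1.571)
E
```

```text
t 29.55 pos [0.5737 0.1507 0.0407] rot [ 3.139e+00 -3.000e-03  1.570e+00] F [-0.  -1.3 -0.2] gap 0.0171 q [ 0.08  0.62 -0.56  1.86  0.45  0.78 -0.71]
shift [ 0.0003 -0.0007  0.0007] rot [ 0.003 -0.003 -0.001] shift in target frame [ 0.0003 -0.0007  0.0007]
```

>>> move_arm(
  series="0 0 0 0 0 0 255;0 0 0 0 0 0 190;0 0 0 0 0 0 150;0 0 0 0 0 0 130;0 0 0 0 0 0 130;0 0 0 0 0 0 130",
)

```text
time: 30.05
tool_pos: [0.5752, 0.1509, 0.0419]
tool_rot: [3.136, -0.004, 1.569]
wrist_force: [0.6, -0.4, -0.6]
finger_gap: 0.0392
```

>>> move_arm(
  series="0 0 -0.01 0 0 0 130;0 0 -0.03 0 0 0 130;0 0 -0.035 0 0 0 130;0 0 -0.035 0 0 0 255;0 0 -0.035 0 0 0 255;0 0 0 0 0 0 255",
)

```text
time: 30.55
tool_pos: [0.5727, 0.1509, 0.194]
tool_rot: [-3.141, -0.004, 1.572]
wrist_force: [1.6, 0.4, 0.5]
finger_gap: 0.0299
```

```bash
python3 - <<'E'
from h import *
st()
f=save('side','s17');bot.grab_frame('scene')
a=cv2.imread('pics/s17.png')[90:250,230:400];cv2.imwrite('pics/s17b.png',cv2.resize(a,None,fx=4,fy=4))
spots('side',['mid_a'],5);spots('scene',['mid_a'],5)
spots('side',['keeper_post','keeper_hinge'],1);spots('scene',['keeper_post','keeper_hinge'],1)
E
```

```text
t 30.55 pos [0.5727 0.1509 0.194 ] rot [-3.141 -0.004  1.572] F [1.6 0.4 0.5] gap 0.0299 q [ 0.17  0.44 -0.66  1.74  0.3   1.06 -0.59]
side mid_a 0.73 [0.5713 0.051  0.0414]
side mid_a 0.71 [0.5747 0.1471 0.037 ]
side mid_a 0.68 [0.483  0.3711 0.0005]
side mid_a 0.58 [0.5725 0.1019 0.0372]
side mid_a 0.56 [ 0.5698 -0.0055  0.0337]
scene mid_a 0.67 [0.5767 0.1456 0.0384]
scene mid_a 0.49 [0.5705 0.0497 0.0445]
scene mid_a 0.47 [0.5739 0.1036 0.0359]
side keeper_post 0.91 [ 0.4582 -0.0931  0.0902]
side keeper_hinge 0.81 [ 0.57   -0.0485  0.0723]
scene keeper_hinge 0.85 [ 0.5692 -0.0482  0.0731]
```

View pics/s17b.png

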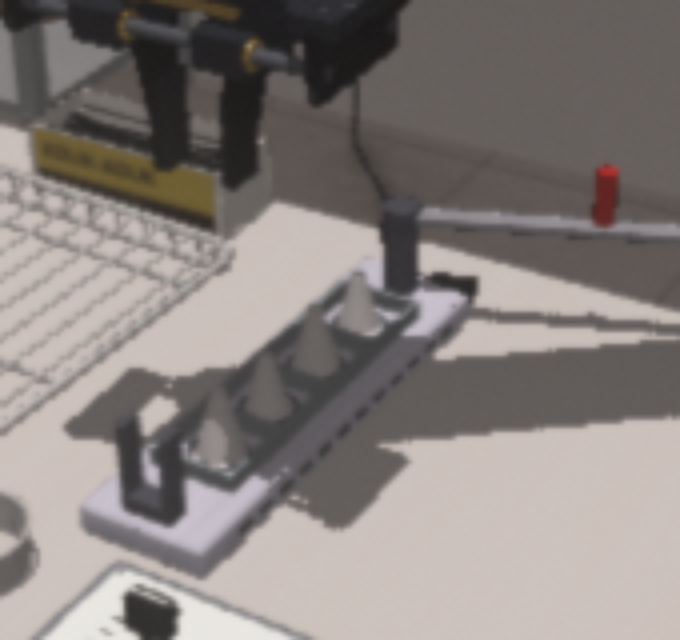

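>>> move_arm(
  series="-0.034 -0.014 0 0 0 0 90;-0.034 -0.015 0 0 0 0 90;-0.034 -0.015 0 0 0 0 90;-0.034 -0.015 0 0 0 0 90;-0.034 -0.015 0 0 0 0 90;-0.034 -0.015 0 0 0 0 90;-0.034 -0.015 0 0 0 0 90;0 0 0 0 0 0 90;0 0 0 0 0 0 90",
)

```text
time: 31.7
tool_pos: [0.4569, -0.0966, 0.1774]
tool_rot: [-3.112, -0.008, 1.578]
wrist_force: [-0.3, 1.3, -0.6]
finger_gap: 0.0528
```

```bash
python3 - <<'E'
from h import *
st();go([0.458,-0.092,0.14],1.571)
E
```

```text
t 31.7 pos [ 0.4569 -0.0966  0.1774] rot [-3.112 -0.008  1.578] F [-0.3  1.3 -0.6] gap 0.0528 q [ 0.66  0.25 -0.63  2.01  0.17  0.96 -0.05]
shift [0.0043 0.0022 0.0374] rot [-0.029 -0.008  0.007] shift in target frame [0.0046 0.0011 0.0374]
```

>>> move_arm(
  series="0.004 0.002 0 -0.029 -0.008 0.007 90;0 0 0.02 0 0 0 90;0 -0.001 0.017 0 0 0 90;0 0 0 0 0 0 90",
)

```text
time: 32.03
tool_pos: [0.459, -0.0913, 0.1387]
tool_rot: [3.14, -0.0, 1.57]
wrist_force: [0.6, 0.8, -0.3]
finger_gap: 0.056
```

```bash
python3 - <<'E'
from h import *
st();go([0.458,-0.0925,0.083],1.571)
save('side','s18'); a=cv2.imread('pics/s18.png')[50:210,280:450];cv2.imwrite('pics/s18b.png',cv2.resize(a,None,fx=4,fy=4))
E
```

```text
t 32.03 pos [ 0.459  -0.0913  0.1387] rot [ 3.14 -0.    1.57] F [ 0.6  0.8 -0.3] gap 0.056 q [ 0.63  0.29 -0.61  2.07  0.23  0.84 -0.12]
shift [-0.0012 -0.0011  0.0557] rot [ 0.001 -0.    -0.001] shift in target frame [-0.0012 -0.001   0.0557]
```

View pics/s18b.png

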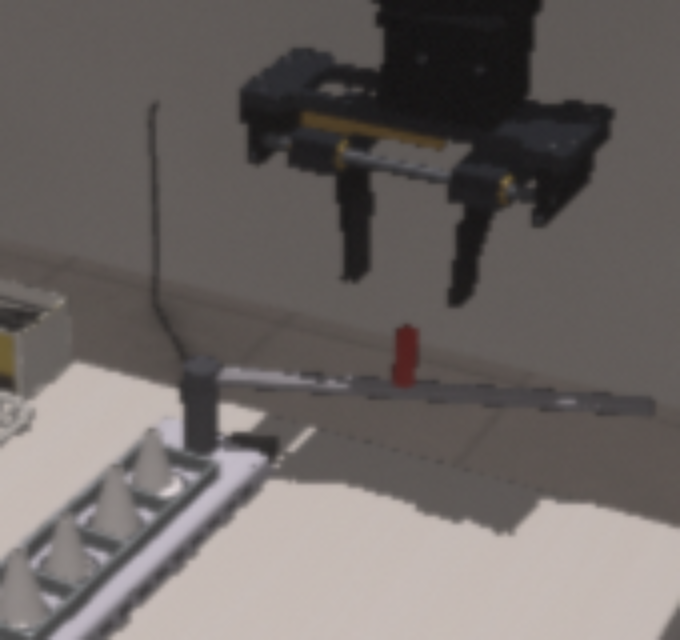

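>>> move_arm(
  series="-0.001 -0.003 0.02 0 0 0 90;0 -0.002 0.018 0 0 0 90;0 -0.001 0.011 0 0 0 90;0 0 0 0 0 0 90",
)

```text
time: 32.42
tool_pos: [0.4588, -0.089, 0.0924]
tool_rot: [3.132, -0.001, 1.576]
wrist_force: [-0.7, -0.6, -0.4]
finger_gap: 0.0562
```

>>> move_arm(
  series="0 0 0 0 0 0 200;0 0 0 0 0 0 255;0 0 0 0 0 0 255;0 0 0 0 0 0 255;0 0 0 0 0 0 255;0 0 0 0 0 0 255;0 0 0 0 0 0 255",
)

```text
time: 33.0
tool_pos: [0.4599, -0.0884, 0.0964]
tool_rot: [3.133, 0.002, 1.578]
wrist_force: [-10.0, -2.7, 5.3]
finger_gap: 0.0175
```

```bash
python3 - <<'E'
from h import *
st()
save('side','s19'); a=cv2.imread('pics/s19.png')[50:210,280:450];cv2.imwrite('pics/s19b.png',cv2.resize(a,None,fx=4,fy=4))
H=np.array([0.5695,-0.0482]); p=np.array(bot.state()['tool_pos'][:2]); print(np.linalg.norm(p-H))
E
```

```text
t 33.0 pos [ 0.4599 -0.0884  0.0964] rot [3.133e+00 2.000e-03 1.578e+00] F [-10.   -2.7   5.3] gap 0.0175 q [ 0.59  0.36 -0.59  2.12  0.29  0.74 -0.18]
0.11842268783278527
```

View pics/s19b.png

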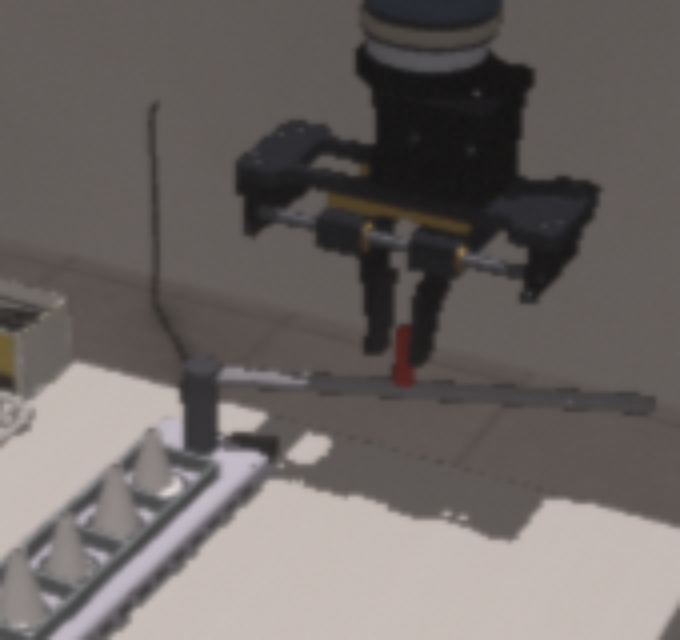

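>>> move_arm(
  series="0 0 0 0 0 0 120;0 0 0 0 0 0 120;-0.002 -0.003 0.008 0.008 0 -0.005 120;0 -0.001 0.005 0 0 0 120;0 0 0 0 0 0 120",
)

```text
time: 33.47
tool_pos: [0.4546, -0.0919, 0.0826]
tool_rot: [-3.141, 0.004, 1.582]
wrist_force: [-0.1, -0.6, -0.3]
finger_gap: 0.0392
```

```bash
python3 - <<'E'
from h import *
st();go([0.458,-0.0915,0.083],1.571)
spots('side',['keeper_post'],1)
E
```

```text
t 33.47 pos [ 0.4546 -0.0919  0.0826] rot [-3.141  0.004  1.582] F [-0.1 -0.6 -0.3] gap 0.0392 q [ 0.58  0.38 -0.57  2.13  0.31  0.72 -0.19]
shift [ 0.0003  0.0034 -0.0004] rot [-0.001  0.004  0.011] shift in target frame [ 0.0004  0.0034 -0.0004]
side keeper_post 0.94 [ 0.4592 -0.0923  0.0939]
```

>>> move_arm(
  series="0 0.002 0 0 0.004 0.01 120;0 0 0 0 0 0 200;0 0 0 0 0 0 255;0 0 0 0 0 0 255;0 0 0 0 0 0 255;0 0 0 0 0 0 255;0 0 0 0 0 0 255",
)

```text
time: 34.1
tool_pos: [0.4581, -0.0913, 0.083]
tool_rot: [3.14, -0.002, 1.572]
wrist_force: [-1.1, -0.1, -0.9]
finger_gap: 0.0143
```

```bash
python3 - <<'E'
from h import *
st()
save('side','s20'); a=cv2.imread('pics/s20.png')[50:210,280:450];cv2.imwrite('pics/s20b.png',cv2.resize(a,None,fx=4,fy=4))
H=np.array([0.5695,-0.0482]); p=np.array(bot.state()['tool_pos'][:2]); print(np.linalg.norm(p-H))
E
```

```text
t 34.1 pos [ 0.4581 -0.0913  0.083 ] rot [ 3.140e+00 -2.000e-03  1.572e+00] F [-1.1 -0.1 -0.9] gap 0.0143 q [ 0.58  0.38 -0.57  2.12  0.31  0.72 -0.19]
0.1193935146089447
```

View pics/s20b.png

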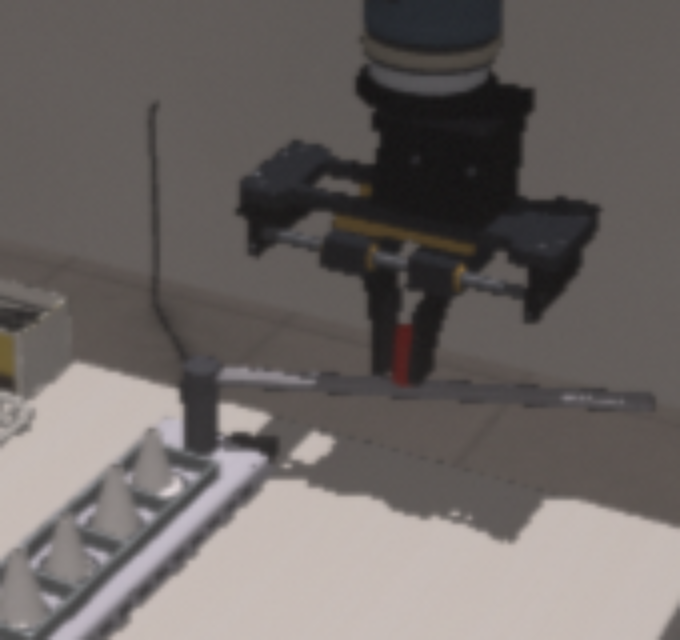

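>>> move_arm(
  series="0.0149 -0.0046 0 0 0 0 255;0.0154 -0.0026 0 0 0 0 255;0.0156 -0.0006 0 0 0 0 255;0.0155 0.0014 0 0 0 0 255;0 0 0 0 0 0 255",
)

```text
time: 34.57
tool_pos: [0.4497, -0.0349, 0.0829]
tool_rot: [-3.138, 0.006, 1.559]
wrist_force: [3.3, 0.2, -2.3]
finger_gap: 0.013
```

```bash
cat >> h.py <<'E'
def arc():
    s=st(); H=np.array([0.5695,-0.0482]); p=np.array(s['tool_pos'][:2])-H
    th=np.arctan2(-p[0],p[1]); print('r',np.linalg.norm(p),'th',th)
    Rm=R.from_euler('xyz',s['tool_rot'])
    q=np.array(s['tool_pos']);
    for k in range(1,6):
        t=th-0.13*k; n=np.array([*(H+0.12*np.array([-np.sin(t),np.cos(t)])),0.083]); print(np.round(Rm.inv().apply(n-q),4)); q=n
    print('rot',np.round((Rm.inv()*R.from_euler('xyz',[np.pi,0,1.571])).as_rotvec(),3))
E
python3 -c "from h import *; arc()"
```

```text
t 34.57 pos [ 0.4497 -0.0349  0.0829] rot [-3.138  0.006  1.559] F [ 3.3  0.2 -2.3] gap 0.013 q [ 0.47  0.36 -0.59  2.16  0.31  0.71 -0.34]
r 0.12055002277055224 th 1.4603606801388422
[ 0.0153  0.0031 -0.0002]
[ 0.0149  0.0045 -0.0001]
[ 0.0142  0.0064 -0.0001]
[ 0.0133  0.0082 -0.0001]
[ 0.0121  0.0098 -0.0001]
rot [-0.004  0.006 -0.012]
```

```bash
python3 - <<'E'
from h import *
save('side','s21'); a=cv2.imread('pics/s21.png')[50:210,270:440];cv2.imwrite('pics/s21b.png',cv2.resize(a,None,fx=4,fy=4))
spots('side',['keeper_post'],1)
E
```

```text
side keeper_post 0.88 [ 0.4475 -0.0393  0.092 ]
```

View pics/s21b.png

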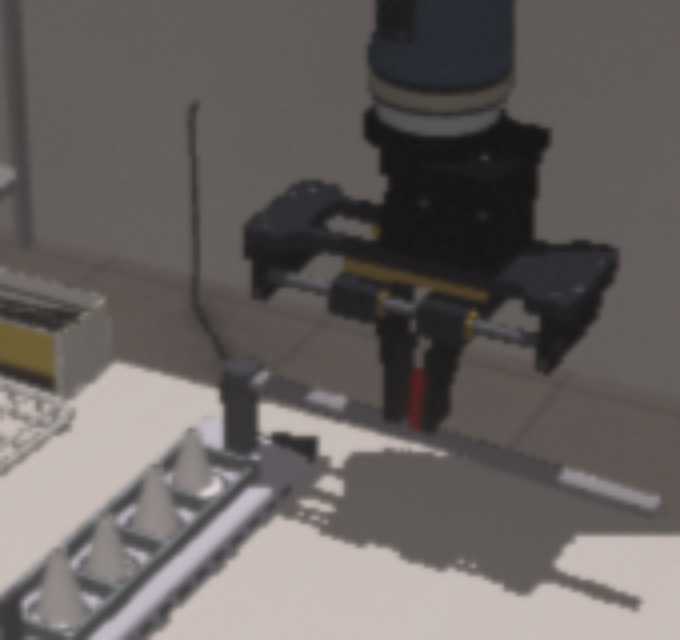

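>>> move_arm(
  series="0.015 0.003 0 0 0.006 -0.012 255;0.015 0.0045 0 0 0 0 255;0.014 0.0065 0 0 0 0 255;0.013 0.008 0 0 0 0 255;0 0 0 0 0 0 255",
)

```text
time: 35.08
tool_pos: [0.4628, 0.0147, 0.0826]
tool_rot: [-3.113, 0.01, 1.555]
wrist_force: [2.2, -1.3, -1.4]
finger_gap: 0.0128
```

```bash
python3 - <<'E'
from h import *
arc()
save('side','s22'); a=cv2.imread('pics/s22.png')[70:230,250:420];cv2.imwrite('pics/s22b.png',cv2.resize(a,None,fx=4,fy=4))
spots('side',['keeper_post'],1)
E
```

```text
t 35.08 pos [0.4628 0.0147 0.0826] rot [-3.113  0.01   1.555] F [ 2.2 -1.3 -1.4] gap 0.0128 q [ 0.36  0.39 -0.59  2.11  0.32  0.76 -0.45]
r 0.12391097073798514 th 1.0381018528306531
[ 0.0111  0.012  -0.0008]
[ 0.0118  0.0102 -0.0004]
[ 0.0104  0.0116 -0.0004]
[ 0.0088  0.0129 -0.0005]
[ 0.007   0.0139 -0.0005]
rot [-0.029  0.01  -0.016]
side keeper_post 0.63 [0.4647 0.0099 0.0912]
```

View pics/s22b.png

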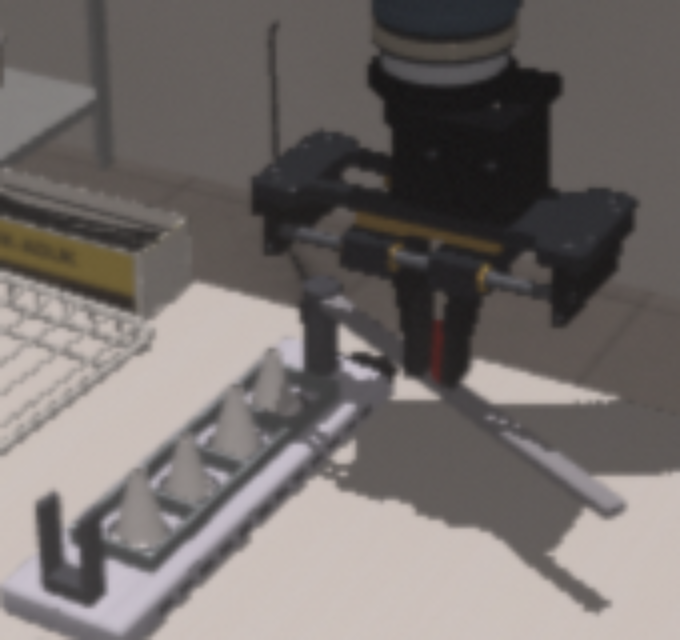

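>>> move_arm(
  series="0.01 0.012 0 -0.028 0.01 -0.016 255;0.01 0.011 0 0 0 0 255;0.0095 0.012 0 0 0 0 255;0.008 0.013 0 0 0 0 255;0 0 0 0 0 0 255",
)

```text
time: 35.6
tool_pos: [0.4936, 0.055, 0.0821]
tool_rot: [-3.105, -0.001, 1.563]
wrist_force: [2.6, -2.1, -1.6]
finger_gap: 0.0114
```

```bash
python3 - <<'E'
from h import *
arc()
bot.grab_frame('side');spots('side',['keeper_post'],1)
E
```

```text
t 35.6 pos [0.4936 0.055  0.0821] rot [-3.105e+00 -1.000e-03  1.563e+00] F [ 2.6 -2.1 -1.6] gap 0.0114 q [ 0.28  0.45 -0.59  2.03  0.33  0.79 -0.51]
r 0.12809787173839612 th 0.6345180675176516
[ 0.002   0.0179 -0.0016]
[ 0.0067  0.014  -0.0005]
[ 0.0049  0.0148 -0.0005]
[ 0.0029  0.0153 -0.0006]
[ 0.0009  0.0156 -0.0006]
rot [-0.036 -0.001 -0.008]
side keeper_post 0.85 [0.4956 0.0427 0.0914]
```

>>> move_arm(
  series="0 0 0 -0.036 0 -0.008 170;0 0 0 0 0 0 170;-0.01 0 0 0 0 0 170;0 0 0 0 0 0 170;0 0 0 0 0 0 255;0 0 0 0 0 0 255;0 0 0 0 0 0 255;0 0 0 0 0 0 255",
)

```text
time: 36.37
tool_pos: [0.4918, 0.0341, 0.0811]
tool_rot: [-3.137, 0.004, 1.558]
wrist_force: [0.1, 1.0, 1.5]
finger_gap: 0.0134
```

```bash
python3 - <<'E'
from h import *
arc()
save('side','s23'); a=cv2.imread('pics/s23.png')[70:230,230:400];cv2.imwrite('pics/s23b.png',cv2.resize(a,None,fx=4,fy=4))
spots('side',['keeper_post'],1)
E
```

```text
t 36.37 pos [0.4918 0.0341 0.0811] rot [-3.137  0.004  1.558] F [0.1 1.  1.5] gap 0.0134 q [ 0.31  0.43 -0.58  2.06  0.34  0.75 -0.49]
r 0.11318380932080507 th 0.7561869382566211
[ 0.015   0.0071 -0.002 ]
[ 0.0085  0.0131 -0.0001]
[ 0.0067  0.0141 -0.0001]
[ 0.0048  0.0148 -0.0001]
[ 0.0028  0.0153 -0.0001]
rot [-0.004  0.004 -0.013]
side keeper_post 0.82 [0.4904 0.0461 0.0922]
```

View pics/s23b.png

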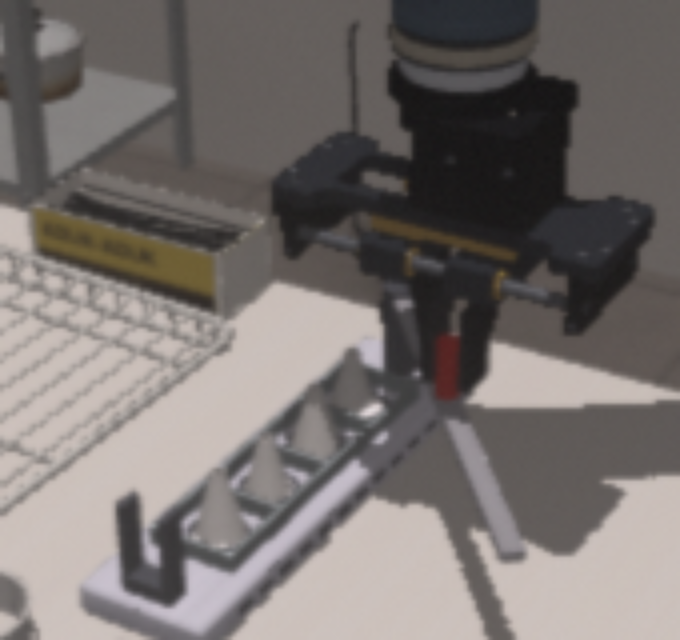

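>>> move_arm(
  series="0 0 0 0 0 -0.013 185;0 0 0 0 0 0 185;0.01 0 0 0 0 0 185;0 0 0 0 0 0 185;0 0 0 0 0 0 185",
)

```text
time: 36.88
tool_pos: [0.4919, 0.0461, 0.0811]
tool_rot: [-3.138, 0.004, 1.574]
wrist_force: [-0.1, -0.3, 0.4]
finger_gap: 0.0236
```

```bash
python3 - <<'E'
from h import *
arc()
bot.grab_frame('side');spots('side',['keeper_post'],1)
E
```

```text
t 36.88 pos [0.4919 0.0461 0.0811] rot [-3.138  0.004  1.574] F [-0.1 -0.3  0.4] gap 0.0236 q [ 0.29  0.43 -0.59  2.06  0.35  0.75 -0.51]
r 0.12213996698636127 th 0.6885264833813167
[ 0.0074  0.014  -0.002 ]
[ 0.0073  0.0138 -0.0001]
[ 0.0055  0.0146 -0.0001]
[ 0.0036  0.0152 -0.0001]
[ 0.0016  0.0155 -0.0001]
rot [-0.004  0.004  0.003]
side keeper_post 0.72 [0.4954 0.0438 0.0923]
```

>>> move_arm(
  series="0.007 0.014 0 0 0 0 185;0.007 0.014 0 0 0 0 185;0.005 0.014 0 0 0 0 185;0.003 0.013 0 0 0 0 185;0 0 0 0 0 0 185",
)

```text
time: 37.4
tool_pos: [0.5443, 0.0694, 0.0795]
tool_rot: [-3.13, 0.005, 1.574]
wrist_force: [0.5, -0.8, 0.3]
finger_gap: 0.0239
```

```bash
python3 - <<'E'
from h import *
arc()
save('side','s24'); a=cv2.imread('pics/s24.png')[70:230,220:390];cv2.imwrite('pics/s24b.png',cv2.resize(a,None,fx=4,fy=4))
spots('side',['keeper_post'],1)
E
```

```text
t 37.4 pos [0.5443 0.0694 0.0795] rot [-3.13   0.005  1.574] F [ 0.5 -0.8  0.3] gap 0.0239 q [ 0.23  0.51 -0.57  1.94  0.37  0.82 -0.54]
r 0.12023346486238082 th 0.21115158823186578
[ 0.002   0.0154 -0.0037]
[ 0.0002  0.0156 -0.0002]
[-0.0018  0.0155 -0.0002]
[-0.0038  0.0151 -0.0002]
[-0.0057  0.0145 -0.0001]
rot [-0.012  0.005  0.003]
side keeper_post 0.77 [0.5432 0.0682 0.0911]
```

View pics/s24b.png

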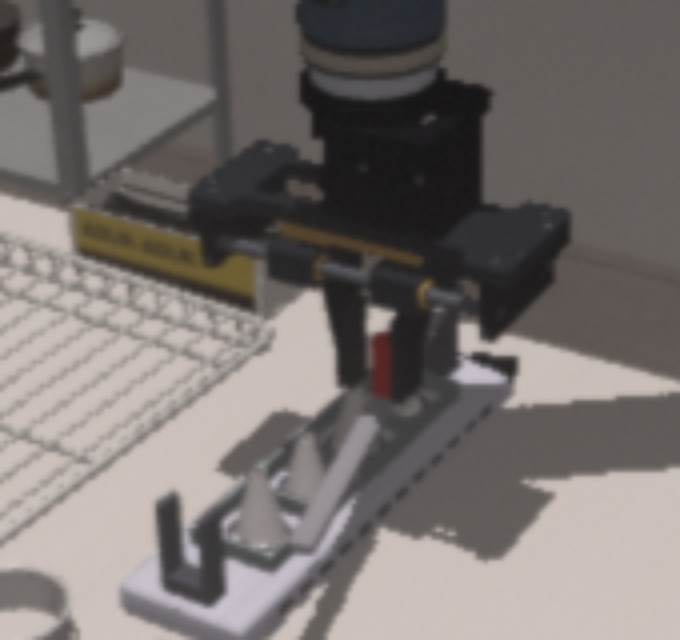

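>>> move_arm(
  series="0.002 0.012 -0.005 -0.012 0 0 185;0.001 0.012 -0.001 0 0 0 185;0 0.008 0 0 0 0 185;0 0.006 0 0 0 0 185",
)

```text
time: 37.83
tool_pos: [0.5779, 0.0703, 0.0849]
tool_rot: [-3.133, 0.009, 1.574]
wrist_force: [-15.7, 2.0, 5.7]
finger_gap: 0.0239
```

```bash
python3 - <<'E'
from h import *
arc()
save('side','s25'); a=cv2.imread('pics/s25.png')[70:230,220:390];cv2.imwrite('pics/s25b.png',cv2.resize(a,None,fx=4,fy=4))
spots('side',['keeper_post'],1)
E
```

```text
t 37.83 pos [0.5779 0.0703 0.0849] rot [-3.133  0.009  1.574] F [-15.7   2.    5.7] gap 0.0239 q [ 0.22  0.54 -0.56  1.86  0.38  0.86 -0.52]
r 0.1188083541858632 th -0.07061070036274394
[-0.001   0.0155  0.0018]
[-0.0041  0.015  -0.0001]
[-0.0061  0.0144 -0.0001]
[-0.0079  0.0135 -0.    ]
[-0.0095  0.0123 -0.    ]
rot [-0.008  0.009  0.003]
side keeper_post 0.76 [0.5744 0.0678 0.0901]
```

View pics/s25b.png

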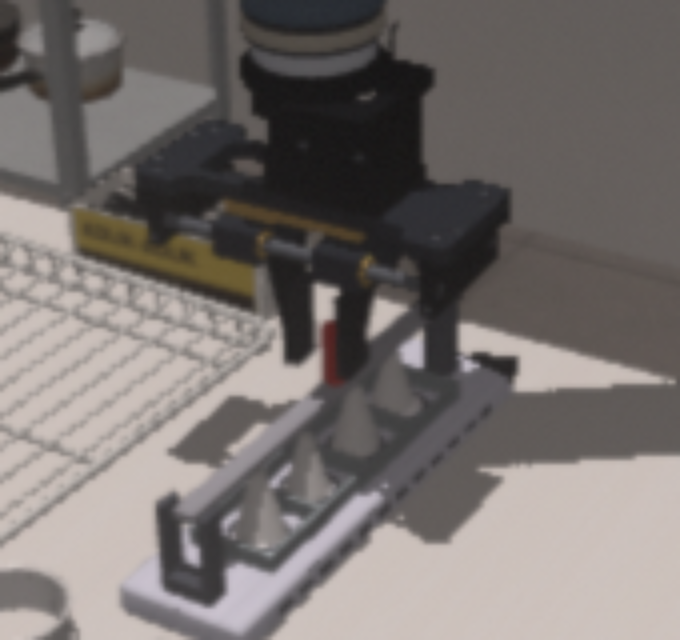

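>>> move_arm(
  series="0 0.006 0 0 0 0 185;0 -0.008 0 0 0 0 185;0 0 -0.03 -0.008 0.009 0 185;0 0 -0.035 0 0 0 185;0 0 -0.035 0 0 0 120;0 0 -0.03 0 0 0 120;0 0 0 0 0 0 120",
)

```text
time: 38.52
tool_pos: [0.5723, 0.0697, 0.2167]
tool_rot: [-3.126, 0.003, 1.575]
wrist_force: [1.0, 0.3, 0.7]
finger_gap: 0.0368
```

```bash
python3 - <<'E'
from h import *
st();go([0.45,0.372,0.18],0.0)
f=save('side','s26'); bot.grab_frame('scene')
a=cv2.imread('pics/s26.png')[90:250,220:390];cv2.imwrite('pics/s26b.png',cv2.resize(a,None,fx=4,fy=4))
a=cv2.imread('pics/s26.png')[215:340,180:340];cv2.imwrite('pics/s26c.png',cv2.resize(a,None,fx=4,fy=4,interpolation=cv2.INTER_CUBIC))
for c in ['side','scene']: spots(c,['keeper_post','keeper_hinge','timer_grip','fader_grip'],1); spots(c,['mid_a'],5)
E
```

```text
t 38.52 pos [0.5723 0.0697 0.2167] rot [-3.126e+00  3.000e-03  1.575e+00] F [1.  0.3 0.7] gap 0.0368 q [ 0.29  0.39 -0.63  1.74  0.25  1.11 -0.42]
shift [ 0.303  -0.1204  0.0376] rot [-0.01   0.015  1.575] shift in target frame [-0.1223 -0.3023  0.0367]
side keeper_post 0.64 [0.5694 0.0706 0.0936]
side keeper_hinge 0.56 [ 0.5659 -0.0477  0.0764]
side timer_grip 0.72 [0.4528 0.3758 0.0558]
side fader_grip 0.7 [0.5095 0.3081 0.0519]
side mid_a 0.72 [0.5765 0.1484 0.0373]
side mid_a 0.64 [0.5693 0.1001 0.0363]
side mid_a 0.61 [0.5707 0.0483 0.0409]
side mid_a 0.44 [ 0.577  -0.005   0.0325]
scene keeper_post 0.69 [0.5709 0.0719 0.0917]
scene keeper_hinge 0.73 [0.5748 0.1457 0.0381]
scene timer_grip 0.62 [0.4502 0.3713 0.0534]
scene fader_grip 0.61 [0.5093 0.3113 0.055 ]
scene mid_a 0.45 [0.5761 0.1475 0.0358]
scene mid_a 0.45 [0.5764 0.1032 0.0366]
scene mid_a 0.45 [0.5722 0.0504 0.0441]
```

View pics/s26b.png

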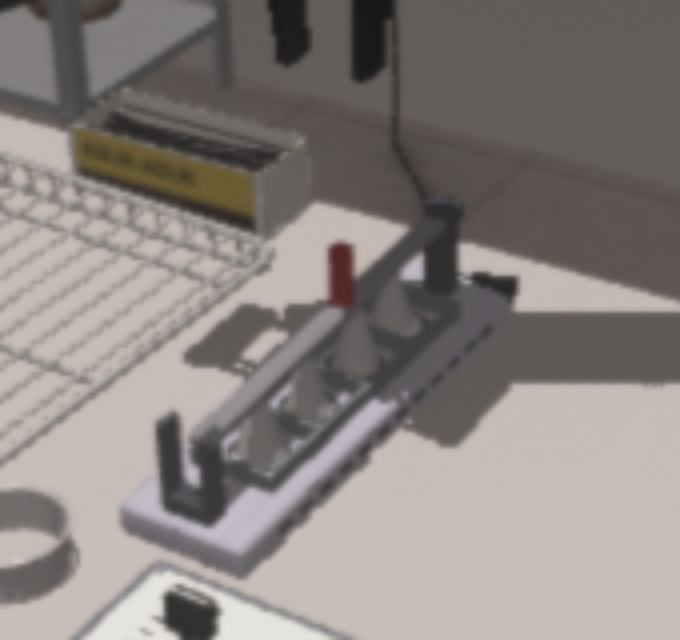

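View pics/s26c.png

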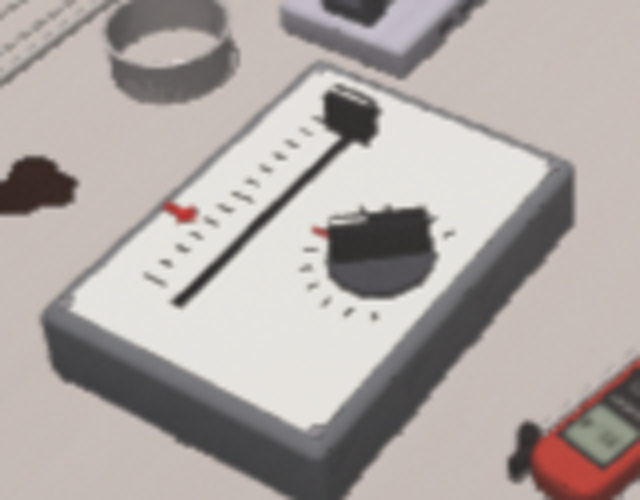

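```bash
python3 - <<'E'
from h import *
f=bot.grab_frame('side')
def P(u,v,z): print((u,v),np.round(ray(f,(220+u/4,90+v/4),z),4))
P(168,415,.076);P(208,430,.076)
P(203,432,.075)
H=np.array([0.5705,-0.048])
for th in [0,0.05,0.1,0.15]:
    for L in (0.22,0.25): 
        p=np.r_[H+L*np.array([-np.sin(th),np.cos(th)]),0.075]; uv=proj(f,p)[0]; print(th,L,np.round((uv-[220,90])*4))
g=save('scene','c1'); a=cv2.imread('pics/c1.png')[165:285,320:450];cv2.imwrite('pics/c1b.png',cv2.resize(a,None,fx=5,fy=5,interpolation=cv2.INTER_CUBIC))
a=cv2.imread('pics/s26.png')[170:240,240:310];cv2.imwrite('pics/s26d.png',cv2.resize(a,None,fx=8,fy=8,interpolation=cv2.INTER_CUBIC))
E
```

```text
(168, 415) [0.5882 0.2068 0.076 ]
(208, 430) [0.563  0.2077 0.076 ]
(203, 432) [0.5651 0.2093 0.075 ]
0 0.22 [234. 392.]
0 0.25 [202. 422.]
0.05 0.22 [252. 398.]
0.05 0.25 [223. 428.]
0.1 0.22 [271. 403.]
0.1 0.25 [245. 434.]
0.15 0.22 [291. 408.]
0.15 0.25 [267. 440.]
```

View pics/c1b.png

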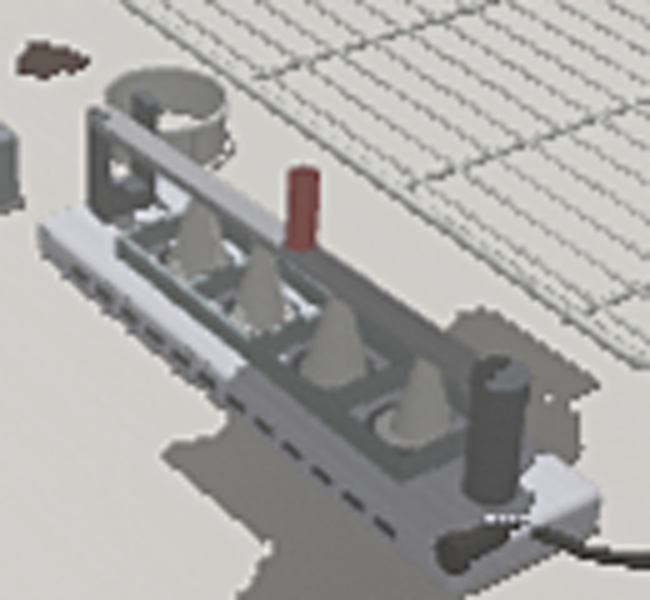

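View pics/s26d.png

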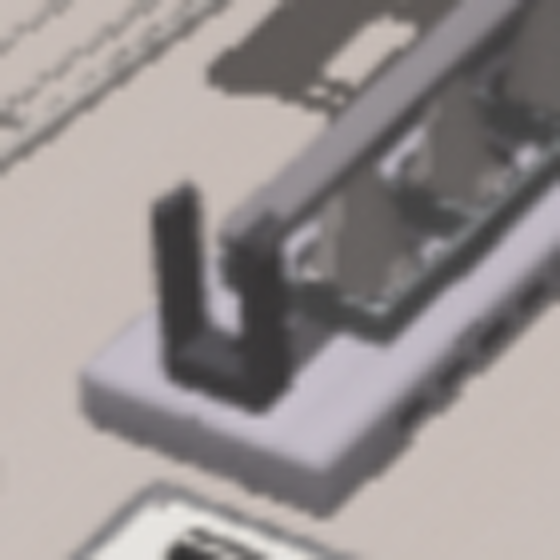

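>>> move_arm(
  series="0 -0.018 0 -0.01 0.004 0 255;0 -0.018 0 0 0 0 255;0 0 0.03 0 0 0 255;0 0 0.035 0 0 0 255;0 0 0.035 0 0 0 255;0 0 0.015 0 0 0 255;0 0 0 0 0 0 255",
)

```text
time: 39.8
tool_pos: [0.5322, 0.0692, 0.095]
tool_rot: [-3.133, -0.001, 1.575]
wrist_force: [-0.5, 0.3, -0.1]
finger_gap: 0.0072
```

```bash
python3 - <<'E'
from h import *
st();go([0.54,0.071,0.087],1.571)
E
```

```text
t 39.8 pos [0.5322 0.0692 0.095 ] rot [-3.133e+00 -1.000e-03  1.575e+00] F [-0.5  0.3 -0.1] gap 0.0072 q [ 0.25  0.47 -0.59  1.95  0.34  0.83 -0.52]
shift [0.0017 0.0079 0.0079] rot [-0.009 -0.001  0.004] shift in target frame [0.0018 0.0078 0.008 ]
```

>>> move_arm(
  series="0.001 0 0.008 -0.009 0 0.004 255;0 0.008 0 0 0 0 255;0 0.008 0 0 0 0 255;0 0.008 0 0 0 0 255;0 0.008 0 0 0 0 255",
)

```text
time: 40.22
tool_pos: [0.5568, 0.0705, 0.088]
tool_rot: [-3.119, 0.004, 1.571]
wrist_force: [-34.8, 0.1, 21.5]
finger_gap: 0.0005
```

```bash
python3 - <<'E'
from h import *
st();go([0.54,0.071,0.087],1.571)
E
```

```text
t 40.22 pos [0.5568 0.0705 0.088 ] rot [-3.119  0.004  1.571] F [-34.8   0.1  21.5] gap 0.0005 q [ 0.23  0.52 -0.57  1.89  0.36  0.86 -0.52]
shift [ 0.0005 -0.0168  0.0014] rot [-0.022  0.004 -0.   ] shift in target frame [ 0.0005 -0.0168  0.001 ]
```

>>> move_arm(
  series="0 -0.01 0 0 0 0 255;0 -0.015 0 -0.02 0.004 0 255;0 0 -0.03 0 0 0 255;0 0 -0.035 0 0 0 255;0 0 -0.03 0 0 0 255;0 0 0 0 0 0 255",
)

```text
time: 40.72
tool_pos: [0.5352, 0.072, 0.1911]
tool_rot: [-3.138, -0.002, 1.572]
wrist_force: [1.4, 0.6, 1.2]
finger_gap: 0.0007
```

```bash
python3 - <<'E'
from h import *
st();go([0.45,0.372,0.18],1.571)
f=save('side','s27')
a=cv2.imread('pics/s27.png')[170:240,240:310];cv2.imwrite('pics/s27d.png',cv2.resize(a,None,fx=8,fy=8,interpolation=cv2.INTER_CUBIC))
spots('side',['keeper_post'],1)
E
```

```text
t 40.72 pos [0.5352 0.072  0.1911] rot [-3.138e+00 -2.000e-03  1.572e+00] F [1.4 0.6 1.2] gap 0.0007 q [ 0.31  0.35 -0.64  1.86  0.24  1.01 -0.44]
shift [ 0.3    -0.0849  0.012 ] rot [-0.004 -0.002  0.001] shift in target frame [ 0.3    -0.0852  0.0111]
side keeper_post 0.72 [0.5732 0.0706 0.0929]
```

View pics/s27d.png

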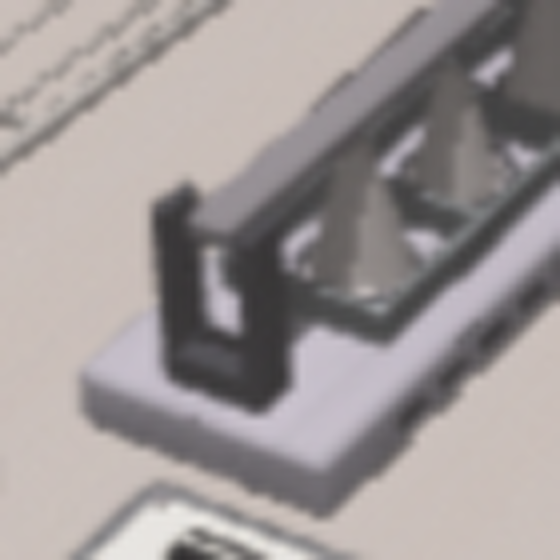

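>>> move_arm(
  series="0.032 -0.013 -0.018 0 0 0 180;0.032 -0.013 -0.018 0 0 0 180;0.032 -0.012 -0.018 0 0 0 180;0.03 -0.01 -0.016 0 0 0 180;0 0 0 0 0 0 180;0 0 0 0 0 0 120;0 0 0 0 0 0 120",
)

```text
time: 41.4
tool_pos: [0.4852, 0.199, 0.2558]
tool_rot: [-3.123, -0.0, 1.566]
wrist_force: [-0.1, -0.5, 0.2]
finger_gap: 0.0319
```

```bash
python3 - <<'E'
from h import *
st()
f=save('wrist','w3'); np.savez('w3.npz',K=f['K'],rvec=f['rvec'],tvec=f['tvec'])
spots('wrist',['timer_grip','fader_grip','arrow_tip','control_box'],1)
E
```

```text
t 41.4 pos [0.4852 0.199  0.2558] rot [-3.123 -0.     1.566] F [-0.1 -0.5  0.2] gap 0.0319 q [ 0.13  0.28 -0.72  1.8   0.19  1.15 -0.65]
wrist timer_grip 0.64 [0.4523 0.3717 0.0565]
wrist fader_grip 0.84 [0.5029 0.3106 0.0548]
wrist arrow_tip 0.43 [0.5373 0.3889 0.0419]
wrist control_box 0.9 [ 4.848e-01  3.675e-01 -1.000e-04]
```

View pics/w3.png

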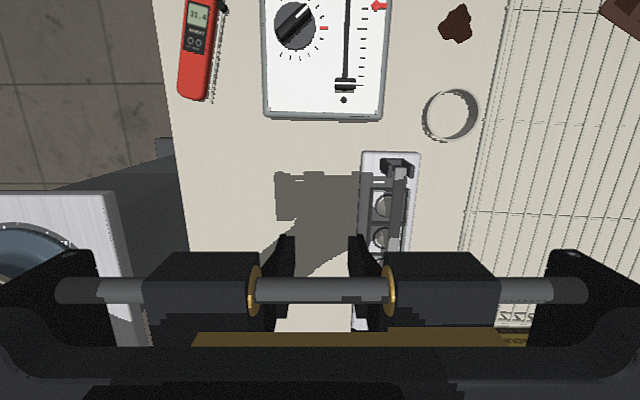

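```bash
python3 - <<'E'
import cv2
a=cv2.imread('pics/w3.png')[0:130,255:395];cv2.imwrite('pics/w3b.png',cv2.resize(a,None,fx=5,fy=4.6,interpolation=cv2.INTER_CUBIC))
E
```

```text
(no output)
```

View pics/w3b.png

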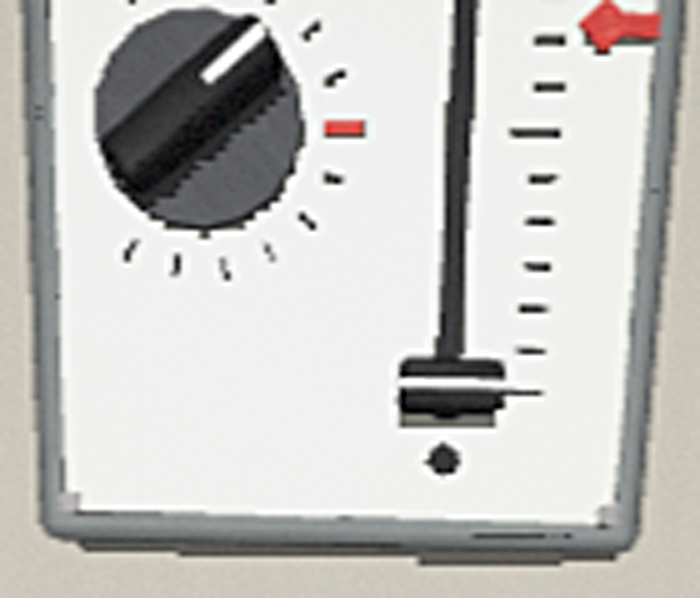

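```bash
python3 - <<'E'
from h import *
f=dict(np.load('w3.npz'))
def P(u,v,z): 
    p=ray(f,(255+u/5,v/4.6),z); return p
for n,a in dict(zero=(345,128,.04),disc=(200,118,.045),pl0=(208,75,.066),pl1=(262,30,.066),fl0=(403,384,.064),fl1=(503,386,.064),off=(540,393,.04),tr0=(463,3,.04),tr1=(450,350,.04),dot=(443,460,.04),arrow=(583,27,.04),cl=(50,530,.04),cr=(633,545,.04)).items():
    print(n,np.round(P(*a),4))
d=P(262,30,.066)-P(208,75,.066);print('pointer ang',np.arctan2(d[1],d[0]))
d=P(345,128,.04)-P(200,118,.045);print('zero ang',np.arctan2(d[1],d[0]))
d=P(633,545,.04)-P(50,530,.04);print('edge ang',np.arctan2(d[1],d[0]))
d=P(463,3,.04)-P(450,350,.04);print('track yaw',np.arctan2(-d[0],d[1]))
E
```

```text
zero [0.4862 0.3679 0.04  ]
disc [0.4537 0.3692 0.045 ]
pl0 [0.4576 0.3729 0.066 ]
pl1 [0.4692 0.3817 0.066 ]
fl0 [0.4994 0.3069 0.064 ]
fl1 [0.5218 0.3063 0.064 ]
off [0.5329 0.3064 0.04  ]
tr0 [0.5125 0.3944 0.04  ]
tr1 [0.5112 0.3169 0.04  ]
dot [0.51 0.29 0.04]
arrow [0.5393 0.3891 0.04  ]
cl [0.4129 0.2725 0.04  ]
cr [0.5573 0.2681 0.04  ]
pointer ang 0.6532454450119312
zero ang -0.0392860285294225
edge ang -0.030780531506285753
track yaw -0.017185725096249466
```

>>> move_arm(
  series="0 0 0 -0.018 0 -0.12 120;0 0 0 0 0 -0.12 120;0 0 0 0 0 -0.12 120;0 0 0 0 0 -0.12 120;0 0 0 0 0 -0.12 120;0 0 0 0 0 -0.12 120;0 0 0 0 0 -0.12 120;0 0 0 0 0 -0.12 120;0 0 0 0 0 -0.12 120;0 0 0 0 0 -0.12 120",
)

```text
time: 42.48
tool_pos: [0.4879, 0.1865, 0.2508]
tool_rot: [-3.135, -0.006, 2.802]
wrist_force: [0.3, -0.5, -0.8]
finger_gap: 0.0462
```

>>> move_arm(
  series="0 0 0 0 0 -0.12 120;0 0 0 0 0 -0.12 120;0 0 0 0 0 -0.12 120;0 0 0 0 0 -0.12 120;0 0 0 0 0 -0.12 120;0 0 0 0 0 -0.12 120;0 0 0 0 0 -0.12 120;0 0 0 0 0 0 120",
)

```text
time: 43.15
tool_pos: [0.49, 0.1773, 0.2469]
tool_rot: [3.141, -0.016, -2.61]
wrist_force: [0.8, 0.5, -0.5]
finger_gap: 0.0462
```

```bash
python3 - <<'E'
from h import *
st();go([0.452,0.370,0.14],3.80-2*np.pi)
E
```

```text
t 43.15 pos [0.49   0.1773 0.2469] rot [ 3.141 -0.016 -2.61 ] F [ 0.8  0.5 -0.5] gap 0.0462 q [ 0.46  0.42 -1.15  1.81  0.41  1.2   1.29]
shift [-0.0666  0.1852  0.1061] rot [ 0.002 -0.016 -0.127] shift in target frame [-0.0878  0.1757  0.1069]
```

>>> move_arm(
  series="-0.013 0.035 0 0 -0.016 -0.06 120;-0.014 0.035 0 0 0 -0.06 120;-0.015 0.035 0.01 0 0 0 120;-0.015 0.035 0.02 0 0 0 120;-0.015 0.035 0.02 0 0 0 120;0 0 0.03 0 0 0 120;0 0 0 0 0 0 120",
)

```text
time: 43.73
tool_pos: [0.4557, 0.3599, 0.162]
tool_rot: [3.141, -0.0, -2.53]
wrist_force: [1.0, -2.0, -1.1]
finger_gap: 0.0459
```

```bash
python3 - <<'E'
from h import *
st();go([0.452,0.370,0.10],3.80-2*np.pi)
E
```

```text
t 43.73 pos [0.4557 0.3599 0.162 ] rot [ 3.141 -0.    -2.53 ] F [ 1.  -2.  -1.1] gap 0.0459 q [-0.    0.59 -1.04  1.79  0.57  1.1   0.94]
shift [-0.0028  0.0104  0.062 ] rot [ 0.    -0.    -0.047] shift in target frame [-0.0032  0.0103  0.062 ]
```

>>> move_arm(
  series="-0.003 0.01 0 0 0 -0.045 120;0 0 0.025 0 0 0 120;0 0 0.025 0 0 0 120;0 0 0 0 0 0 120",
)

```text
time: 44.07
tool_pos: [0.4546, 0.3729, 0.115]
tool_rot: [3.14, 0.006, -2.486]
wrist_force: [-0.9, -1.3, -0.4]
finger_gap: 0.046
```

```bash
python3 - <<'E'
from h import *
st();go([0.452,0.370,0.049],3.80-2*np.pi)
save('side','s28');a=cv2.imread('pics/s28.png')[160:320,170:350];cv2.imwrite('pics/s28b.png',cv2.resize(a,None,fx=4,fy=3.7))
E
```

```text
t 44.07 pos [0.4546 0.3729 0.115 ] rot [ 3.14   0.006 -2.486] F [-0.9 -1.3 -0.4] gap 0.046 q [-0.06  0.65 -1.    1.82  0.64  1.03  0.92]
shift [ 0.0042 -0.0008  0.066 ] rot [ 0.001  0.006 -0.003] shift in target frame [ 0.0039 -0.0007  0.066 ]
```

View pics/s28b.png

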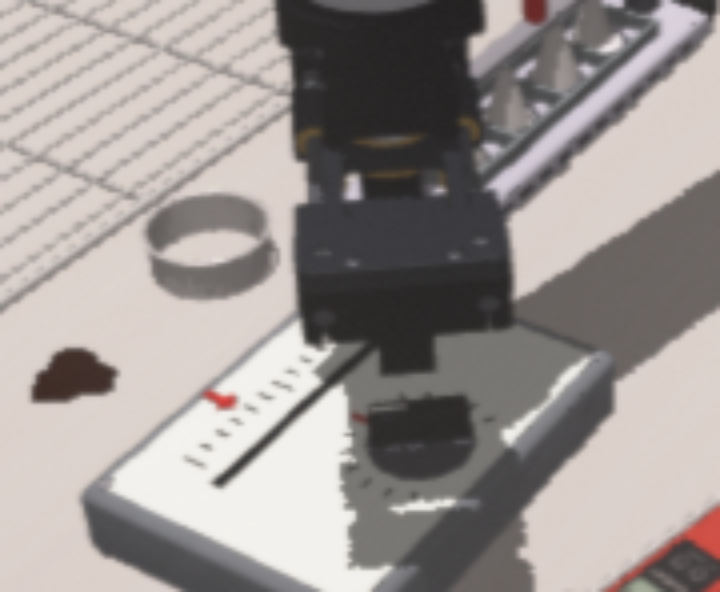

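>>> move_arm(
  series="0.004 -0.001 0.02 0 0.006 0 120;0 0 0.018 0 0 0 120;0 0 0.014 0 0 0 120;0 0 0.006 0 0 0 120;0 0 0 0 0 0 120",
)

```text
time: 44.53
tool_pos: [0.4606, 0.3743, 0.0683]
tool_rot: [3.14, 0.02, -2.495]
wrist_force: [-0.8, -0.1, 0.1]
finger_gap: 0.0459
```

```bash
python3 - <<'E'
from h import *
st();go([0.452,0.370,0.049],3.80-2*np.pi)
E
```

```text
t 44.53 pos [0.4606 0.3743 0.0683] rot [ 3.14   0.02  -2.495] F [-0.8 -0.1  0.1] gap 0.0459 q [-0.09  0.71 -0.94  1.85  0.71  0.94  0.86]
shift [0.0098 0.0017 0.0191] rot [ 0.002  0.02  -0.011] shift in target frame [0.0094 0.0018 0.0193]
```

>>> move_arm(
  series="0.01 0.002 0.002 0 0.02 -0.011 120;0.002 0 0.008 0 0 0 120;0.002 0 0.006 0 0 0 120;0.001 0 0 0 0 0 120;0 0 0 0 0 0 120",
)

```text
time: 44.95
tool_pos: [0.4478, 0.3677, 0.0545]
tool_rot: [3.14, 0.003, -2.484]
wrist_force: [0.8, -0.5, -0.7]
finger_gap: 0.046
```

```bash
python3 - <<'E'
from h import *
st();go([0.452,0.370,0.049],3.80-2*np.pi)
E
```

```text
t 44.95 pos [0.4478 0.3677 0.0545] rot [ 3.140e+00  3.000e-03 -2.484e+00] F [ 0.8 -0.5 -0.7] gap 0.046 q [-0.09  0.71 -0.94  1.88  0.72  0.93  0.85]
shift [-0.0047 -0.0008  0.0055] rot [ 0.002  0.003 -0.   ] shift in target frame [-0.0047 -0.0008  0.0055]
```

>>> move_arm(
  series="-0.003 0 0.005 0 0.003 0 120;0 0 0 0 0 0 150;0 0 0 0 0 0 200;0 0 0 0 0 0 230;0 0 0 0 0 0 255;0 0 0 0 0 0 255;0 0 0 0 0 0 255",
)

```text
time: 45.53
tool_pos: [0.4509, 0.3705, 0.0496]
tool_rot: [3.139, 0.001, -2.484]
wrist_force: [0.4, 0.1, 0.1]
finger_gap: 0.0139
```

```bash
python3 - <<'E'
from h import *
st();go([0.452,0.370,0.049],np.pi-0.03)
save('side','s29');a=cv2.imread('pics/s29.png')[160:320,170:350];cv2.imwrite('pics/s29b.png',cv2.resize(a,None,fx=4,fy=3.7))
E
```

```text
t 45.53 pos [0.4509 0.3705 0.0496] rot [ 3.139e+00  1.000e-03 -2.484e+00] F [0.4 0.1 0.1] gap 0.0139 q [-0.1   0.73 -0.93  1.87  0.73  0.93  0.85]
shift [-0.0006 -0.0011  0.0006] rot [0.002 0.    0.688] shift in target frame [-0.0012 -0.0004  0.0006]
```

View pics/s29b.png

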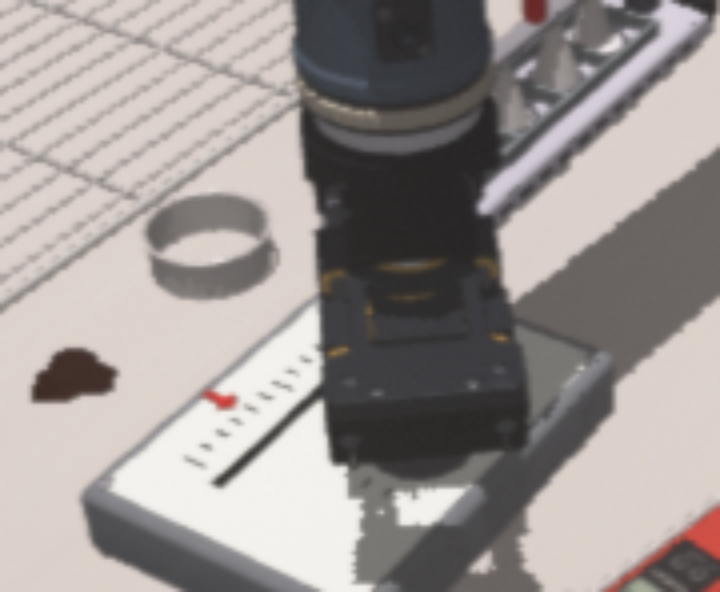

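>>> move_arm(
  series="0 0 0 0 0 0 255;0 0 0 0 0 0.09 255;0 0 0 0 0 0.09 255;0 0 0 0 0 0.09 255;0 0 0 0 0 0.09 255;0 0 0 0 0 0.09 255;0 0 0 0 0 0.09 255;0 0 0 0 0 0 255",
)

```text
time: 46.25
tool_pos: [0.4508, 0.3707, 0.0496]
tool_rot: [3.138, 0.0, -3.048]
wrist_force: [1.7, 0.5, -0.3]
finger_gap: 0.0121
```

```bash
python3 - <<'E'
from h import *
st();go([0.452,0.370,0.049],np.pi-0.03)
E
```

```text
t 46.25 pos [0.4508 0.3707 0.0496] rot [ 3.138  0.    -3.048] F [ 1.7  0.5 -0.3] gap 0.0121 q [-0.18  0.67 -0.8   1.87  0.62  0.87  0.37]
shift [-0.0011 -0.0008  0.0006] rot [ 0.004 -0.     0.123] shift in target frame [-0.0012 -0.0006  0.0006]
```

>>> move_arm(
  series="0 0 0 0 0 0.08 255;0 0 0 0 0 0.05 255;0 0 0 0 0 0 255",
)

```text
time: 46.5
tool_pos: [0.4509, 0.3708, 0.0496]
tool_rot: [3.137, -0.0, 3.107]
wrist_force: [0.5, 0.2, -0.2]
finger_gap: 0.0114
```

```bash
python3 - <<'E'
from h import *
st();go([0.452,0.370,0.049],np.pi-0.03)
E
```

```text
t 46.5 pos [0.4509 0.3708 0.0496] rot [ 3.137 -0.     3.107] F [ 0.5  0.2 -0.2] gap 0.0114 q [-0.2   0.66 -0.77  1.87  0.6   0.85  0.26]
shift [-0.0012 -0.0008  0.0006] rot [ 0.004  0.    -0.005] shift in target frame [-0.0012 -0.0008  0.0006]
```

>>> move_arm(
  series="0 0 0 0 0 0 200;0 0 0 0 0 0 150;0 0 0 0 0 0 150;0 0 -0.02 0 0 0 150;0 0 -0.03 0 0 0 150;0 0 -0.04 0 0 0 150;0.035 0 -0.04 0 0 0 150;0.035 0 -0.03 0 0 0 150;0 0 0 0 0 0 150",
)

```text
time: 47.25
tool_pos: [0.3878, 0.372, 0.2038]
tool_rot: [3.139, -0.009, 3.118]
wrist_force: [-0.5, 2.1, 0.8]
finger_gap: 0.0358
```

```bash
python3 - <<'E'
from h import *
st();go([0.45,0.25,0.25],1.571)
save('side','s30');a=cv2.imread('pics/s30.png')[210:350,180:340];cv2.imwrite('pics/s30b.png',cv2.resize(a,None,fx=4,fy=4,interpolation=cv2.INTER_CUBIC))
E
```

```text
t 47.25 pos [0.3878 0.372  0.2038] rot [ 3.139 -0.009  3.118] F [-0.5  2.1  0.8] gap 0.0358 q [-0.1   0.42 -0.95  1.84  0.37  1.08  0.36]
shift [-0.0646 -0.1204 -0.0471] rot [-0.005 -0.009  1.547] shift in target frame [-0.122   0.0622 -0.0462]
```

View pics/s30b.png

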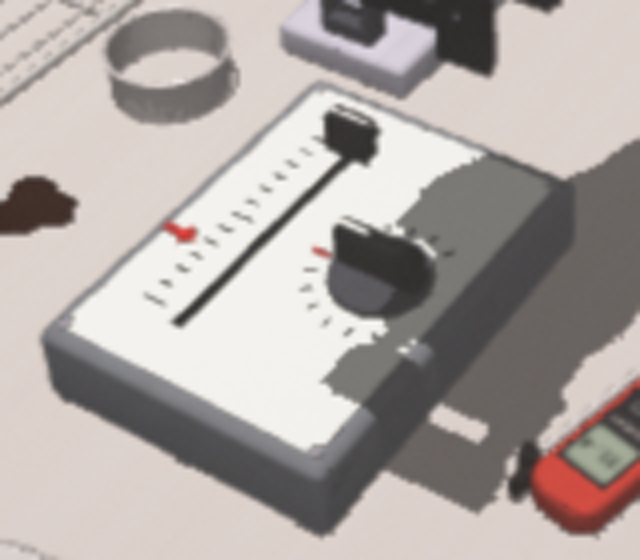

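```bash
python3 - <<'E'
from h import *
a=cv2.imread('pics/s30.png')[255:300,255:300];cv2.imwrite('pics/s30c.png',cv2.resize(a,None,fx=14,fy=12.5,interpolation=cv2.INTER_CUBIC))
E
```

```text
(no output)
```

View pics/s30c.png

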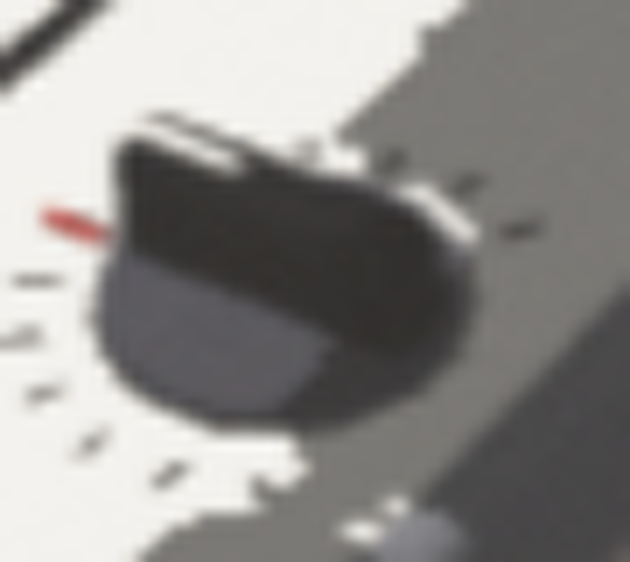

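```bash
python3 - <<'E'
from h import *
bot.grab_frame('scene')
for c in ['side','scene']: spots(c,['fader_grip','arrow_tip','timer_grip'],1); spots(c,['mid_a'],5)
go([0.509,0.3075,0.12],np.pi-0.03)
E
```

```text
side fader_grip 0.71 [0.507  0.3087 0.0485]
side arrow_tip 0.44 [0.5374 0.3937 0.0407]
side timer_grip 0.84 [0.448  0.3718 0.0565]
scene fader_grip 0.75 [ 0.5712 -0.0474  0.0728]
scene timer_grip 0.66 [0.4488 0.3739 0.0545]
scene mid_a 0.69 [0.5711 0.0513 0.0418]
scene mid_a 0.66 [ 0.575  -0.0095  0.0341]
scene mid_a 0.62 [0.5766 0.1489 0.0391]
shift [-0.1194 -0.0557  0.0755] rot [-0.004 -0.015 -0.002] shift in target frame [-0.1182 -0.0563  0.077 ]
```

```bash
python3 - <<'E'
from h import *
g=save('scene','c2'); f=save('side','c2s')
a=cv2.imread('pics/c2.png')[185:285,330:450];cv2.imwrite('pics/c2b.png',cv2.resize(a,None,fx=6,fy=6,interpolation=cv2.INTER_CUBIC))
a=cv2.imread('pics/c2s.png')[140:220,260:350];cv2.imwrite('pics/c2sb.png',cv2.resize(a,None,fx=7,fy=7,interpolation=cv2.INTER_CUBIC))
E
```

```text
(no output)
```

View pics/c2b.png

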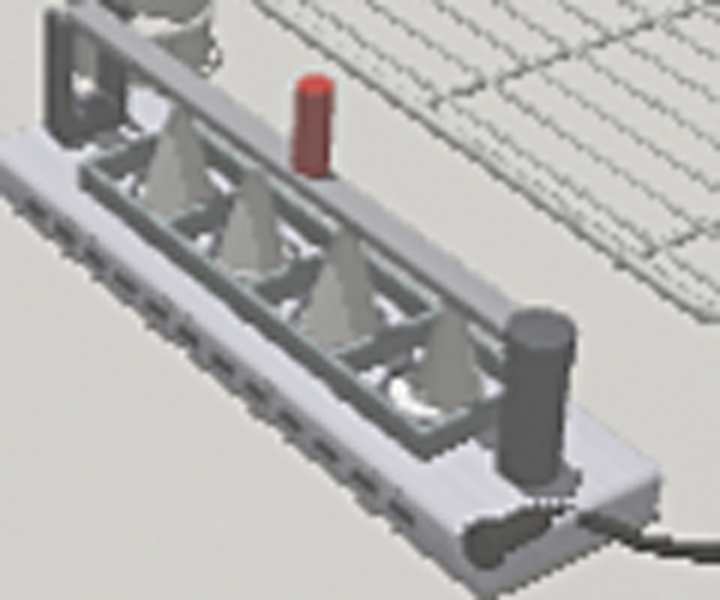

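View pics/c2sb.png

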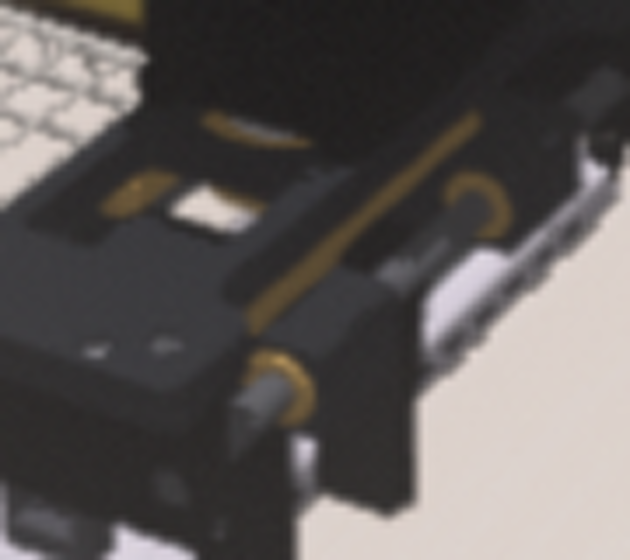

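```bash
cat > fit.py <<'E'
from h import *
from scipy.optimize import minimize
def hull(f,x,y,d,h,z0=0.02):
    t=np.linspace(0,2*np.pi,40); P=np.r_[np.c_[x+d/2*np.cos(t),y+d/2*np.sin(t),0*t+z0],np.c_[x+.005*np.cos(t),y+.005*np.sin(t),0*t+z0+h]]
    return cv2.convexHull(proj(f,P).astype(np.float32))
def run(cam,tag):
    f=save(cam,tag)
    B=[(0.572,0.0,.027,.036),(0.572,.05,.03,.04),(0.5725,.1,.027,.036),(.573,.15,.03,.04)]
    for r in bot.cut_out(cam,'mid_a')[:6]:
        m=r['region']; ys,xs=np.nonzero(m); c=np.array([xs.mean(),ys.mean()])
        d=[np.linalg.norm(proj(f,[b[0],b[1],.035])[0]-c) for b in B]; k=int(np.argmin(d)); 
        if d[k]>25: continue
        b=B[k]; S=8; x0,y0=xs.min()-6,ys.min()-6; M=cv2.resize(m[y0:ys.max()+7,x0:xs.max()+7].astype(np.float32),None,fx=S,fy=S)
        def cost(p):
            q=np.zeros(M.shape,np.uint8); cv2.fillConvexPoly(q,np.int32((hull(f,p[0],p[1],b[2],b[3])[:,0]-[x0-.5,y0-.5])*S),1)
            return 1-(np.minimum(q,M).sum())/np.maximum(q,M).sum()
        o=minimize(cost,[b[0],b[1]],method='Nelder-Mead',options=dict(initial_simplex=[[b[0],b[1]],[b[0]+.008,b[1]],[b[0],b[1]-.008]],xatol=2e-4,fatol=1e-4))
        print(cam,'bay',k+1,'p',round(r['p'],2),'fit',np.round(o.x,4),'off mm',np.round((o.x-np.array(b[:2]))*1000,1),'iou',round(1-o.fun,2))
E
python3 -c "
from fit import *
run('scene','c3')"
```

```text
scene bay 1 p 0.65 fit [ 5.798e-01 -4.000e-04] off mm [ 7.8 -0.4] iou 0.8
scene bay 3 p 0.62 fit [0.5771 0.102 ] off mm [4.6 2. ] iou 0.88
scene bay 2 p 0.43 fit [0.576  0.0499] off mm [ 4.  -0.1] iou 0.84
```

>>> move_arm(
  series="0 0 -0.008 0 0 0.119 150;0 0 -0.008 0 0 0.119 150;0 0 -0.008 0 0 0.119 150;0 0 -0.008 0 0 0.119 150;0 0 -0.008 0 0 0.119 150;0 0 -0.008 0 0 0.119 150;0 0 -0.008 0 0 0.119 150;0 0 -0.008 0 0 0.119 150;0 0 -0.008 0 0 0.119 150;0 0 -0.008 0 0 0.119 150",
)

```text
time: 48.78
tool_pos: [0.3922, 0.367, 0.2787]
tool_rot: [-3.121, -0.0, 1.865]
wrist_force: [-0.1, 0.5, 0.5]
finger_gap: 0.0356
```

>>> move_arm(
  series="0 0 0 0 0 0.119 150;0 0 0 0 0 0.119 150;0 0 0 0 0 0.1 150;-0.035 0.015 0 0 0 0 150;-0.035 0.015 0 0 0 0 150;-0.035 0.015 0 0 0 0 150;-0.035 0.015 0 0 0 0 150;-0.035 0.015 0 0 0 0 150;-0.035 0.015 0 0 0 0 150",
)

```text
time: 49.53
tool_pos: [0.4674, 0.1583, 0.2807]
tool_rot: [-3.126, -0.004, 1.532]
wrist_force: [1.9, 0.2, 0.2]
finger_gap: 0.0358
```

```bash
python3 - <<'E'
from h import *
st();go([0.5,-0.03,0.26],1.571)
E
```

```text
t 49.53 pos [0.4674 0.1583 0.2807] rot [-3.126 -0.004  1.532] F [1.9 0.2 0.2] gap 0.0358 q [ 0.06  0.16 -0.53  1.84  0.08  1.17 -0.53]
shift [-0.187   0.0403  0.0193] rot [-0.015 -0.005 -0.039] shift in target frame [-0.1883  0.0326  0.0207]
```

>>> move_arm(
  series="-0.034 0.008 0.004 -0.015 -0.005 -0.039 150;-0.034 0.008 0.004 0 0 0 150;-0.034 0.008 0.004 0 0 0 150;-0.03 0.006 0.004 0 0 0 150;0 0 0 0 0 0 150;0 0 0 0 0 0 150",
)

```text
time: 50.03
tool_pos: [0.4988, 0.0093, 0.2643]
tool_rot: [3.139, 0.004, 1.558]
wrist_force: [-0.6, 1.2, 0.5]
finger_gap: 0.0359
```

```bash
python3 - <<'E'
from fit import *
st(); run('wrist','w4')
a=cv2.imread('pics/w4.png')[20:240,330:480];cv2.imwrite('pics/w4b.png',cv2.resize(a,None,fx=2.7,fy=2.7,interpolation=cv2.INTER_CUBIC))
f=bot.grab_frame('wrist')
for b in [(0.572,0,.02),(.572,.05,.02),(.5725,.1,.02),(.573,.15,.02)]: print(np.round(proj(f,b)[0],1))
spots('wrist',['mid_a','bay_1'],5)
E
```

```text
t 50.03 pos [0.4988 0.0093 0.2643] rot [3.139 0.004 1.558] F [-0.6  1.2  0.5] gap 0.0359 q [ 0.26  0.17 -0.42  1.87  0.08  1.12 -0.2 ]
wrist bay 4 p 0.79 fit [0.5753 0.1466] off mm [ 2.3 -3.4] iou 0.59
wrist bay 2 p 0.66 fit [0.5721 0.0474] off mm [ 0.1 -2.6] iou 0.59
wrist bay 3 p 0.65 fit [0.5737 0.0999] off mm [ 1.2 -0.1] iou 0.56
wrist bay 1 p 0.58 fit [ 0.5603 -0.0043] off mm [-11.7  -4.3] iou 0.28
[371.8 174.9]
[373.4 139. ]
[375.4 100.2]
[377.7  58.2]
wrist mid_a 0.74 [0.5747 0.1057 0.0393]
wrist mid_a 0.51 [0.5753 0.1447 0.0393]
wrist mid_a 0.51 [ 0.5737 -0.0062  0.0365]
wrist mid_a 0.49 [0.5757 0.0512 0.0398]
wrist bay_1 0.89 [0.5738 0.1461 0.0245]
wrist bay_1 0.88 [0.5712 0.0009 0.0187]
wrist bay_1 0.88 [0.5755 0.0992 0.0186]
wrist bay_1 0.7 [0.5736 0.0475 0.0198]
```

View pics/w4b.png

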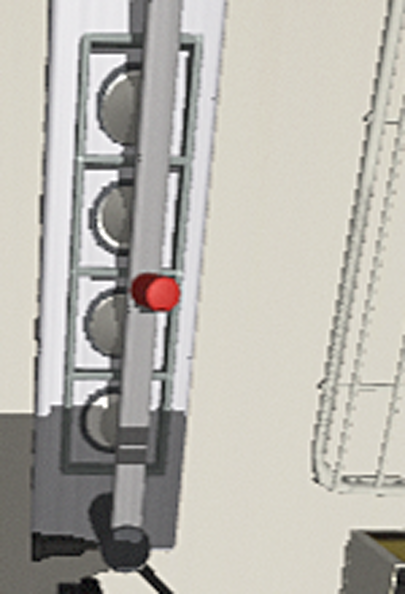

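>>> move_arm(
  series="0.036 0.001 0 0 0 0 255;0.036 0.001 0 0 0 0 255;0.036 0.001 0 0 0 0 255;0.036 0.001 0 0 0 0 255;0.036 0.001 0 0 0 0 255;0.036 0.001 0 0 0 0 255;0.03 0.001 0.02 0 0 0 255;0 0 0.03 0 0 0 255;0 0 0 0 0 0 255",
)

```text
time: 51.03
tool_pos: [0.5044, 0.2809, 0.2161]
tool_rot: [3.13, -0.004, 1.577]
wrist_force: [-1.3, -2.8, -0.4]
finger_gap: 0.0005
```

```bash
python3 - <<'E'
from h import *
st();go([0.509,0.277,0.09],1.541)
E
```

```text
t 51.03 pos [0.5044 0.2809 0.2161] rot [ 3.13  -0.004  1.577] F [-1.3 -2.8 -0.4] gap 0.0005 q [-0.16  0.36 -0.55  1.76  0.22  1.06 -0.77]
shift [-0.0044  0.0031  0.1261] rot [ 0.011 -0.004  0.036] shift in target frame [-0.0037  0.0047  0.1261]
```

>>> move_arm(
  series="-0.008 0.003 0.03 0.011 0 0.036 255;0 0 0.03 0 0 0 255;0 0 0.03 0 0 0 255;0 0 0.02 0 0 0 255;0 0 0 0 0 0 255",
)

```text
time: 51.45
tool_pos: [0.5086, 0.28, 0.1091]
tool_rot: [3.134, -0.01, 1.548]
wrist_force: [-0.8, -0.4, 0.5]
finger_gap: 0.0006
```

```bash
python3 - <<'E'
from h import *
st();go([0.509,0.277,0.048],1.541)
E
```

```text
t 51.45 pos [0.5086 0.28   0.1091] rot [ 3.134 -0.01   1.548] F [-0.8 -0.4  0.5] gap 0.0006 q [-0.19  0.48 -0.5   1.86  0.3   0.86 -0.86]
shift [-0.0036  0.0001  0.0611] rot [ 0.007 -0.01   0.007] shift in target frame [-0.003   0.0005  0.0611]
```

>>> move_arm(
  series="-0.003 0 0.01 0.007 -0.01 0.007 255;0 -0.002 0.02 0 0 0 255;0 -0.002 0.018 0 0 0 255;0 -0.001 0.012 0 0 0 255;0 0 0 0 0 0 255",
)

```text
time: 51.87
tool_pos: [0.5087, 0.2791, 0.0544]
tool_rot: [3.132, -0.003, 1.538]
wrist_force: [0.7, 0.0, 1.1]
finger_gap: 0.0005
```

```bash
python3 - <<'E'
from h import *
st();go([0.509,0.277,0.048],1.541)
E
```

```text
t 51.87 pos [0.5087 0.2791 0.0544] rot [ 3.132e+00 -3.000e-03  1.538e+00] F [0.7 0.  1.1] gap 0.0005 q [-0.23  0.55 -0.46  1.9   0.35  0.76 -0.92]
shift [-0.0021  0.0003  0.0064] rot [ 0.01  -0.003 -0.003] shift in target frame [-0.0021  0.0003  0.0064]
```

>>> move_arm(
  series="0 0 0.006 0.01 0 0 255;0.012 0 0 0 0 0 255;0.012 0 0 0 0 0 255;0.012 0 0.001 0 0 0 255;0.012 0 0.001 0 0 0 255;0.01 0 0 0 0 0 255;0 0 0 0 0 0 255",
)

```text
time: 52.45
tool_pos: [0.5138, 0.344, 0.0508]
tool_rot: [3.137, -0.004, 1.537]
wrist_force: [0.2, -0.1, -0.1]
finger_gap: 0.0004
```

```bash
python3 - <<'E'
from h import *
st();go([0.511,0.36,0.048],1.541)
save('side','s31');a=cv2.imread('pics/s31.png')[190:330,170:340];cv2.imwrite('pics/s31b.png',cv2.resize(a,None,fx=4,fy=4,interpolation=cv2.INTER_CUBIC))
save('wrist','w5')
spots('side',['fader_grip'],1);spots('wrist',['fader_grip','arrow_tip'],1)
E
```

```text
t 52.45 pos [0.5138 0.344  0.0508] rot [ 3.137 -0.004  1.537] F [ 0.2 -0.1 -0.1] gap 0.0004 q [-0.33  0.61 -0.45  1.8   0.36  0.8  -1.  ]
shift [ 0.0158 -0.0034  0.0029] rot [ 0.004 -0.004 -0.004] shift in target frame [ 0.0159 -0.0033  0.0028]
side fader_grip 0.52 [0.5077 0.3577 0.0482]
wrist fader_grip 0.81 [0.5065 0.362  0.0547]
wrist arrow_tip 0.66 [0.539  0.3915 0.0424]
```

View pics/s31b.png

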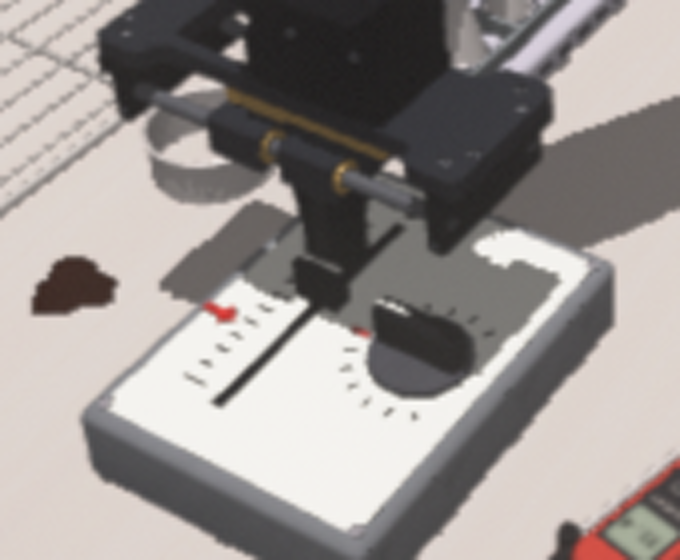

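View pics/w5.png

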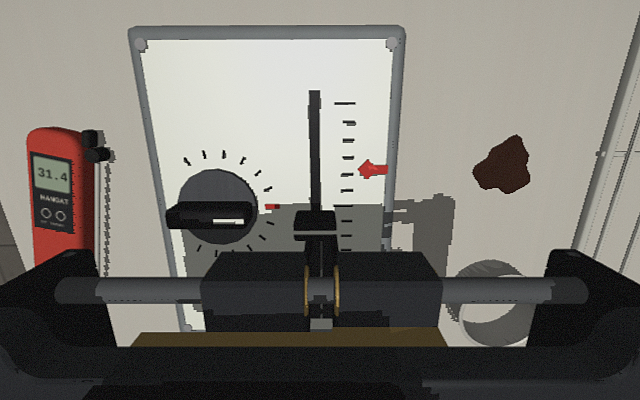

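```bash
cat > fl.py <<'E'
from h import *
import sys
f=bot.grab_frame('wrist'); u=eval(sys.argv[1])
L=[ray(f,p,.064) for p in u[:2]]; A=ray(f,u[2],.04)
n=np.array([-np.sin(-.03),np.cos(-.03),0]); print(np.round(L,4),np.round(A,4),'to go mm',(A-(L[0]+L[1])/2)@n*1000)
if len(u)>3:
    d=ray(f,u[4],.066)-ray(f,u[3],.066); print('pointer ang',np.arctan2(d[1],d[0]),'world; box -0.03')
E
python3 - <<'E'
import cv2
a=cv2.imread('pics/w5.png')[150:250,160:400];cv2.imwrite('pics/w5b.png',cv2.resize(a,None,fx=3.3,fy=5,interpolation=cv2.INTER_CUBIC))
E
```

```text
(no output)
```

View pics/w5b.png

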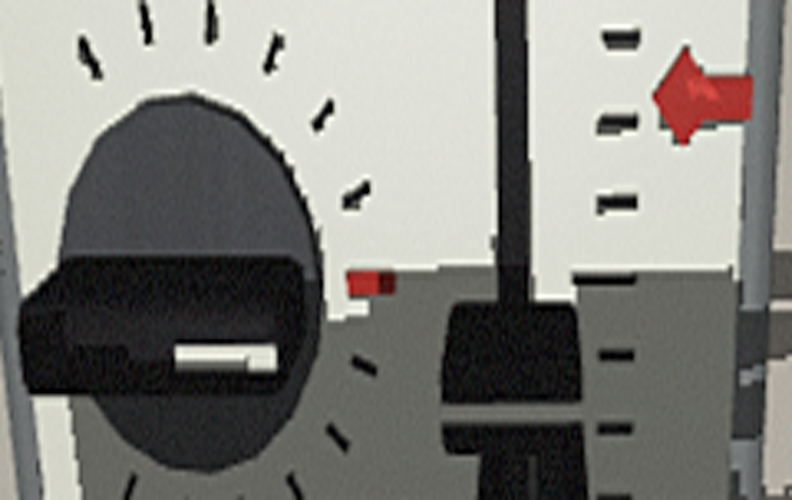

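```bash
P(){ :; }; python3 fl.py "[(160+445/3.3,150+412/5),(160+580/3.3,150+410/5),(160+653/3.3,150+96/5),(160+176/3.3,150+354/5),(160+277/3.3,150+359/5)]"; python3 -c "
from h import *
go([0.511,0.36,0.048],1.541)"
```

```text
[[0.5012 0.3563 0.064 ]
 [0.5237 0.3557 0.064 ]] [0.5388 0.3854 0.04  ] to go mm 30.186108338288697
pointer ang -0.07381747033212649 world; box -0.03
shift [ 0.0202 -0.004   0.0024] rot [ 0.004 -0.001 -0.008] shift in target frame [ 0.0202 -0.0039  0.0024]
```

>>> move_arm(
  series="0.01 -0.002 0.001 0 0 0 255;0.008 -0.001 0.001 0 0 0 255;0.005 0 0 0 0 0 255;0 0 0 0 0 0 255",
)

```text
time: 53.08
tool_pos: [0.5133, 0.3617, 0.0483]
tool_rot: [3.137, 0.001, 1.529]
wrist_force: [0.3, -0.9, -0.6]
finger_gap: 0.0003
```

```bash
python3 - <<'E'
from h import *
st()
save('wrist','w6')
spots('wrist',['fader_grip','arrow_tip'],1)
a=cv2.imread('pics/w6.png')[150:270,160:400];cv2.imwrite('pics/w6b.png',cv2.resize(a,None,fx=3.3,fy=5,interpolation=cv2.INTER_CUBIC))
E
```

```text
t 53.08 pos [0.5133 0.3617 0.0483] rot [3.137e+00 1.000e-03 1.529e+00] F [ 0.3 -0.9 -0.6] gap 0.0003 q [-0.36  0.63 -0.45  1.78  0.36  0.81 -1.03]
wrist fader_grip 0.97 [0.5076 0.3779 0.0574]
wrist arrow_tip 0.87 [0.5382 0.3864 0.0413]
```

View pics/w6b.png

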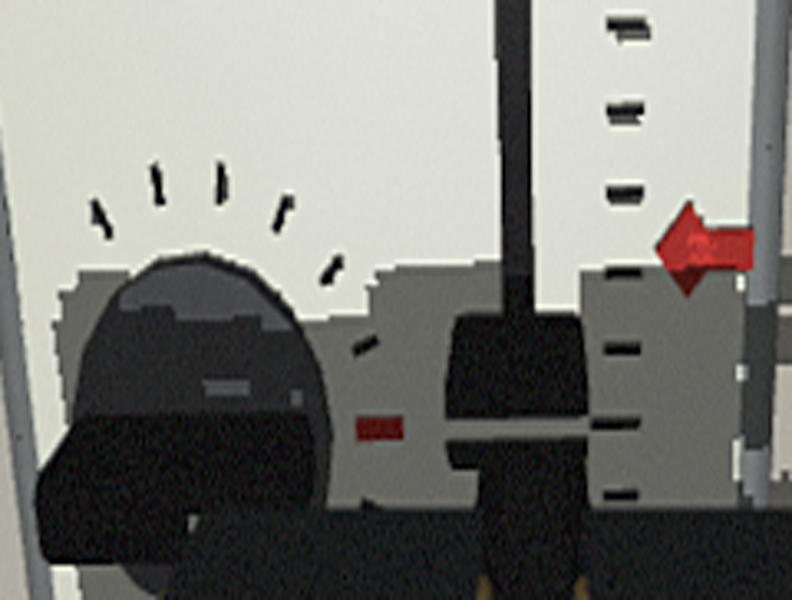

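```bash
python3 fl.py "[(160+447/3.3,150+429/5),(160+586/3.3,150+426/5),(160+655/3.3,150+249/5)]"; python3 -c "
from h import *
st()
f=bot.grab_frame('side');spots('side',['fader_grip','arrow_tip'],1)"
```

```text
[[0.5007 0.3764 0.064 ]
 [0.5236 0.3758 0.064 ]] [0.538  0.3879 0.04  ] to go mm 12.529464298439338
t 53.28 pos [0.5133 0.3606 0.0483] rot [3.137e+00 2.000e-03 1.528e+00] F [ 0.3 -0.6 -0.5] gap 0.0004 q [-0.36  0.63 -0.45  1.78  0.36  0.81 -1.03]
side fader_grip 0.56 [0.4512 0.3748 0.0566]
side arrow_tip 0.4 [0.5367 0.3941 0.0424]
```

>>> move_arm(
  series="0.007 0 0 0 0 0 255;0.005 0 0 0 0 0 255;0 0 0 0 0 0 255",
)

```text
time: 53.68
tool_pos: [0.5141, 0.3713, 0.0481]
tool_rot: [3.138, 0.005, 1.526]
wrist_force: [0.1, 0.5, 0.1]
finger_gap: 0.0005
```

```bash
python3 - <<'E'
from h import *
st()
save('wrist','w7')
spots('wrist',['fader_grip','arrow_tip'],1)
a=cv2.imread('pics/w7.png')[170:270,220:400];cv2.imwrite('pics/w7b.png',cv2.resize(a,None,fx=4,fy=6,interpolation=cv2.INTER_CUBIC))
E
```

```text
t 53.68 pos [0.5141 0.3713 0.0481] rot [3.138 0.005 1.526] F [0.1 0.5 0.1] gap 0.0005 q [-0.38  0.64 -0.44  1.76  0.36  0.83 -1.04]
wrist fader_grip 0.63 [0.5072 0.389  0.053 ]
wrist arrow_tip 0.51 [0.5358 0.3936 0.0407]
```

View pics/w7b.png

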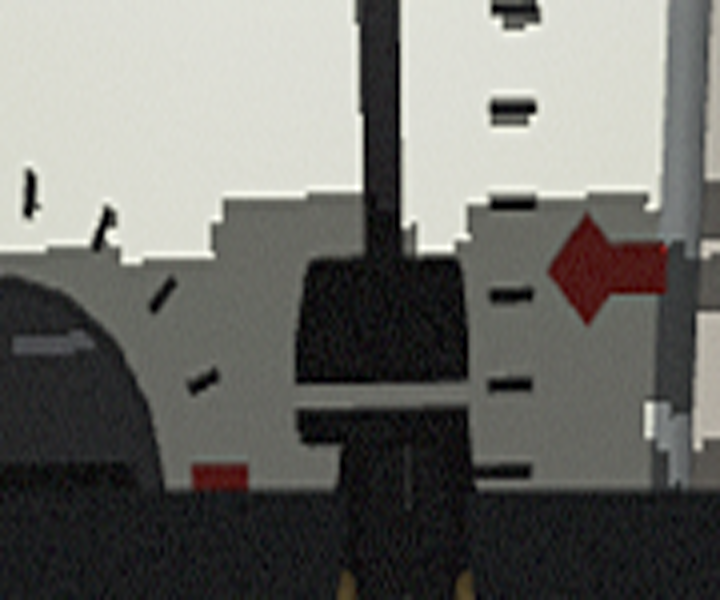

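```bash
python3 fl.py "[(220+298/4,170+396/6),(220+468/4,170+391/6),(220+548/4,170+271/6)]"; python3 -c "from h import *; st()"
```

```text
[[0.5011 0.3865 0.064 ]
 [0.5242 0.3859 0.064 ]] [0.538  0.3879 0.04  ] to go mm 2.465278125091301
t 53.88 pos [0.5141 0.3707 0.0481] rot [3.138 0.005 1.525] F [ 0.1 -0.2  0. ] gap 0.0002 q [-0.38  0.63 -0.44  1.76  0.36  0.83 -1.04]
```

>>> move_arm(
  series="0.003 0 0 0 0 0 255;0.001 0 0 0 0 0 255;0 0 0 0 0 0 255",
)

```text
time: 54.13
tool_pos: [0.5143, 0.3739, 0.048]
tool_rot: [3.138, 0.007, 1.525]
wrist_force: [-1.0, -1.4, 1.2]
finger_gap: 0.0007
```

>>> move_arm(
  series="-0.015 0 0 0 0 0 255;-0.02 0 -0.01 0 0 0 255;0 0 -0.035 0 0 0 255;-0.03 0 -0.035 0 0 0 255;-0.03 0 -0.035 0 0 0 255;-0.03 0 -0.035 0 0 0 255;-0.03 0 -0.02 0 0 0 255;0 0 0 0 0 0 255",
)

```text
time: 54.8
tool_pos: [0.5055, 0.2197, 0.2116]
tool_rot: [-3.14, 0.011, 1.527]
wrist_force: [1.2, -0.6, -0.2]
finger_gap: 0.0008
```

```bash
python3 - <<'E'
from h import *
st()
for c in ['wrist','side','scene']:
    f=save(c,c+'8'); spots(c,['fader_grip','arrow_tip','keeper_post'],1)
    u,v=proj(f,[0.5,0.37,0.05])[0]; u,v=int(u),int(v); print(c,u,v)
    v0=max(0,v-30);u0=max(0,u-40)
    a=cv2.imread(f'pics/{c}8.png')[v0:v0+60,u0:u0+80];print(u0,v0);cv2.imwrite(f'pics/{c}8b.png',cv2.resize(a,None,fx=9,fy=9,interpolation=cv2.INTER_CUBIC))
E
```

```text
t 54.8 pos [0.5055 0.2197 0.2116] rot [-3.14   0.011  1.527] F [ 1.2 -0.6 -0.2] gap 0.0008 q [-0.07  0.33 -0.52  1.82  0.2   1.05 -0.71]
wrist fader_grip 0.85 [0.506  0.391  0.0537]
wrist arrow_tip 0.48 [0.5086 0.3935 0.0545]
wrist 307 32
267 2
side fader_grip 0.51 [0.5078 0.3882 0.0517]
side arrow_tip 0.43 [0.5396 0.3936 0.0433]
side keeper_post 0.68 [0.573  0.0725 0.0935]
side 251 266
211 236
scene fader_grip 0.66 [0.5142 0.3935 0.0527]
scene keeper_post 0.74 [ 0.4842  0.3682 -0.003 ]
scene 280 177
240 147
```

View pics/wrist8b.png

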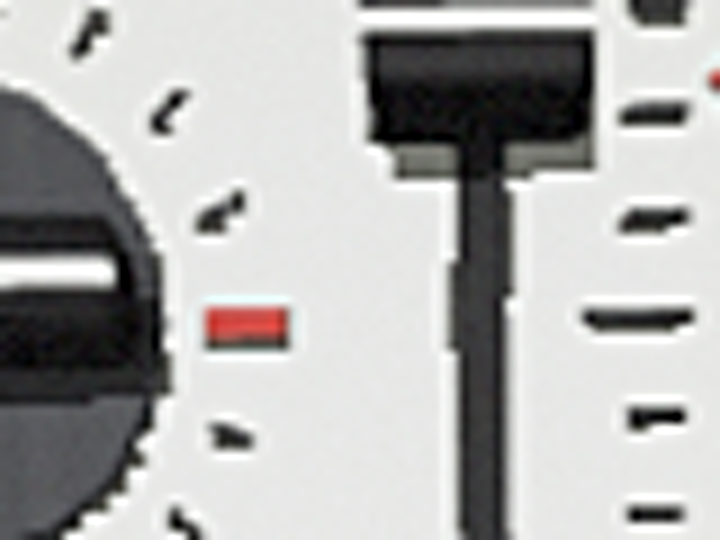

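View pics/side8b.png

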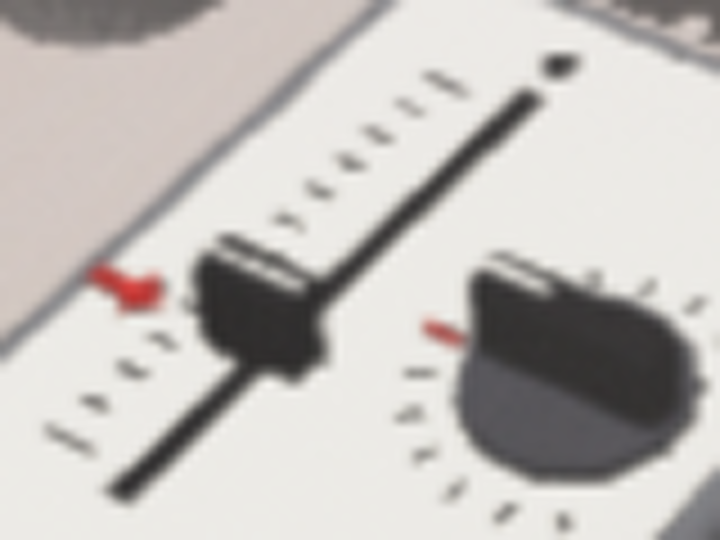

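View pics/scene8b.png

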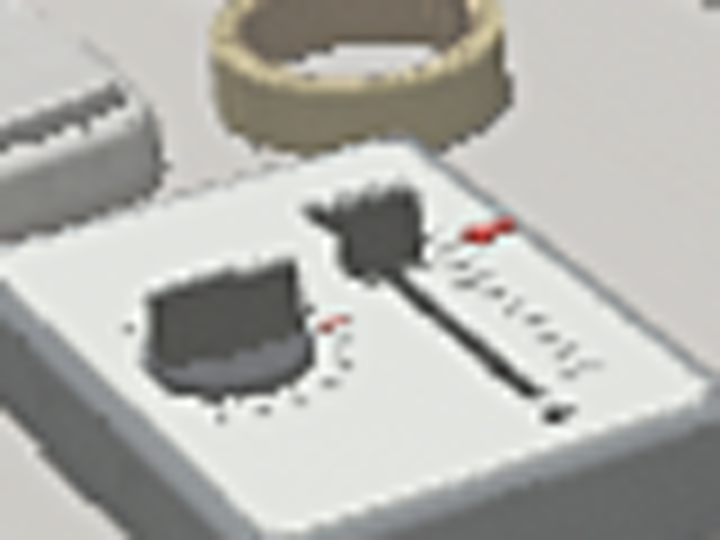

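```bash
python3 - <<'E'
from h import *
n=np.array([np.sin(.03),np.cos(.03),0])
for c,o,l0,l1,a in [('wrist',(267,2),(362,18),(592,17),(708,80)),('side',(211,236),(218,242),(305,288),(165,298))]:
    f=bot.grab_frame(c); o=np.array(o)
    P=lambda p,z: ray(f,o+(np.array(p)+.5)/9-.5,z)
    L=(P(l0,.064)+P(l1,.064))/2; A=P(a,.04); print(c,np.round(P(l0,.064),4),np.round(P(l1,.064),4),np.round(A,4),'to go',(A-L)@n*1000)
    if c=='side':
        d=P((558,292),.066)-P((493,258),.066); print('ptr',np.arctan2(-d[1],-d[0]))
f=bot.grab_frame('scene'); o=np.array((240,147)); A=ray(f,o+(np.array((463,237))+.5)/9-.5,.04); print('scene arrow',A)
E
```

```text
wrist [0.4948 0.3968 0.064 ] [0.5177 0.3961 0.064 ] [0.5309 0.3966 0.04  ] to go 0.8892770269288156
side [0.522  0.3875 0.064 ] [0.4997 0.3895 0.064 ] [0.539  0.3863 0.04  ] to go -1.3388963444213031
ptr -0.10163365147595949
scene arrow [0.54348813 0.39411177 0.04      ]
```

```bash
python3 - <<'E'
from h import *
st()
f=save('wrist','w9')
a=cv2.imread('pics/w9.png')[0:75,215:335];cv2.imwrite('pics/w9b.png',cv2.resize(a,None,fx=6.5,fy=6.5,interpolation=cv2.INTER_CUBIC))
np.savez('w9.npz',K=f['K'],rvec=f['rvec'],tvec=f['tvec'])
E
```

```text
t 55.55 pos [0.5027 0.2265 0.2075] rot [-3.133  0.009  1.536] F [0.6 0.2 0.5] gap 0.0002 q [-0.08  0.34 -0.53  1.82  0.19  1.05 -0.72]
```

View pics/w9b.png

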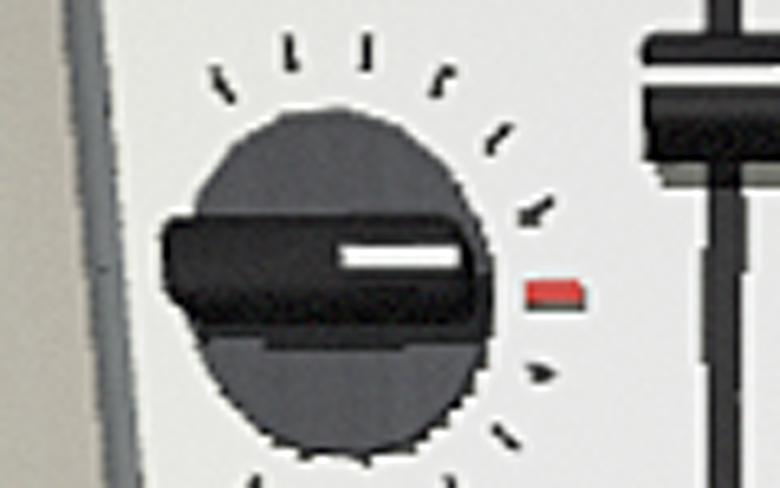

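```bash
python3 - <<'E'
from h import *
save('side','s40');spots('side',['mid_a'],5);spots('side',['cutter','thermometer'],1)
a=cv2.imread('pics/s40.png')[140:290,180:350];cv2.imwrite('pics/s40b.png',cv2.resize(a,None,fx=4,fy=4))
E
```

```text
side mid_a 0.68 [0.575  0.1468 0.0391]
side mid_a 0.42 [0.572  0.1002 0.0389]
side mid_a 0.42 [0.5727 0.047  0.0399]
side mid_a 0.42 [ 0.5742 -0.003   0.0327]
side cutter 0.94 [0.651  0.2726 0.0017]
side thermometer 0.59 [0.3294 0.359  0.001 ]
```

View pics/s40b.png

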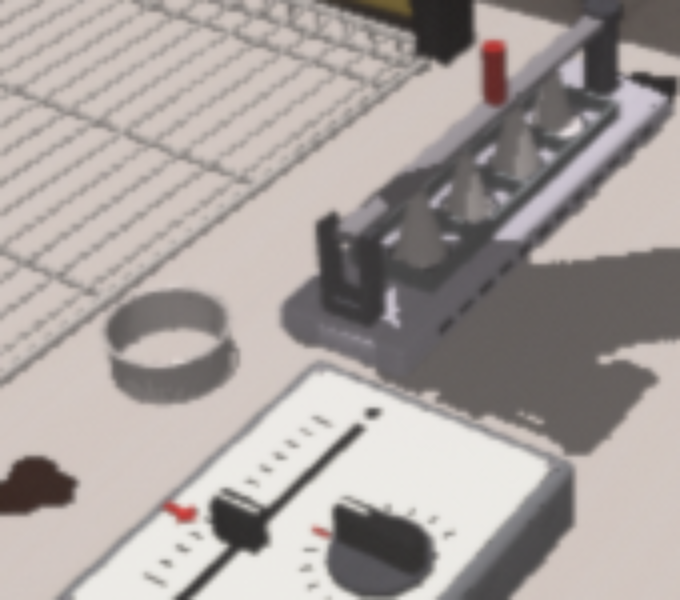

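All the states look right in this last picture: nozzles upright in their bays, bar between the fork prongs, pointer at zero, fader at the arrow. The gripper is clear of everything.

```bash
python3 -c "
from h import *
print(bot.job_done())"
```

```text
the job is handed in; nothing more can be done
None
```

I finished all the steps in order and handed the job in at about 56 s; no verdict came back.

**What I did:** I pushed the fader to its off stop and stood the four nozzles in bays 1 to 4. I then shut the keeper, turned the timer to zero, pushed the fader to the red arrow and backed the arm clear. My first retreat from the keeper bar left it slightly open. I pushed it home again with shut fingers, and it now sits centred between the fork prongs.

**Last checks:**
- **Nozzles:** the side camera put all four upright, about 2–5 mm from their bay centres (limit 13 mm).
- **Bystanders:** the cutter and thermometer were found within about 7 mm of where they started, about what the cameras can resolve.
- **Fader:** the wrist view read 0.9 mm short of the arrow and the side view 1.3 mm past it (limit 5 mm).

**Checks that disagreed:**
- **Timer:** the side view read the pointer about 0.07 rad off zero, and an earlier wrist view about 0.04. The closest wrist view showed it parallel to the fader's index line, so on zero (limit 0.1).
- **Bay 1 nozzle:** one scene-camera reading put it up to 9.5 mm off centre, and a mask fit that fitted poorly gave about 12 mm. The other readings gave about 2–8 mm.

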